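# Put the returned ink tubs away in the latched locker

### The job

The ink tubs have come back in the carry case: lift the case lid right back until it rests on its stop, lift the thumb latch of the ink locker out of its catch, swing the gate wide open, pull the shelf all the way out, and then stand every tub from the case upright on the shelf. When all are on it, push the shelf fully home, shut the gate so that the latch drops back into its catch, and close the case lid. Leave the yellow cup and the squeegee where they are.

Things in the scene. Friction and masses are not known exactly. Their poses are not given: they have to be found in the camera images.
- locker_front (a point): Grey steel ink locker, 230 deep x 220 wide x 110 high, fixed. Point on the bench at the foot of its open front, midway across. +x points back into the locker (-x straight out of the front), +y along the front from hinge side to catch side, z up. Side walls (6 thick, 110 high) begin at this front plane; the roof begins 70 behind it.
- catch (a point): The steel catch outside the locker's +y side wall: top of a prong that stands in front of the latch bar's end, 87 above the bench, 14 higher than the underside of the resting bar. A ramp slopes down on its outer side: if the gate is swung shut with the latch down, the bar rides up it and drops in behind the prong. Axes as the locker's.
- gate (a joint): Blue barred locker gate, an upright panel 212 wide, 10 thick, from 12 to 98 above the bench, just in front of the side walls. Rad: 0 shut, grows as it swings outwards, 1.75 at its stop. Turns easily, stays where left. Shut, it is held by the latch bar in the catch.
- gate_hinge (a point): On the gate's upright hinge line, 55 above the bench, at the -y end of the locker front, 6 in front of the front plane. Axes turn with the gate: y runs along it from hinge to free end, -x out of its outer face, z up. The latch bar and its tab lie 11 out (-x) from this line (their mid-thickness).
- latch (a joint): Gravity thumb latch: steel bar 8 thick, 14 high, 217 long on the gate's outer face, pivoted on the gate 35 from the hinge line, 80 above the bench; its free end reaches past the gate's edge into the catch. Rad: 0 down on its stop, grows as the free end is lifted, 0.4 at most; clears the prong above about 0.08. Falls back to 0 (90 g) when let go.
- latch_tab (a point): In the red thumb tab of the latch, an upright plate 8 thick (across the gate), 26 wide (along it), on the bar 145 from the pivot, 180 from the gate's hinge line. Latch down: this point is 135 above the bench, the tab's top 153, the gate's top only 98. x across the gate, y along the bar. Raise it to lift the latch; carried outwards it takes the gate along.
- shelf (a joint): Pull-out aluminium shelf in the locker. Slide in m: 0 fully home, 0.18 fully out at its stop, straight out of the front. Needs 1 to 3 N; stays where left. Comes out only past the wide open gate.
- shelf_pull (a point): Middle of the shelf's dark pull bar: level, round, 10 thick, 100 long (along the locker's y), on a post at each end above the shelf's front lip, 92 above the bench. With the shelf home it lies 25 behind the locker's front plane and 45 in front of the roof's edge. Axes as the locker's.
- shelf_floor (a point): Centre of the shelf's floor (its top surface, 26 above the bench), moving with the shelf. The floor is 188 along x and 190 along y, inside low lips 14 high; the pull bar is 96 to -x of this point. Axes as the locker's.
- case_lid (a joint): Deep lid of the grey plastic carry case (200 x 200, base fixed, 40 high; lid 40 deep), hinged along the rim opposite its handle. Rad: 0 shut, grows as it opens upward, 1.75 resting back on its stop. Its weight (0.4 kg) shuts it below about 1.35 and lays it on the stop beyond.
- lid_hinge (a point): Middle of the lid's hinge line, on the case's rear rim, 40 above the bench; the case's centre is 100 from it towards the handle; a black foam strip 16 thick lines the wall under the hinge inside. Axes turn with the lid: y along the hinge, -x from the hinge towards the handle.
- lid_handle (a point): Middle of the lid's black handle: a round bar 12 thick, parallel to the hinge, between two posts 116 apart, 40 off the lid's front wall. It lies 240 from the hinge along the lid and, when shut, 18 above the hinge line (58 above the bench). Axes as lid_hinge.
- tub0_center (a point): Centre (half-way up) of the closed ink tub with magenta lid and band: a round tub 56 across and 64 high, 140 g, z along its axis. At the start it stands in the case on a floor 5 above the bench; its top 29 stick out above the rim of the open case's base. May be absent.
- tub1_center (a point): Centre (half-way up) of the closed ink tub with blue lid and band: a round tub 56 across and 64 high, 140 g, z along its axis. At the start it stands in the case on a floor 5 above the bench; its top 29 stick out above the rim of the open case's base. May be absent.
- tub2_center (a point): Centre (half-way up) of the closed ink tub with yellow lid and band: a round tub 56 across and 64 high, 140 g, z along its axis. At the start it stands in the case on a floor 5 above the bench; its top 29 stick out above the rim of the open case's base. May be absent.
- tub3_center (a point): Centre (half-way up) of the closed ink tub with green lid and band: a round tub 56 across and 64 high, 140 g, z along its axis. At the start it stands in the case on a floor 5 above the bench; its top 29 stick out above the rim of the open case's base. May be absent.
- cup: Bystander: yellow plastic cup, 68 across, 75 high; origin at the centre of its underside.
- squeegee: Bystander: wooden squeegee with green blade lying flat, 160 x 80 x 24; origin at the centre of its underside.

How it is judged:
By the outcome, as a careful person would: the job done as asked, in the order asked, and still so for the second after the job is handed in, with the robot touching nothing.
Of tub0, tub1, tub2, tub3 only 2 to 4 are there at a start; the rules pass over those that are not, and their reading is None.
At some moment in a run one of tub0, tub1, tub2, tub3 may be knocked a few centimetres aside while the robot is not near it.
It also fails if it takes over 210 s, if anything falls off the work surface, if the arm or the gripper's body presses on something with over 40 N, if the wrist force passes 120 N, or if a joint passes its speed limit or range.

### The arm

A 6-joint arm with a two-finger parallel gripper is mounted at the origin on the work surface. World frame = base frame: x ahead of the robot, y to its left, z up, the work surface at z = 0. Lengths are in m, angles in rad, forces in N, time in s.
With the tool pointing down it reaches from about 0.325 to 0.775 m from the base axis. Payload 9.3 kg.
Tool frame: the origin (TCP) lies on the centre line of the jaws, within the pads' length; the fingertips stand 25 mm ahead of it and the grasp point (between the pads) lies 6 mm ahead of it; z points along the fingers, y is the direction in which the jaws open and shut (so a half turn about z gives the same grasp; the last joint's range is limited). The gripper opens to 85 mm and grips with 20 to 120 N. Pads are 22 mm wide; open, the fingers measure 114 mm over their backs; the gripper's body (76 mm by 85 mm) begins 54 mm behind the grasp point. The pads swing forward as they close: fully open they stand 13 mm farther back than shut.
Start: joints at [-1.486, 0.259, 0.021, 1.334, 0, 1.418], TCP at [0.13, -0.535, 0.256] pointing down, gripper open.
Joint ranges: [-3.04, 3.04], [-0.91, 1.82], [-1.04, 1.36], [-1.92, 1.95], [-1.52, 1.45], [-3.14, 3.14]. Speed limits (rad/s): [2.22, 2.22, 2.79, 3.14, 3.14, 3.14].

### API

Orientations are given as a 3x3 rotation matrix whose columns are the frame's x, y, z axes.
In Python, from cell import r gives the robot as it stands.
- The arm moves only by the tool move_arm, never from a script. Its arguments are lists of equal length, an entry for each row: "linear": the shift along the tool's x, y, z in mm, a list of three; "turn": the turn, a rotation vector about the tool's x, y, z in degrees, a list of three; "fingers": the closure in counts, from 0 (fully open) to 255 (shut). A call has 1 to 8 rows; each row shifts and turns the pose as measured when the row begins, along the tool's axes as they then stand; what a row does not reach is not made up. A row lasts 1/8 s, in which the tool goes at most 62.5 mm and 10.7 degrees, less where a joint would pass 70% of its speed; a pose out of reach is approached as far as the arm can. A call is refused whole if a number of a shift passes 62.5 or a number of a turn 10.7, either way. A call with a gripper value outside its range is refused whole. The fingers move at their own pace and stop on an object; the grip force is fixed at half the most. Time passes only in rows, so rows that do not move let the fingers close. It gives the time, the measured TCP pose, the force and the opening at its end, in the units of the state.
- r.observe(): the state, without advancing time (a new reading comes with each control period).
- r.camera(name): name is "side" or "top" or "wrist"; returns a dict with "pixels" (480x640x3 uint8, red, green, blue), "vertical_fov" (degrees; the focal length in pixels is half the picture's height over the tangent of half this angle, whatever the lens; pixels are square), "cx", "cy" (the principal point, pixels), "R" (3x3) and "t" (3): a world point X has camera coordinates R X + t. Camera axes: x right, y down, z forward; pixel columns grow to the right and rows downward; lengths in m; the calibration is good to about 2 mm. A picture is of the moment at which its call begins. There is no depth.
- r.job_done(): hands the job in, once; it reports no verdict.
Trained networks look in a picture, given as the dict that the camera call returned (one of the last four; its "shot" number tells which), for a name from the list of things; names that differ only in an ending like _2 or _b are one class to them, and where a whole thing is asked for, a point or a joint stands for the part that bears it (a point fixed in the world has none). Each returns a list of dicts, best first, with "confidence" (0 to 1); they miss things now and then, are a little off and sometimes report something else, mostly with a low value. They report only what shows in the picture. A call takes as long as a camera call.
- r.look_for(picture, label): "position" ([row, column] in pixels, amid what is visible of it).
- r.outline_of(picture, label): "region" (480x640 bool, what is visible of it) and "position" ([row, column] in pixels, amid what is visible of it).
- r.place_of(picture, label): "position" ([row, column] in pixels: a listed point, or the origin of a listed thing).
The state is a dict: "time": time; "joint_positions": joint angles; "dq": joint speeds; "effort": joint torques, N m; "eef_pos": TCP position; "eef_rot": TCP orientation; "wrist_force": force on the tool from outside, world axes, zero at the start; "moment": the same for the moment, N m; "opening": finger opening in m.
Only numpy, scipy, OpenCV 4.12 (cv2) and the standard library are available. Lean on these libraries where they do the work, as an engineer would, in place of code of your own. Each camera call takes 0.05 s, during which the arm holds its last target.

## Working session

There is one attempt and no reset: what is moved stays moved. The work goes in short steps, Python scripts to look and compute and a tool call to move; the robot and the scene stay as the last step left them, time stands still between calls to the robot, and variables do not carry over. Pictures are saved under pics/ and viewed, and the job is handed in when it is done.

Besides the shell and the picture viewer there is one more tool, called by a JSON object that holds its "op" and its "data". move_arm: Moves the arm, as the interface text tells. Its arguments: {"type":"object","properties":{"linear":{"type":"array","items":{"type":"array","items":{"type":"number"}}},"turn":{"type":"array","items":{"type":"array","items":{"type":"number"}}},"fingers":{"type":"array","items":{"type":"number"}}},"required":["linear","turn","fingers"]}

```bash
ls; mkdir -p pics; cat > h.py <<'E'
import numpy as np, cv2
from cell import r
def save(p,n): cv2.imwrite(f'pics/{n}.png',cv2.cvtColor(p['pixels'],cv2.COLOR_RGB2BGR))
def K(p):
    f=240/np.tan(np.radians(p['vertical_fov'])/2); return f
def proj(p,X):
    c=np.array(p['R'])@np.array(X)+np.array(p['t']); f=K(p); return [p['cy']+f*c[1]/c[2],p['cx']+f*c[0]/c[2]]
def ray(p,rc):
    f=K(p); d=np.array([(rc[1]-p['cx'])/f,(rc[0]-p['cy'])/f,1.]); R=np.array(p['R']); return -R.T@np.array(p['t']), R.T@d
def atz(p,rc,z):
    o,d=ray(p,rc); return o+d*(z-o[2])/d[2]
def tri(obs):
    A=np.zeros((3,3));b=np.zeros(3);L=[]
    for p,rc in obs:
        o,d=ray(p,rc); d=d/np.linalg.norm(d); M=np.eye(3)-np.outer(d,d); A+=M;b+=M@o; L.append((M,o))
    X=np.linalg.solve(A,b); return X,[np.linalg.norm(M@(X-o)) for M,o in L]
E
python3 - <<'E'
from h import *
np.set_printoptions(precision=4,suppress=True)
P={}
for c in ['side','top','wrist']:
    p=r.camera(c);P[c]=p;save(p,c+'0');print(c,p['vertical_fov'],p['cx'],p['cy'],-np.array(p['R']).T@p['t'])
for l in ['locker_front','catch','gate_hinge','latch_tab','shelf_pull','shelf_floor','lid_hinge','lid_handle','tub0_center','tub1_center','tub2_center','tub3_center','cup','squeegee']:
    obs=[]
    for c in ['side','top','wrist']:
        q=r.place_of(P[c],l)
        if q: print(l,c,np.round(q[0]['position'],1),round(q[0]['confidence'],2)); 
        if q and q[0]['confidence']>.5 : obs.append((P[c],q[0]['position']))
    if len(obs)>1: print('   ',*tri(obs))
print(r.observe())
E
```

```text
pics
side 51.00042058999524 318.8796129750471 232.2935330164992 [0.4098 0.6679 0.6989]
top 52.71446788041595 316.9376287565184 235.83625212683796 [ 0.4324 -0.0197  1.0842]
wrist 61.115158435024796 317.1386906105508 240.43329857372157 [ 0.2013 -0.5159  0.3731]
locker_front side [386.2 303.4] 0.58
locker_front top [266.9 210.8] 0.86
    [0.538  0.234  0.0109] [np.float64(0.002637997079931421), np.float64(0.002637997079931404)]
catch side [371.5 388.2] 0.92
catch top [320.9 198.3] 0.92
    [0.416  0.2351 0.0919] [np.float64(0.0017311803466671062), np.float64(0.0017311803466671125)]
gate_hinge side [331.5 247.8] 0.96
gate_hinge top [217.  228.6] 0.76
    [0.6412 0.1886 0.0609] [np.float64(0.0022577389332636144), np.float64(0.0022577389332638217)]
latch_tab side [347.3 351.2] 0.98
latch_tab top [294.8 199.4] 0.63
    [0.4695 0.2278 0.1214] [np.float64(0.00036110837478836355), np.float64(0.00036110837478835705)]
shelf_pull side [365.6 295.6] 0.86
shelf_pull top [256.8 193.8] 0.87
    [0.5473 0.2518 0.0871] [np.float64(0.0015400004401036117), np.float64(0.0015400004401035794)]
shelf_floor t
[... 578 characters left out ...]
egee side [226.  267.2] 0.55
squeegee top [185.6 381.6] 0.69
    [ 0.7261 -0.1506 -0.003 ] [np.float64(0.0016525395838346117), np.float64(0.0016525395838347197)]
{'time': 2.25, 'joint_positions': array([-1.4856,  0.2586,  0.0215,  1.3337, -0.    ,  1.4182]), 'dq': array([-0.0003, -0.0031,  0.0002,  0.0007, -0.0013,  0.    ]), 'effort': array([  0.0001, -55.5378,  34.4731,   0.0016,  -0.0002,   0.    ]), 'eef_pos': array([ 0.1295, -0.5345,  0.2563]), 'eef_rot': array([[ 0.9719,  0.2355, -0.    ],
       [ 0.2355, -0.9719, -0.    ],
       [-0.    ,  0.    , -1.    ]]), 'wrist_force': array([0.423 , 0.0498, 0.5782]), 'moment': array([-0.0021, -0.0021, -0.0205]), 'opening': 0.08504189786370978}
```

View pictures.

View pics/top0.png

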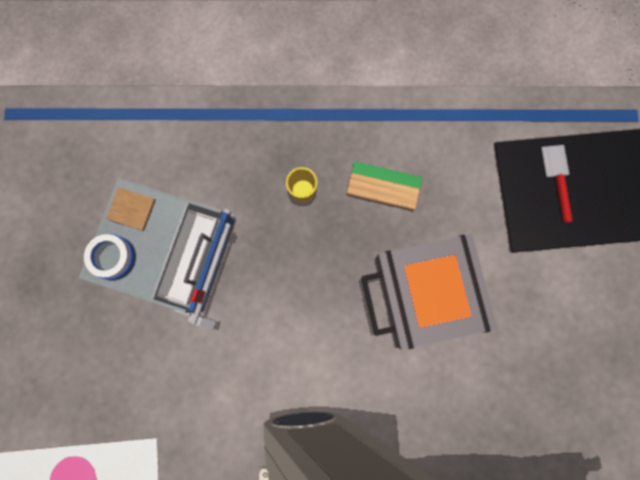

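View pics/side0.png

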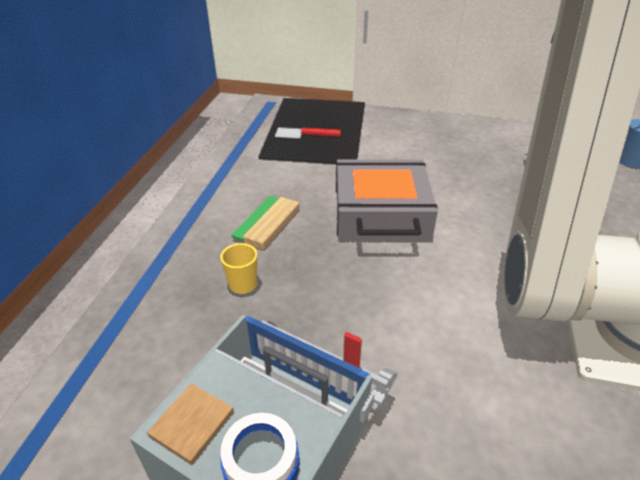

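```bash
cat > fit.py <<'E'
from h import *
from scipy.optimize import least_squares
def Rz(a): c,s=np.cos(a),np.sin(a); return np.array([[c,-s,0],[s,c,0],[0,0,1]])
def fitpose(obs,x0):
    # obs: (p,rc,local xyz); returns x,y,yaw
    def f(v):
        e=[]
        for p,rc,l in obs:
            e+=list(np.array(proj(p,np.array([v[0],v[1],0])+Rz(v[2])@l))-rc)
        return e
    s=least_squares(f,x0,loss='soft_l1',f_scale=2); return s.x, np.array(f(s.x)).reshape(-1,2)
E
python3 - <<'E'
from fit import *
np.set_printoptions(precision=4,suppress=True)
S=r.camera('side');T=r.camera('top')
# local pts in locker frame
L={'locker_front':[0,0,0],'gate_hinge':[-.006,-.11,.055],'latch_tab':[-.017,.07,.135],'shelf_pull':[.025,0,.092]}
def pl(p,l):
    q=r.place_of(p,l); return np.array(q[0]['position']) if q else None
for rep in range(1):
    obs=[];n=[]
    for l in L:
        for p in (S,T):
            q=pl(p,l)
            if q is not None: obs.append((p,q,np.array(L[l])));n.append(l)
    v,e=fitpose(obs,[.54,.2,1.3]);print(v,np.degrees(v[2]));[print(a,b) for a,b in zip(n,e)]
    C={'lid_hinge':[0,0,.04],'lid_handle':[-.24,0,.058]}
    obs=[];n=[]
    for l in C:
        for p in (S,T):
            q=pl(p,l)
            if q is not None: obs.append((p,q,np.array(C[l])));n.append(l)
    print([ (a,o[1]) for a,o in zip(n,obs)])
    for l in C:print(l,atz(S,pl(S,l),C[l][2]),atz(T,pl(T,l),C[l][2]))
for l in ('cup','squeegee'): 
  for p in (S,T):
    for q in r.place_of(p,l)[:2]: print(l,q['confidence'],q['position'],atz(p,q['position'],0))
# case corners at top z=.08 by hand (top picture)
for rc in [(235,463),(331,489),(347,409),(250,376)]: print('case corner',atz(T,rc,.08))
for rc in [(160,338),(161,428),(208,436),(205,336)]: print('side corner',atz(S,rc,.08))
E
```

```text
[0.5396 0.2275 1.2807] 73.37927459107578
locker_front [0.2901 2.1475]
locker_front [0.0957 3.0488]
gate_hinge [0.1868 1.2159]
gate_hinge [-1.86    0.3095]
latch_tab [-4.4368 -0.5363]
latch_tab [-1.2476 -1.9372]
shelf_pull [2.8023 0.0394]
shelf_pull [-0.1969 -0.9606]
[('lid_hinge', array([171.8, 380.6])), ('lid_handle', array([233.9, 392.9])), ('lid_handle', array([306.5, 368.9]))]Traceback (most recent call last):
  File "<stdin>", line 22, in <module>
  File "h.py", line 11, in atz
    o,d=ray(p,rc); return o+d*(z-o[2])/d[2]
        ~~~^^^^^^
  File "h.py", line 9, in ray
    f=K(p); d=np.array([(rc[1]-p['cx'])/f,(rc[0]-p['cy'])/f,1.]); R=np.array(p['R']); return -R.T@np.array(p['t']), R.T@d
                         ~~^^^
TypeError: 'NoneType' object is not subscriptable
```

```bash
python3 - <<'E'
from fit import *
np.set_printoptions(precision=4,suppress=True)
S=r.camera('side');T=r.camera('top')
for l in ('cup','squeegee'): 
  for p in (S,T):
    for q in r.place_of(p,l)[:2]: print(l,q['confidence'],q['position'],atz(p,q['position'],0))
for p in (S,T): print(atz(p,r.place_of(p,'lid_handle')[0]['position'],.058))
a=T['pixels'][220:360,340:500]; b=S['pixels'][150:250,320:450]
im=np.zeros((560,1240,3),np.uint8)
a=cv2.resize(a,(640,560),interpolation=3); b=cv2.resize(b,(600,462),interpolation=3); im[:,:640]=a; im[:462,640:]=b
im=cv2.resize(im,(800,361)); 
cv2.imwrite('pics/crop1.png',cv2.cvtColor(im,cv2.COLOR_RGB2BGR))
cv2.imwrite('pics/cropT.png',cv2.cvtColor(a,cv2.COLOR_RGB2BGR))
E
```

```text
cup 0.58 [286.4, 240.1] [0.7172 0.0418 0.    ]
cup 0.61 [187.7, 303.9] [0.7211 0.0289 0.    ]
squeegee 0.72 [226.2, 268.2] [ 0.7206 -0.1467  0.    ]
squeegee 0.67 [186.7, 380.2] [ 0.7244 -0.1467  0.    ]
[ 0.4498 -0.1068  0.058 ]
[ 0.4546 -0.1206  0.058 ]
```

View pics/cropT.png

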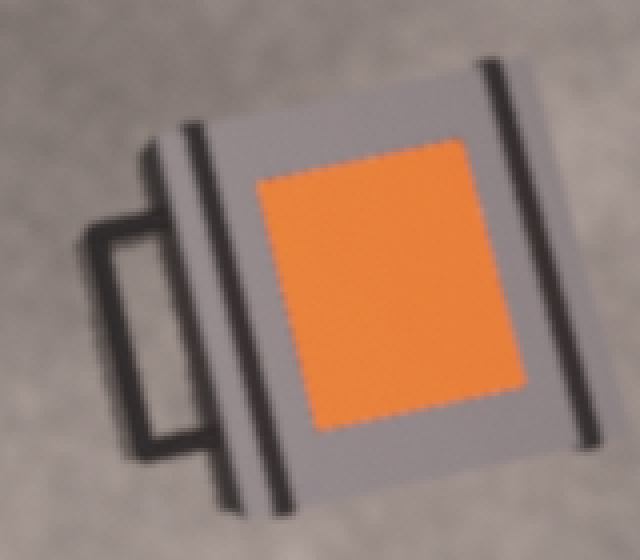

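```bash
python3 - <<'E'
from fit import *
np.set_printoptions(precision=4,suppress=True)
T=r.camera('top')
g=lambda x,y,z:(lambda X:X[:2])(atz(T,(220+y/4,340+x/4),z))
for x,y,z in [(530,60,.08),(620,440,.08),(240,515,.08),(158,135,.08)]: print(g(x,y,z))
a=g(95,232,.058);b=g(142,452,.058);print(a,b,(a+b)/2,np.linalg.norm(a-b))
c=np.mean([g(x,y,.08) for x,y in [(258,183),(463,140),(525,383),(318,432)]],0);print('patch',c)
A=[g(x,y,.08) for x,y in [(258,183),(463,140),(525,383),(318,432)]];print(A[1]-A[0],A[2]-A[3],A[3]-A[0])
E
```

```text
[ 0.5997 -0.3288]
[ 0.405  -0.3659]
[ 0.366  -0.1732]
[ 0.5588 -0.1342]
[ 0.5097 -0.1029] [ 0.3959 -0.1265] [ 0.4528 -0.1147] 0.11626368326858219
patch [ 0.483  -0.2527]
[ 0.0232 -0.1067] [ 0.0255 -0.1057] [-0.1266 -0.0279]
```

```bash
cat > plan.py <<'E'
from fit import *
from scipy.spatial.transform import Rotation as Ro
np.set_printoptions(precision=4,suppress=True)
CASE_YAW=np.radians(102.1-180) # x_C angle
u=np.array([np.cos(np.radians(102.1)),np.sin(np.radians(102.1)),0]); Z=np.array([0,0,1.])
yC=np.array([u[1],-u[0],0])
HINGE=np.array([.5032,-.3483,.04])
def handle(th): return HINGE+.24*(np.cos(th)*u+np.sin(th)*Z)+.018*(-np.sin(th)*u+np.cos(th)*Z)
def Rcase(phi,sgn=-1):
    z=-np.cos(phi)*u-np.sin(phi)*Z; x=sgn*yC; return np.array([x,np.cross(z,x),z]).T
def Rdown(ang):
    x=np.array([np.cos(ang),np.sin(ang),0]);z=-Z; return np.array([x,np.cross(z,x),z]).T
LP=np.array([.5396,.2275,0]);LY=np.radians(73.4)
def lock(l): return LP+Rz(LY)@np.array(l)
def rows(wps,f,lmax=55,amax=10,start=None,prt=True):
    """wps: list of (pos,R[,f])"""
    if start is None:
        o=r.observe(); start=(np.array(o['eef_pos']),np.array(o['eef_rot']))
    p0,R0=start; L=[];A=[];F=[]
    for w in wps:
        p1,R1=w[0],w[1]; ff=w[2] if len(w)>2 else f
        rv=Ro.from_matrix(R0.T@R1).as_rotvec()
        n=max(1,int(np.ceil(max(np.abs(p1-p0).max()*1000/lmax,np.linalg.norm(p1-p0)*1000/62, np.degrees(np.linalg.norm(rv))/amax))))
        for i in range(n):
            Ra=R0@Ro.from_rotvec(rv*i/n).as_matrix()
            L.append([round(float(x),1)+0. for x in Ra.T@(p1-p0)/n*1000]); A.append([round(float(x),2)+0. for x in np.degrees(rv)/n]); F.append(ff)
        p0,R0=p1,R1
    if prt:
        for i in range(0,len(L),8): print('linear',L[i:i+8],'\nturn',A[i:i+8],'\nf',F[i:i+8])
def st():
    o=r.observe(); print(o['time'],o['eef_pos'],'F',o['wrist_force'],'op',round(o['opening'],4),'q',o['joint_positions']); return o
E
python3 - <<'E'
from plan import *
st()
R1=Rcase(np.radians(90)); R2=Rcase(np.radians(50))
rot=Ro.from_matrix(R1)
# intermediate flip: go CCW (tool turn z negative)
a0=np.radians(13.6)
Ra=Rdown(np.radians(13.6+85)); Rb=Rdown(np.radians(192.1))
tz=R2[:,2]
rows([(np.array([.33,-.27,.27]),Ra),(np.array([.42,0,.26]),Rb)],120)
print('then')
rows([(handle(0)-.112*tz,R2)],165,start=(np.array([.42,0,.26]),Rb))
E
```

```text
3.5 [ 0.1296 -0.5345  0.2563] F [ 0.8488 -0.3715 -0.1766] op 0.0851 q [-1.4855  0.2586  0.0215  1.3337  0.      1.4182]
linear [[28.6, -23.3, -1.5], [32.0, -18.3, -1.5], [34.6, -12.8, -1.5], [36.2, -7.0, -1.5], [36.9, -0.9, -1.5], [36.5, 5.1, -1.5], [35.2, 11.0, -1.5], [32.9, 16.7, -1.5]] 
turn [[0.0, 0.0, -9.44], [0.0, 0.0, -9.44], [0.0, 0.0, -9.44], [0.0, 0.0, -9.44], [0.0, 0.0, -9.44], [0.0, 0.0, -9.44], [0.0, 0.0, -9.44], [0.0, 0.0, -9.44]] 
f [120, 120, 120, 120, 120, 120, 120, 120]
linear [[29.7, 21.8, -1.5], [25.4, 12.9, 1.0], [22.9, 16.9, 1.0], [19.9, 20.4, 1.0], [16.3, 23.3, 1.0], [12.3, 25.7, 1.0], [7.9, 27.3, 1.0], [3.4, 28.3, 1.0]] 
turn [[0.0, 0.0, -9.44], [0.0, 0.0, -9.35], [0.0, 0.0, -9.35], [0.0, 0.0, -9.35], [0.0, 0.0, -9.35], [0.0, 0.0, -9.35], [0.0, 0.0, -9.35], [0.0, 0.0, -9.35]] 
f [120, 120, 120, 120, 120, 120, 120, 120]
linear [[-1.2, 28.4, 1.0], [-5.8, 27.9, 1.0], [-10.3, 26.5, 1.0]] 
turn [[0.0, 0.0, -9.35], [0.0, 0.0, -9.35], [0.0, 0.0, -9.35]] 
f [120, 120, 120]
then
linear [[-1.7, -9.2, 23.2], [-1.7, -5.9, 24.3], [-1.7, -2.4, 24.9], [-1.7, 1.0, 25.0], [-1.7, 4.5, 24.6]] 
turn [[8.0, 0.0, 0.0], [8.0, 0.0, 0.0], [8.0, 0.0, 0.0], [8.0, 0.0, 0.0], [8.0, 0.0, 0.0]] 
f [165, 165, 165, 165, 165]
```

{"op": "move_arm", "data": {"linear": [[29,-23,-1.5],[32,-18,-1.5],[35,-13,-1.5],[36,-7,-1.5],[37,-1,-1.5],[36.5,5,-1.5],[35,11,-1.5],[33,17,-1.5]], "turn": [[0,0,-9.5],[0,0,-9.5],[0,0,-9.5],[0,0,-9.5],[0,0,-9.5],[0,0,-9.5],[0,0,-9.5],[0,0,-9.5]], "fingers": [120,120,120,120,120,120,120,120]}}

```text
time: 4.5
eef_pos: [0.3073, -0.2908, 0.2682]
eef_rot: [[-0.031, 1.0, 0.001], [1.0, 0.031, -0.001], [-0.001, 0.001, -1.0]]
wrist_force: [0.9, -1.6, 0.2]
opening: 0.0453
```

{"op": "move_arm", "data": {"linear": [[30,22,-1.5],[25,13,1],[23,17,1],[20,20,1],[16,23,1],[12,26,1],[8,27,1],[3,28,1]], "turn": [[0,0,-9.4],[0,0,-9.4],[0,0,-9.4],[0,0,-9.4],[0,0,-9.4],[0,0,-9.4],[0,0,-9.4],[0,0,-9.4]], "fingers": [120,120,120,120,120,120,120,120]}}

```text
time: 5.5
eef_pos: [0.3804, -0.0605, 0.2635]
eef_rot: [[-0.984, 0.181, 0.004], [0.181, 0.984, -0.002], [-0.004, -0.002, -1.0]]
wrist_force: [0.4, -0.7, -0.9]
opening: 0.0451
```

```bash
python3 - <<'E'
from plan import *
st()
R2=Rcase(np.radians(50)); tz=R2[:,2]
rows([(np.array([.42,0,.22]),Rcase(np.radians(80))),(handle(0)-.112*tz,R2)],165)
E
```

```text
5.5 [ 0.3804 -0.0605  0.2635] F [ 0.4144 -0.6793 -0.8999] op 0.0451 q [-0.3759 -0.0301 -0.2976  1.2988 -0.0008 -0.1944]
linear [[-9.3, 22.2, 14.5], [-12.0, 21.6, 13.4], [-14.6, 20.6, 12.3], [-2.8, -10.7, 27.7], [-2.8, -5.7, 29.1], [-2.8, -0.6, 29.7]] 
turn [[3.24, -0.58, -7.49], [3.24, -0.58, -7.49], [3.24, -0.58, -7.49], [10.0, 0.0, 0.0], [10.0, 0.0, 0.0], [10.0, 0.0, 0.0]] 
f [165, 165, 165, 165, 165, 165]
```

{"op": "move_arm", "data": {"linear": [[-9,22,14.5],[-12,22,13.5],[-15,21,12],[-3,-10,28],[-3,-5,29],[-3,-1,30],[0,0,0]], "turn": [[3.2,-0.6,-7.5],[3.2,-0.6,-7.5],[3.2,-0.6,-7.5],[10,0,0],[10,0,0],[10,0,0],[0,0,0]], "fingers": [165,165,165,165,165,165,165]}}

```text
time: 6.38
eef_pos: [0.4425, -0.0386, 0.143]
eef_rot: [[-0.973, -0.168, 0.156], [-0.229, 0.734, -0.639], [-0.007, -0.658, -0.753]]
wrist_force: [-0.4, 0.4, 0.6]
opening: 0.0301
```

```bash
python3 - <<'E'
from plan import *
o=st(); R2=Rcase(np.radians(50)); tz=R2[:,2]
print('target',handle(0)-.112*tz, 'roterr',np.degrees(Ro.from_matrix(o['eef_rot'].T@R2).as_rotvec()))
p=r.camera('wrist');save(p,'w1')
for l in ('lid_handle',):
  q=r.place_of(p,l);print(q[:2] , proj(p,handle(0)))
for s in(-.05,.05): print(proj(p,handle(0)+s*yC))
p=r.camera('side');save(p,'s1');print(r.place_of(p,'lid_handle')[:1],proj(p,handle(0)))
E
```

```text
6.375 [ 0.4425 -0.0386  0.143 ] F [-0.4315  0.3519  0.5957] op 0.0301 q [ 0.1229  0.1672 -0.6041  0.6987 -0.7118 -0.1431]
target [ 0.4378 -0.0432  0.1438] roterr [-1.1129  1.0419  0.6109]
[{'position': [236.7, 313.6], 'confidence': 0.68}, {'position': [440.7, 279.5], 'confidence': 0.68}] [np.float64(235.0713916165292), np.float64(313.8065020099683)]
[np.float64(149.14659678821295), np.float64(314.394901301028)]
[np.float64(310.6138178175494), np.float64(313.289199523411)]
[{'position': [234.3, 394.4], 'confidence': 0.77}] [np.float64(232.63213053216407), np.float64(389.56769762133877)]
```

View pics/w1.png

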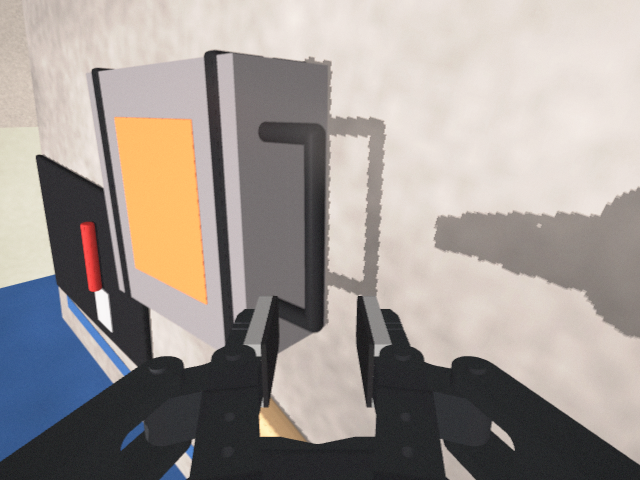

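View pics/s1.png

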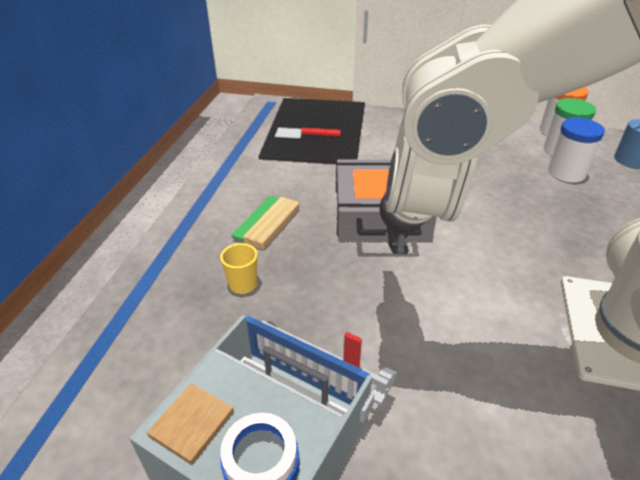

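```bash
python3 - <<'E'
from plan import *
R2=Rcase(np.radians(50)); tz=R2[:,2]
rows([(handle(0)-.06*tz,R2),(handle(0)-.012*tz,R2)],165,lmax=30)
E
```

```text
linear [[4.5, 0.6, 27.8], [4.1, 0.4, 27.8], [0.0, 0.0, 24.0], [0.0, 0.0, 24.0]] 
turn [[-0.53, 0.66, 0.08], [-0.53, 0.66, 0.08], [0.0, 0.0, 0.0], [0.0, 0.0, 0.0]] 
f [165, 165, 165, 165]
```

{"op": "move_arm", "data": {"linear": [[4.5,0.6,28],[4,0.4,28],[0,0,22],[0,0,20],[0,0,4],[0,0,0]], "turn": [[-0.5,0.6,0],[-0.5,0.6,0],[0,0,0],[0,0,0],[0,0,0],[0,0,0]], "fingers": [165,165,165,165,165,165]}}

```text
time: 7.32
eef_pos: [0.4577, -0.1087, 0.0757]
eef_rot: [[-0.978, -0.148, 0.147], [-0.207, 0.756, -0.621], [-0.019, -0.638, -0.77]]
wrist_force: [0.4, 0.1, -0.1]
opening: 0.0299
```

```bash
python3 - <<'E'
from plan import *
o=st(); R2=Rcase(np.radians(50)); tz=R2[:,2]
print('err in tool',o['eef_rot'].T@(handle(0)-.012*tz-o['eef_pos'])*1000)
p=r.camera('wrist');save(p,'w2');p=r.camera('side');save(p,'s2')
w=[]
for th in np.arange(.12,1.76,.12):
    phi=np.radians(50+25*th/1.75); Rr=Rcase(phi); w.append((handle(th)-.012*Rr[:,2],Rr))
rows(w,165)
E
```

```text
7.325 [ 0.4577 -0.1087  0.0757] F [ 0.3971  0.133  -0.1341] op 0.0299 q [-0.0597  0.2439 -0.7282  0.3649 -0.6575 -0.3416]
err in tool [5.8727 8.3454 3.9423]
linear [[5.5, -13.5, -15.3], [0.0, -23.4, -17.4], [0.0, -24.8, -15.3], [0.0, -26.1, -13.0], [0.0, -27.2, -10.6], [0.0, -28.0, -8.2], [0.0, -28.7, -5.7], [0.0, -29.1, -3.1]] 
turn [[-1.37, 0.8, -0.76], [-1.71, 0.0, 0.0], [-1.71, 0.0, 0.0], [-1.71, 0.0, 0.0], [-1.71, 0.0, 0.0], [-1.71, 0.0, 0.0], [-1.71, 0.0, 0.0], [-1.71, 0.0, 0.0]] 
f [165, 165, 165, 165, 165, 165, 165, 165]
linear [[0.0, -29.2, -0.5], [0.0, -29.1, 2.1], [0.0, -28.8, 4.7], [0.0, -28.3, 7.2], [0.0, -27.5, 9.7], [0.0, -26.6, 12.1]] 
turn [[-1.71, 0.0, 0.0], [-1.71, 0.0, 0.0], [-1.71, 0.0, 0.0], [-1.71, 0.0, 0.0], [-1.71, 0.0, 0.0], [-1.71, 0.0, 0.0]] 
f [165, 165, 165, 165, 165, 165]
```

View pics/w2.png

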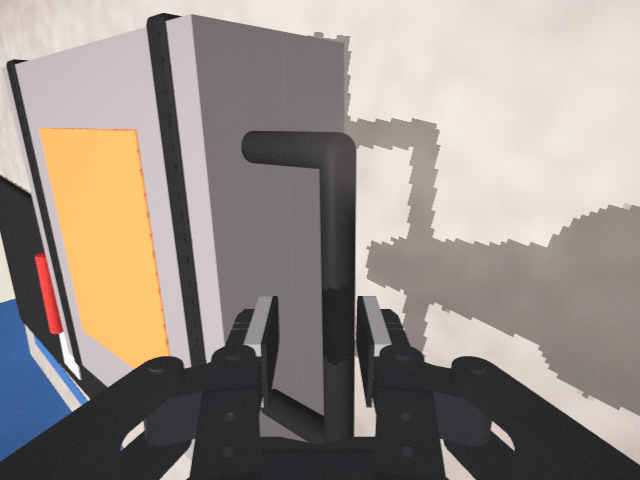

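{"op": "move_arm", "data": {"linear": [[4,7,5],[0,0,0]], "turn": [[0,0,0],[0,0,0]], "fingers": [175,175]}}

```text
time: 7.68
eef_pos: [0.4535, -0.1062, 0.0675]
eef_rot: [[-0.978, -0.148, 0.149], [-0.209, 0.756, -0.621], [-0.02, -0.638, -0.77]]
wrist_force: [-1.4, 0.3, -0.1]
opening: 0.0266
```

```bash
cat > lid.py <<'E'
from plan import *
import sys
def seq(t0,t1,n,d=.012,ph=lambda th:50+25*th/1.75,f=175):
    w=[]
    for th in np.linspace(t0,t1,n+1)[1:]:
        Rr=Rcase(np.radians(ph(th))); w.append((handle(th)-d*Rr[:,2],Rr))
    return w
def est(o):
    # lid angle implied by tool
    P=o['eef_pos']+.012*o['eef_rot'][:,2]-HINGE; a=np.arctan2(P[2],P@u)-np.arctan2(.018,.24); print('tool theta',a,'radius',np.hypot(P[2],P@u),'side',P@yC); return a
E
python3 - <<'E'
from lid import *
o=st();est(o)
rows(seq(0,1.,8),175)
E
```

```text
7.675 [ 0.4535 -0.1062  0.0675] F [-1.4368  0.3159 -0.0543] op 0.0266 q [-0.0545  0.2522 -0.7486  0.3373 -0.6582 -0.3376]
tool theta 0.0012597180440938882 radius 0.2401661221604715 side 0.002329055046657475
linear [[1.5, -21.9, -20.5], [0.0, -24.5, -18.0], [0.0, -26.0, -15.6], [0.0, -27.4, -13.2], [0.0, -28.5, -10.6], [0.0, -29.4, -7.9], [0.0, -30.0, -5.1], [0.0, -30.3, -2.4]] 
turn [[-1.44, 0.89, -0.76], [-1.79, 0.0, 0.0], [-1.79, 0.0, 0.0], [-1.79, 0.0, 0.0], [-1.79, 0.0, 0.0], [-1.79, 0.0, 0.0], [-1.79, 0.0, 0.0], [-1.79, 0.0, 0.0]] 
f [175, 175, 175, 175, 175, 175, 175, 175]
```

Tool is at θ≈0, radius 0.240, well placed. Lift in two halves.

{"op": "move_arm", "data": {"linear": [[1.5,-22,-20.5],[0,-24.5,-18],[0,-26,-15.5],[0,-27.5,-13]], "turn": [[-1.4,0.9,-0.8],[-1.8,0,0],[-1.8,0,0],[-1.8,0,0]], "fingers": [175,175,175,175]}}

```text
time: 8.18
eef_pos: [0.458, -0.1411, 0.1796]
eef_rot: [[-0.976, -0.189, 0.109], [-0.218, 0.825, -0.521], [0.008, -0.532, -0.847]]
wrist_force: [1.6, 1.5, -1.6]
opening: 0.0268
```

```bash
python3 - <<'E'
from lid import *
o=st();a=est(o)
p=r.camera('wrist');save(p,'w3');p=r.camera('side');save(p,'s3')
rows(seq(a,a+1.,8),175)
E
```

```text
8.175 [ 0.458  -0.1411  0.1796] F [ 1.5913  1.4891 -1.5828] op 0.0268 q [-0.198   0.0885 -0.5185  0.7213 -0.5109 -0.4838]
tool theta 0.48696920703760443 radius 0.24301852671582266 side -0.0007531027824601559
linear [[0.8, -26.2, -8.2], [0.0, -29.3, -8.2], [0.0, -29.9, -5.4], [0.0, -30.3, -2.6], [0.0, -30.4, 0.2], [0.0, -30.3, 3.0], [0.0, -29.9, 5.8], [0.0, -29.2, 8.5]] 
turn [[-1.1, 0.03, 0.4], [-1.79, 0.0, 0.0], [-1.79, 0.0, 0.0], [-1.79, 0.0, 0.0], [-1.79, 0.0, 0.0], [-1.79, 0.0, 0.0], [-1.79, 0.0, 0.0], [-1.79, 0.0, 0.0]] 
f [175, 175, 175, 175, 175, 175, 175, 175]
```

View pics/w3.png

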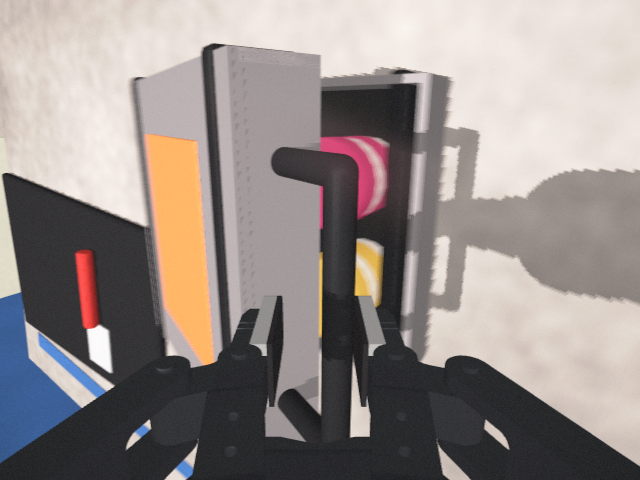

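Lid is lifting (bar between the pads around col 340), magenta and yellow tubs visible. Continue.

{"op": "move_arm", "data": {"linear": [[1,-26,-8],[0,-29,-8],[0,-30,-5.5],[0,-30,-2.5],[0,-30,0],[0,-30,3]], "turn": [[-1.1,0,0.4],[-1.8,0,0],[-1.8,0,0],[-1.8,0,0],[-1.8,0,0],[-1.8,0,0]], "fingers": [175,175,175,175,175,175]}}

```text
time: 9.02
eef_pos: [0.4881, -0.2802, 0.2781]
eef_rot: [[-0.976, -0.204, 0.073], [-0.216, 0.907, -0.361], [0.007, -0.368, -0.93]]
wrist_force: [-0.3, 1.4, -0.7]
opening: 0.0266
```

```bash
python3 - <<'E'
from lid import *
o=st();a=est(o)
p=r.camera('wrist');save(p,'w4')
rows(seq(a,1.78,int(np.ceil((1.78-a)/.11))),175)
E
```

```text
9.025 [ 0.4881 -0.2802  0.2781] F [-0.2681  1.3575 -0.721 ] op 0.0266 q [-0.5395  0.1337 -0.1411  1.0351 -0.2753 -0.7953]
tool theta 1.2157951194117367 radius 0.23616449301273718 side -0.0005307021129022695
linear [[0.1, -19.3, -1.6], [0.0, -22.3, 5.2], [0.0, -21.9, 6.8], [0.0, -21.3, 8.3], [0.0, -20.7, 9.7], [0.0, -20.0, 11.1]] 
turn [[-0.37, -0.21, 0.4], [-1.34, 0.0, 0.0], [-1.34, 0.0, 0.0], [-1.34, 0.0, 0.0], [-1.34, 0.0, 0.0], [-1.34, 0.0, 0.0]] 
f [175, 175, 175, 175, 175, 175]
```

View pics/w4.png

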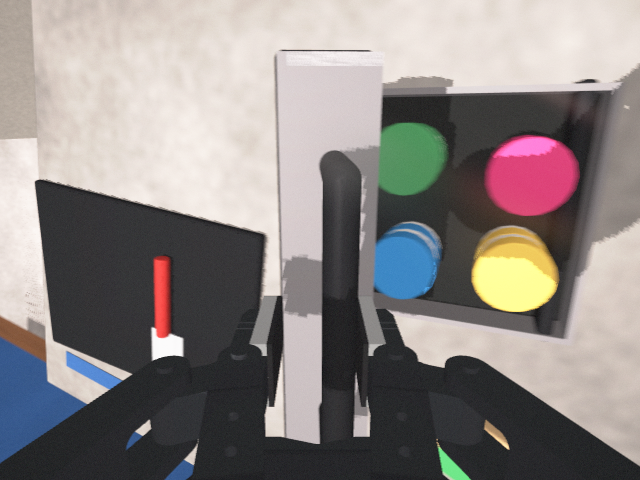

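{"op": "move_arm", "data": {"linear": [[0,-19,-1.5],[0,-22,5],[0,-22,7],[0,-21,8],[0,-21,10],[0,-22,11],[0,-10,6],[0,0,0]], "turn": [[-0.4,-0.2,0.4],[-1.3,0,0],[-1.3,0,0],[-1.3,0,0],[-1.3,0,0],[-1.3,0,0],[0,0,0],[0,0,0]], "fingers": [175,175,175,175,175,175,175,175]}}

```text
time: 10.07
eef_pos: [0.5195, -0.4152, 0.2677]
eef_rot: [[-0.976, -0.213, 0.039], [-0.216, 0.95, -0.225], [0.011, -0.228, -0.974]]
wrist_force: [0.9, -0.3, 0.6]
opening: 0.0269
```

```bash
python3 - <<'E'
from lid import *
o=st();a=est(o)
p=r.camera('wrist');save(p,'w5')
p=r.camera('side');save(p,'s5');
q=r.place_of(p,'lid_handle');print(q[:1],[proj(p,handle(t)) for t in (1.6,1.7,1.75)])
E
```

```text
10.075 [ 0.5195 -0.4152  0.2677] F [ 0.8617 -0.2913  0.5936] op 0.0269 q [-0.7436  0.3474  0.1559  1.1951 -0.1396 -0.9758]
tool theta 1.8157620836867263 radius 0.22756339796757843 side 0.001806942779600777
[{'position': [71.1, 385.4], 'confidence': 0.81}] [[np.float64(72.09067159897495), np.float64(387.4239991569233)], [np.float64(69.41874549645615), np.float64(386.3526537381582)], [np.float64(68.54845430640489), np.float64(385.80597431430476)]]
```

View pics/w5.png

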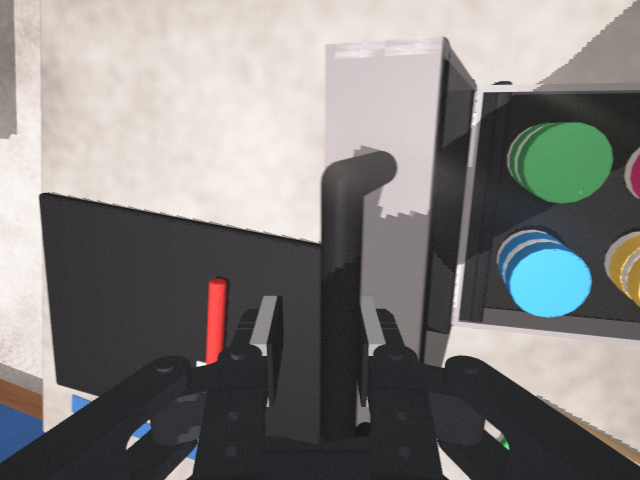

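```bash
python3 - <<'E'
from lid import *
o=st()
R0=o['eef_rot'];p0=o['eef_pos']
pu=p0-.06*R0[:,2]
R1=Rdown(LY+np.pi/2); tab=lock([-.017,.07,.137]); print('tab',tab)
rows([(pu,R0)],175)
print('---')
rows([(np.array([.45,-.1,.34]),Rdown(np.radians(178))),(tab+[0,0,.12],R1)],90,start=(pu,R0))
E
```

```text
10.225 [ 0.5197 -0.4162  0.2683] F [ 0.2764  3.0712 -2.8227] op 0.0269 q [-0.7442  0.3473  0.1567  1.1936 -0.1403 -0.976 ]
tab [0.4677 0.2312 0.137 ]
linear [[0.0, 0.0, -30.0], [0.0, 0.0, -30.0]] 
turn [[0.0, 0.0, 0.0], [0.0, 0.0, 0.0]] 
f [175, 175]
---
linear [[0.1, 49.8, -14.1], [2.2, 50.2, -12.1], [4.4, 50.5, -10.2], [6.5, 50.6, -8.2], [8.7, 50.6, -6.2], [10.8, 50.4, -4.2], [-0.9, 47.4, 11.9], [0.9, 47.4, 11.9]] 
turn [[-2.22, 0.19, 2.41], [-2.22, 0.19, 2.41], [-2.22, 0.19, 2.41], [-2.22, 0.19, 2.41], [-2.22, 0.19, 2.41], [-2.22, 0.19, 2.41], [0.0, 0.0, 2.09], [0.0, 0.0, 2.09]] 
f [90, 90, 90, 90, 90, 90, 90, 90]
linear [[2.6, 47.3, 11.9], [4.3, 47.2, 11.9], [6.0, 47.0, 11.9], [7.7, 46.7, 11.9], [9.4, 46.4, 11.9]] 
turn [[0.0, 0.0, 2.09], [0.0, 0.0, 2.09], [0.0, 0.0, 2.09], [0.0, 0.0, 2.09], [0.0, 0.0, 2.09]] 
f [90, 90, 90, 90, 90]
```

{"op": "move_arm", "data": {"linear": [[0,0,-15],[0,0,-30],[0,0,-40]], "turn": [[0,0,0],[0,0,0],[0,0,0]], "fingers": [165,165,165]}}

```text
time: 10.6
eef_pos: [0.5158, -0.3965, 0.3515]
eef_rot: [[-0.977, -0.212, 0.036], [-0.214, 0.95, -0.226], [0.013, -0.229, -0.973]]
wrist_force: [0.5, -1.0, 0.3]
opening: 0.0303
```

{"op": "move_arm", "data": {"linear": [[0,50,-6],[2,50,-6],[4,50,-6],[6.5,50,-4],[9,50,-4],[11,50,-4],[0,47,8],[1,47,8]], "turn": [[-2.2,0.2,2.4],[-2.2,0.2,2.4],[-2.2,0.2,2.4],[-2.2,0.2,2.4],[-2.2,0.2,2.4],[-2.2,0.2,2.4],[0,0,2.1],[0,0,2.1]], "fingers": [90,90,90,90,90,90,90,90]}}

```text
time: 11.6
eef_pos: [0.4559, 0.0005, 0.3355]
eef_rot: [[-0.992, 0.127, 0.014], [0.127, 0.992, -0.01], [-0.015, -0.009, -1.0]]
wrist_force: [1.4, -0.3, 0.1]
opening: 0.0551
```

```bash
python3 - <<'E'
from lid import *
o=st()
p=r.camera('side');save(p,'s6');print(r.place_of(p,'lid_handle')[:1],[proj(p,handle(t)) for t in (1.6,1.7,1.75,1.8)])
t=r.camera('top');save(t,'t6');print(r.place_of(t,'lid_handle')[:1],[proj(t,handle(t_)) for t_ in (1.6,1.7,1.75,1.8)])
for i in range(4):
    z=.037; q=[r.place_of(c,f'tub{i}_center')[:1] for c in (p,t)]
    print(i,[ (a[0]['position'],round(a[0]['confidence'],2),atz(c,a[0]['position'],z)) for a,c in zip(q,(p,t)) if a])
R1=Rdown(LY+np.pi/2); tab=lock([-.017,.07,.137])
rows([(tab+[0,0,.12],R1)],90)
E
```

```text
11.6 [0.4559 0.0005 0.3355] F [ 1.3868 -0.3495  0.0939] op 0.0551 q [-0.1785  0.0742 -0.0086  1.4723 -0.0078 -0.0512]
[{'position': [71.3, 387.1], 'confidence': 0.55}] [[np.float64(72.09067159897495), np.float64(387.4239991569233)], [np.float64(69.41874549645615), np.float64(386.3526537381582)], [np.float64(68.54845430640489), np.float64(385.80597431430476)], [np.float64(67.98067798768906), np.float64(385.2545677946563)]]
[{'position': [264.4, 556.9], 'confidence': 0.68}] [[np.float64(270.06250519929773), np.float64(538.0138532983726)], [np.float64(267.3773816440251), np.float64(550.9409928141515)], [np.float64(266.1179977148225), np.float64(557.0053802752091)], [np.float64(264.9211500044087), np.float64(562.7695217999882)]]
0 [([214.6, 401.0], 0.98, array([ 0.4379, -0.2052,  0.037 ])), ([311.8, 413.4], 0.94, array([ 0.4402, -0.2097,  0.037 ]))]
1 [([266.7, 442.7], 0.8, array([ 0.5371, -0.275 ,  0.037 ]))]
2 [([280.3, 405.0], 0.73, array([ 0.5071, -0.1932,  0.037 ]))]
3 [([190.4, 405.4], 0.73, array([ 0.4378, -0.2981,  0.037 ])), ([305.9, 456.6], 0.98, array([ 0.4535, -0.3018,  0.037 ]))]
linear [[3.7, 46.5, 15.0], [5.2, 46.4, 15.1], [6.7, 46.2, 15.2], [8.2, 45.9, 15.3], [9.6, 45.6, 15.4]] 
turn [[-0.08, 0.15, 1.87], [-0.08, 0.15, 1.87], [-0.08, 0.15, 1.87], [-0.08, 0.15, 1.87], [-0.08, 0.15, 1.87]] 
f [90, 90, 90, 90, 90]
```

View pics/t6.png

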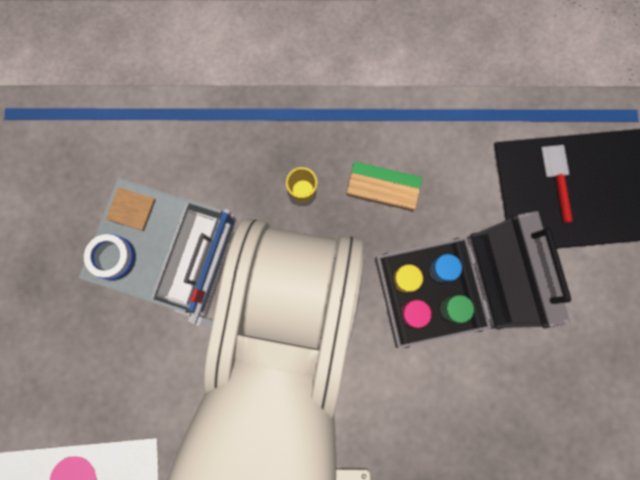

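View pics/s6.png

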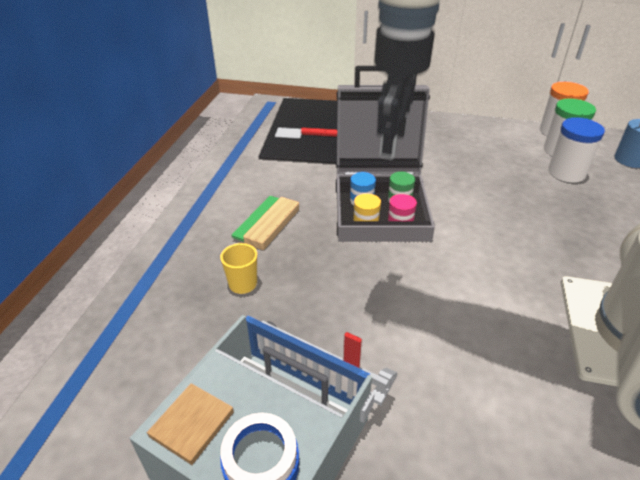

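{"op": "move_arm", "data": {"linear": [[4,46,15],[5,46,15],[7,46,15],[8,46,15],[10,46,15],[1,8,1],[0,0,0]], "turn": [[0,0.1,1.9],[0,0.1,1.9],[0,0.1,1.9],[0,0.1,1.9],[0,0.1,1.9],[0,0,0],[0,0,0]], "fingers": [90,90,90,90,90,90,90]}}

```text
time: 13.08
eef_pos: [0.4723, 0.2417, 0.2535]
eef_rot: [[-0.954, 0.3, 0.003], [0.3, 0.954, -0.009], [-0.006, -0.008, -1.0]]
wrist_force: [0.2, 0.1, -1.0]
opening: 0.0554
```

```bash
python3 - <<'E'
from lid import *
o=st()
p=r.camera('wrist');save(p,'w7')
print(r.place_of(p,'latch_tab')[:1],proj(p,lock([-.017,.07,.135])))
print(r.place_of(p,'shelf_pull')[:1],proj(p,lock([.025,0,.092])))
q=r.place_of(p,'latch_tab')
if q: print(atz(p,q[0]['position'],.135),lock([-.017,.07,.135]))
R1=Rdown(LY+np.pi/2); tab=lock([-.017,.07,.137])
rows([(tab+[0,0,.12],R1)],90)
E
```

```text
13.075 [0.4723 0.2417 0.2535] F [ 0.1733  0.0601 -0.962 ] op 0.0554 q [ 0.3199  0.2269 -0.0287  1.3151 -0.0098  0.6251]
[{'position': [239.2, 301.3], 'confidence': 0.65}] [np.float64(242.5608714062672), np.float64(298.5254927253112)]
[{'position': [310.7, 360.4], 'confidence': 0.64}] [np.float64(312.44752974430105), np.float64(359.4689634266751)]
[0.4661 0.2335 0.135 ] [0.4677 0.2312 0.135 ]
linear [[1.7, -10.5, -2.8]] 
turn [[-0.41, 0.38, -1.02]] 
f [90]
```

View pics/w7.png

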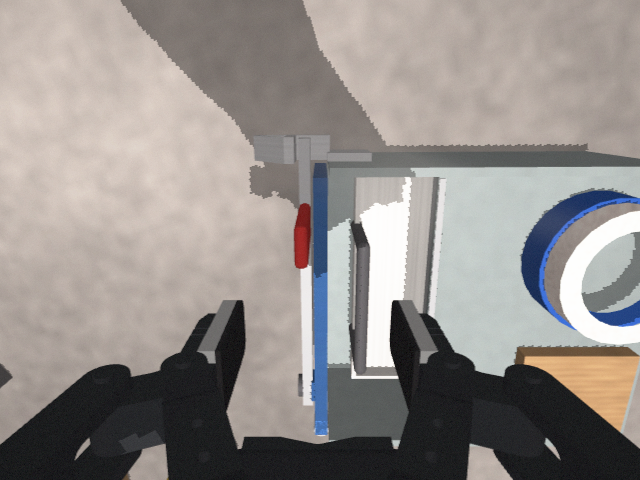

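```bash
python3 - <<'E'
from lid import *
R1=Rdown(LY+np.pi/2); t=np.array([.467,.2325,.142])
rows([(t+[0,0,.05],R1),(t,R1)],90,lmax=35)
E
```

```text
linear [[1.6, -4.5, 31.1], [1.5, -4.6, 31.1], [0.0, 0.0, 25.0], [0.0, 0.0, 25.0]] 
turn [[-0.21, 0.19, -0.51], [-0.21, 0.19, -0.51], [0.0, 0.0, 0.0], [0.0, 0.0, 0.0]] 
f [90, 90, 90, 90]
```

{"op": "move_arm", "data": {"linear": [[1.5,-4.5,31],[1.5,-4.5,31],[0,0,25],[0,0,25],[0,0,0]], "turn": [[-0.2,0.2,-0.5],[-0.2,0.2,-0.5],[0,0,0],[0,0,0],[0,0,0]], "fingers": [90,90,90,90,130]}}

```text
time: 13.9
eef_pos: [0.469, 0.2277, 0.1426]
eef_rot: [[-0.956, 0.292, 0.006], [0.292, 0.956, 0.002], [-0.005, 0.003, -1.0]]
wrist_force: [-1.0, 0.2, 0.8]
opening: 0.0422
```

```bash
python3 - <<'E'
from lid import *
o=st()
p=r.camera('wrist');save(p,'w8')
q=r.place_of(p,'latch_tab');print(q[:1],proj(p,np.array([.467,.2325,.135])))
R1=Rdown(LY+np.pi/2); t=np.array([.467,.2325,.142])
rows([(t,R1)],90,lmax=35)
E
```

```text
13.9 [0.469  0.2277 0.1426] F [-1.0059  0.2498  0.7755] op 0.0422 q [ 0.291   0.2673 -0.2664  1.0311 -0.0002  0.5875]
[{'position': [328.1, 329.3], 'confidence': 0.9}] [np.float64(334.4087279910049), np.float64(326.70257780128696)]
linear [[4.2, 3.1, 2.4]] 
turn [[0.29, 0.45, -0.37]] 
f [90]
```

View pics/w8.png

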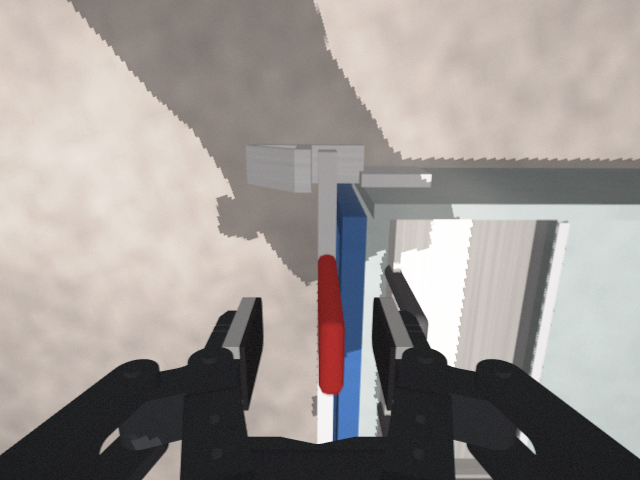

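{"op": "move_arm", "data": {"linear": [[4,5,1],[0,0,0],[0,0,0],[0,0,0],[0,0,0]], "turn": [[0,0,0],[0,0,0],[0,0,0],[0,0,0],[0,0,0]], "fingers": [200,255,255,255,255]}}

```text
time: 14.62
eef_pos: [0.4678, 0.2325, 0.1458]
eef_rot: [[-0.956, 0.293, 0.011], [0.293, 0.956, -0.002], [-0.011, 0.001, -1.0]]
wrist_force: [1.4, -1.9, -4.1]
opening: 0.0073
```

{"op": "move_arm", "data": {"linear": [[-2.5,0,-9],[-3,0,-9],[-3,0,-9],[0,0,0]], "turn": [[0,3.3,0],[0,3.3,0],[0,3.3,0],[0,0,0]], "fingers": [255,255,255,255]}}

```text
time: 15.12
eef_pos: [0.482, 0.2281, 0.172]
eef_rot: [[-0.944, 0.295, -0.15], [0.291, 0.956, 0.046], [0.157, -0.001, -0.988]]
wrist_force: [-6.6, 0.5, 2.4]
opening: 0.0073
```

```bash
python3 - <<'E'
from lid import *
o=st()
p=r.camera('wrist');save(p,'w9')
# gate coords
H=lock([-.006,-.11,0]); d=o['eef_pos']-H; print(Rz(LY).T@d, H)
E
```

```text
15.125 [0.482  0.2281 0.172 ] F [-6.6336  0.5108  2.4039] op 0.0073 q [ 0.2431  0.346  -0.0813  1.2793  0.0807  0.537 ]
[-0.0099  0.1653  0.172 ] [0.6433 0.1903 0.    ]
```

View pics/w9.png

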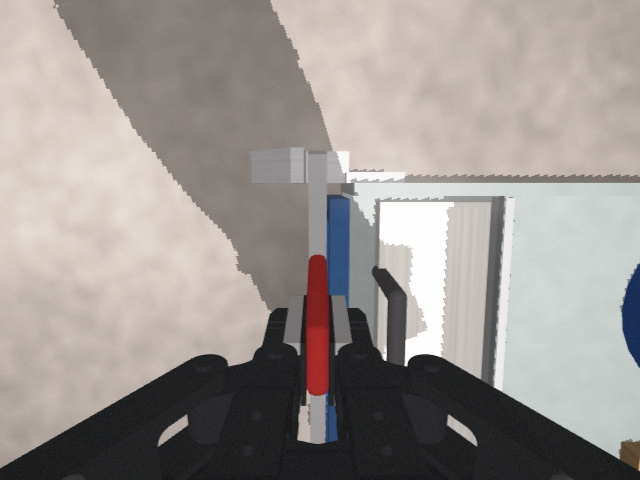

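```bash
cat > gate.py <<'E'
from lid import *
H=lock([-.006,-.11,0])
def gang(o,rel0=(-.0099,.1653)):
    d=Rz(LY).T@(o['eef_pos']-H); a=np.arctan2(d[1],d[0])-np.arctan2(rel0[1],rel0[0]); return a, np.hypot(d[0],d[1])
def gseq(o,R0,a0,a1,n,rad=.1656,z=.172,rel0=(-.0099,.1653)):
    w=[]; b=np.arctan2(rel0[1],rel0[0])
    for a in np.linspace(a0,a1,n+1)[1:]:
        p=H+rad*(Rz(LY+a+b)@np.array([1,0,0])); p[2]=z; w.append((p,Rz(a)@R0))
    return w
R0=np.array([[-0.944, 0.295, -0.15], [0.291, 0.956, 0.046], [0.157, -0.001, -0.988]])
R0=Ro.from_matrix(R0).as_matrix()
E
python3 - <<'E'
from gate import *
o=st();a,rad=gang(o);print(a,rad)
rows(gseq(o,R0,a,a+np.radians(60),8),255)
E
```

```text
15.175 [0.4819 0.2282 0.1719] F [ 0.4047 -1.0601 -2.2206] op 0.0072 q [ 0.2437  0.3452 -0.0826  1.2775  0.0799  0.5374]
-0.00026264768563688534 0.16582336071916162
linear [[-3.1, -21.5, -0.6], [-2.9, -21.5, -0.4], [-2.9, -21.5, -0.4], [-2.9, -21.5, -0.4], [-2.9, -21.5, -0.4], [-2.9, -21.5, -0.4], [-2.9, -21.5, -0.4], [-2.9, -21.5, -0.4]] 
turn [[1.16, 0.06, -7.38], [1.18, 0.0, -7.41], [1.18, 0.0, -7.41], [1.18, 0.0, -7.41], [1.18, 0.0, -7.41], [1.18, 0.0, -7.41], [1.18, 0.0, -7.41], [1.18, 0.0, -7.41]] 
f [255, 255, 255, 255, 255, 255, 255, 255]
```

{"op": "move_arm", "data": {"linear": [[-2,-15,-0.5],[-3,-21,-0.5],[-3,-21,-0.5]], "turn": [[0.9,0,-5],[1.2,0,-7.4],[1.2,0,-7.4]], "fingers": [255,255,255]}}

```text
time: 15.55
eef_pos: [0.4783, 0.171, 0.1718]
eef_rot: [[-0.986, -0.063, -0.153], [-0.062, 0.998, -0.014], [0.154, -0.005, -0.988]]
wrist_force: [4.6, -2.3, -6.1]
opening: 0.0073
```

```bash
python3 - <<'E'
from gate import *
o=st();a,rad=gang(o);print(a,rad)
rows(gseq(o,R0,a,a+np.radians(60),8),255)
p=r.camera('side');save(p,'s10')
E
```

```text
15.55 [0.4783 0.171  0.1718] F [ 4.6351 -2.3323 -6.1264] op 0.0073 q [ 0.1716  0.3215 -0.1193  1.284   0.0121  0.1078]
0.34634911556742654 0.16610421510931894
linear [[-3.0, -21.5, -0.5], [-2.9, -21.5, -0.4], [-2.9, -21.5, -0.4], [-2.9, -21.5, -0.4], [-2.9, -21.5, -0.4], [-2.9, -21.5, -0.4], [-2.9, -21.5, -0.4], [-2.9, -21.5, -0.4]] 
turn [[0.8, 0.17, -6.54], [1.18, 0.0, -7.41], [1.18, 0.0, -7.41], [1.18, 0.0, -7.41], [1.18, 0.0, -7.41], [1.18, 0.0, -7.41], [1.18, 0.0, -7.41], [1.18, 0.0, -7.41]] 
f [255, 255, 255, 255, 255, 255, 255, 255]
```

View pics/s10.png

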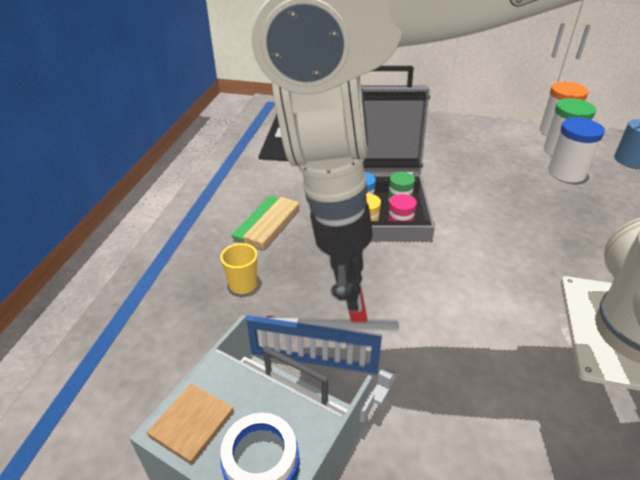

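Gate is following the tool (about 0.35 rad). Continue.

{"op": "move_arm", "data": {"linear": [[-3,-21.5,-0.5],[-3,-21.5,-0.5],[-3,-21.5,-0.5],[-3,-21.5,-0.5],[-3,-21.5,-0.5]], "turn": [[0.8,0.2,-6.5],[1.2,0,-7.4],[1.2,0,-7.4],[1.2,0,-7.4],[1.2,0,-7.4]], "fingers": [255,255,255,255,255]}}

```text
time: 16.23
eef_pos: [0.5258, 0.0735, 0.1722]
eef_rot: [[-0.737, -0.666, -0.111], [-0.658, 0.746, -0.108], [0.155, -0.007, -0.988]]
wrist_force: [4.2, -0.3, -5.5]
opening: 0.0072
```

```bash
python3 - <<'E'
from gate import *
o=st();a,rad=gang(o);print(a,rad)
rows(gseq(o,R0,a,1.72,6),255)
E
```

```text
16.225 [0.5258 0.0735 0.1722] F [ 4.1576 -0.2719 -5.4579] op 0.0072 q [ 0.0342  0.3421 -0.0859  1.2582 -0.1046 -0.6885]
1.0126719400715667 0.16567716282088665
linear [[-2.3, -19.4, -0.1], [-2.5, -19.4, -0.4], [-2.5, -19.4, -0.4], [-2.5, -19.4, -0.4], [-2.5, -19.4, -0.4], [-2.5, -19.4, -0.4]] 
turn [[0.56, 0.1, -5.83], [1.06, 0.0, -6.67], [1.06, 0.0, -6.67], [1.06, 0.0, -6.67], [1.06, 0.0, -6.67], [1.06, 0.0, -6.67]] 
f [255, 255, 255, 255, 255, 255]
```

{"op": "move_arm", "data": {"linear": [[-2.5,-19.5,-0.3],[-2.5,-19.5,-0.3],[-2.5,-19.5,-0.3],[-2.5,-19.5,-0.3],[-2.5,-19.5,-0.3],[-2.5,-19.5,-0.3],[0,0,0]], "turn": [[0.6,0,-5.8],[1,0,-6.7],[1,0,-6.7],[1,0,-6.7],[1,0,-6.7],[1,0,-6.7],[0,0,0]], "fingers": [255,255,255,255,255,255,255]}}

```text
time: 17.1
eef_pos: [0.6324, 0.0259, 0.1724]
eef_rot: [[-0.123, -0.992, -0.016], [-0.979, 0.124, -0.159], [0.16, -0.004, -0.987]]
wrist_force: [1.2, -3.3, -0.5]
opening: 0.0072
```

```bash
python3 - <<'E'
from gate import *
o=st();a,rad=gang(o);print(a,rad)
rows(gseq(o,R0,a,1.75,1),255)
p=r.camera('top');save(p,'t11')
E
```

```text
17.1 [0.6324 0.0259 0.1724] F [ 1.1537 -3.2668 -0.4673] op 0.0072 q [-0.0233  0.4483  0.0852  1.22   -0.1599 -1.4685]
-4.5483979040581035 0.1647684497625094
linear [[0.6, -2.6, 0.5]] 
turn [[-0.15, -0.16, -0.28]] 
f [255]
```

View pics/t11.png

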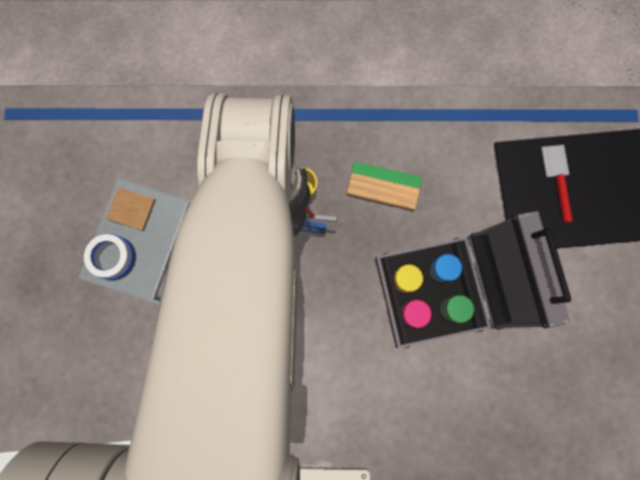

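{"op": "move_arm", "data": {"linear": [[0.5,-3,0.5],[3,0,9],[3,0,9],[2.5,0,8],[0,0,0],[0,0,0],[0,0,-60],[0,0,-55]], "turn": [[0,0,-0.4],[0,-3.3,0],[0,-3.3,0],[0,-3.3,0],[0,0,0],[0,0,0],[0,0,0],[0,0,0]], "fingers": [255,255,255,255,150,100,100,100]}}

```text
time: 18.15
eef_pos: [0.6287, 0.013, 0.2641]
eef_rot: [[-0.126, -0.992, 0.0], [-0.992, 0.126, 0.01], [-0.01, 0.001, -1.0]]
wrist_force: [0.6, -0.6, 0.6]
opening: 0.0517
```

```bash
python3 - <<'E'
from gate import *
o=st()
p=r.camera('side');save(p,'s12')
p=r.camera('wrist');save(p,'w12')
R1=Rdown(LY+np.pi/2)
pull=lock([.025,0,.092]); print(pull)
# way: up, over to pull at z .3
rows([(np.array([.6,.13,.29]),R1@Ro.from_euler('z',-50,degrees=True).as_matrix()),(pull+[0,0,.13],R1)],120)
E
```

```text
18.15 [0.6287 0.013  0.2641] F [ 0.6249 -0.5935  0.5507] op 0.0517 q [-0.117   0.395   0.2423  1.4187  0.0099 -1.5614]
[0.5467 0.2515 0.092 ]
linear [[-22.5, 8.9, -4.1], [-20.6, 12.7, -4.1], [-18.1, 16.0, -4.2], [-15.1, 18.9, -4.2], [-11.6, 21.2, -4.2], [-4.5, 26.1, 13.6], [0.1, 26.5, 13.6], [4.7, 26.1, 13.6]] 
turn [[-0.04, 0.15, 9.88], [-0.04, 0.15, 9.88], [-0.04, 0.15, 9.88], [-0.04, 0.15, 9.88], [-0.04, 0.15, 9.88], [0.0, 0.0, 10.0], [0.0, 0.0, 10.0], [0.0, 0.0, 10.0]] 
f [120, 120, 120, 120, 120, 120, 120, 120]
linear [[9.2, 24.9, 13.6], [13.4, 22.9, 13.6]] 
turn [[0.0, 0.0, 10.0], [0.0, 0.0, 10.0]] 
f [120, 120]
```

View pics/s12.png

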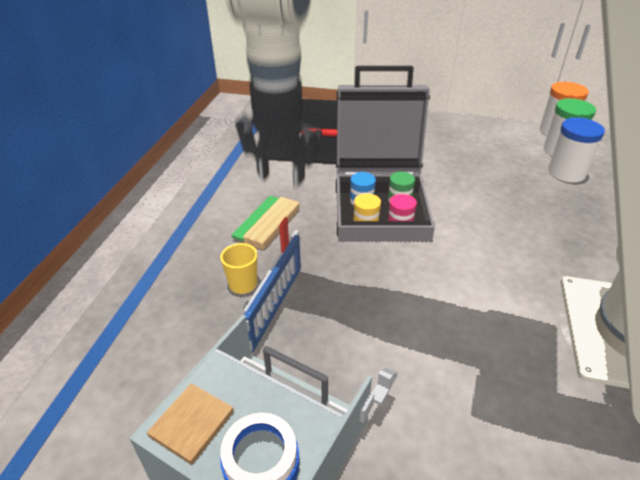

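Gate is wide open, latch down, cup untouched. On to the shelf pull.

{"op": "move_arm", "data": {"linear": [[-22,9,-4],[-20,13,-4],[-18,16,-4],[-15,19,-4],[-11,21,-4],[-4,26,13],[0,26,13],[5,26,13]], "turn": [[0,0.1,10],[0,0.1,10],[0,0.1,10],[0,0.1,10],[0,0.1,10],[0,0,10],[0,0,10],[0,0,10]], "fingers": [120,120,120,120,120,120,120,120]}}

```text
time: 19.25
eef_pos: [0.5702, 0.2129, 0.2533]
eef_rot: [[-1.0, -0.006, 0.014], [-0.006, 1.0, 0.001], [-0.014, 0.0, -1.0]]
wrist_force: [0.1, 0.1, -0.6]
opening: 0.0452
```

{"op": "move_arm", "data": {"linear": [[9,25,13],[13,24,13],[3,8,3],[0,0,0]], "turn": [[0,0,10],[0,0,10],[0,0,0],[0,0,0]], "fingers": [120,120,120,120]}}

```text
time: 19.75
eef_pos: [0.5501, 0.2782, 0.2234]
eef_rot: [[-0.94, 0.34, 0.015], [0.34, 0.94, 0.0], [-0.014, 0.005, -1.0]]
wrist_force: [-0.3, 0.3, 0.0]
opening: 0.045
```

```bash
python3 - <<'E'
from gate import *
o=st()
p=r.camera('wrist');save(p,'w13')
pull=lock([.025,0,.092])
q=r.place_of(p,'shelf_pull');print(q[:1],proj(p,pull)); print(pull, atz(p,q[0]['position'],.092))
R1=Rdown(LY+np.pi/2)
rows([(pull+[0,0,.05],R1),(pull+[0,0,.008],R1)],120,lmax=35)
E
```

```text
19.75 [0.5501 0.2782 0.2234] F [-0.2738  0.2659  0.0411] op 0.045 q [ 0.3344  0.3739  0.1062  1.2884 -0.0049  0.6816]
[{'position': [241.4, 277.3], 'confidence': 0.57}] [np.float64(245.7633138043876), np.float64(273.82043361793853)]
[0.5467 0.2515 0.092 ] [0.5448 0.2546 0.092 ]
linear [[-1.4, -8.7, 27.2], [-1.4, -8.7, 27.2], [-1.3, -8.7, 27.2], [0.0, 0.0, 21.0], [0.0, 0.0, 21.0]] 
turn [[0.1, 0.29, -1.14], [0.1, 0.29, -1.14], [0.1, 0.29, -1.14], [0.0, 0.0, 0.0], [0.0, 0.0, 0.0]] 
f [120, 120, 120, 120, 120]
```

View pics/w13.png

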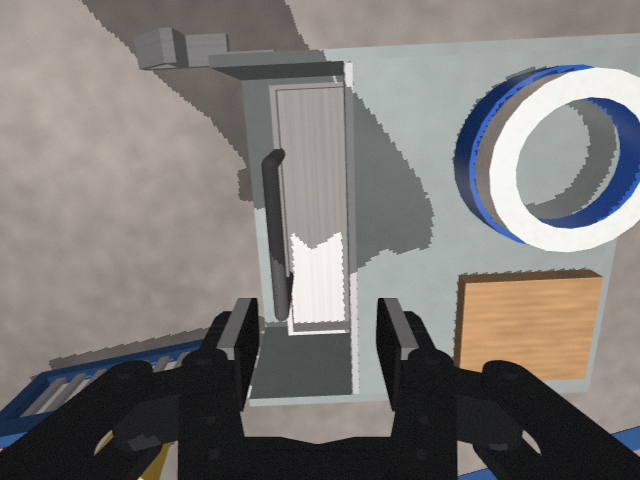

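{"op": "move_arm", "data": {"linear": [[0,-8,27],[0,-8,27],[0,-8,27],[0,0,21],[0,0,20],[0,0,0]], "turn": [[0,0.3,-1.1],[0,0.3,-1.1],[0,0.3,-1.1],[0,0,0],[0,0,0],[0,0,0]], "fingers": [120,120,120,120,120,120]}}

```text
time: 20.6
eef_pos: [0.5479, 0.2494, 0.102]
eef_rot: [[-0.959, 0.283, 0.008], [0.283, 0.959, 0.006], [-0.006, 0.008, -1.0]]
wrist_force: [0.2, -0.6, 0.3]
opening: 0.0454
```

```bash
python3 - <<'E'
from gate import *
o=st()
p=r.camera('wrist');save(p,'w14')
pull=np.array([.5455,.2535,.092])
R1=Rdown(LY+np.pi/2)
rows([(pull+[0,0,.007],R1)],120,lmax=35)
E
```

```text
20.6 [0.5479 0.2494 0.102 ] F [ 0.2293 -0.616   0.3051] op 0.0454 q [ 0.286   0.4226 -0.1391  1.      0.0039  0.573 ]
linear [[4.0, 2.9, 4.1]] 
turn [[0.52, 0.4, 0.15]] 
f [120]
```

View pics/w14.png

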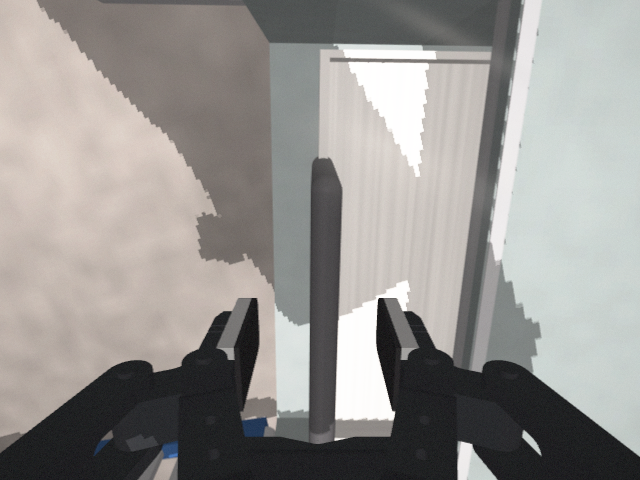

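{"op": "move_arm", "data": {"linear": [[2,2,4],[0,0,0],[0,0,0],[0,0,0]], "turn": [[0,0,0],[0,0,0],[0,0,0],[0,0,0]], "fingers": [200,255,255,255]}}

```text
time: 21.15
eef_pos: [0.548, 0.2516, 0.101]
eef_rot: [[-0.959, 0.283, 0.012], [0.283, 0.959, 0.006], [-0.01, 0.009, -1.0]]
wrist_force: [1.0, -1.0, -4.6]
opening: 0.0077
```

```bash
python3 - <<'E'
from gate import *
o=st()
R1=Rdown(LY+np.pi/2)
rows([(o['eef_pos']-.185*(Rz(LY)@[1,0,0]),R1)],255,lmax=25)
E
```

```text
21.15 [0.548  0.2516 0.101 ] F [ 0.9934 -1.043  -4.5768] op 0.0077 q [ 0.2901  0.4227 -0.1418  0.9931  0.0027  0.5773]
linear [[0.1, -23.1, -0.2], [0.0, -23.1, -0.2], [0.0, -23.1, -0.2], [0.0, -23.1, -0.1], [0.0, -23.1, -0.1], [0.0, -23.1, -0.1], [0.0, -23.1, -0.1], [0.0, -23.1, 0.0]] 
turn [[0.07, 0.07, 0.02], [0.07, 0.07, 0.02], [0.07, 0.07, 0.02], [0.07, 0.07, 0.02], [0.07, 0.07, 0.02], [0.07, 0.07, 0.02], [0.07, 0.07, 0.02], [0.07, 0.07, 0.02]] 
f [255, 255, 255, 255, 255, 255, 255, 255]
```

{"op": "move_arm", "data": {"linear": [[0,-10,0],[0,-23,0],[0,-23,0],[0,-23,0],[0,-23,0],[0,-23,0]], "turn": [[0,0,0],[0,0,0],[0,0,0],[0,0,0],[0,0,0],[0,0,0]], "fingers": [255,255,255,255,255,255]}}

```text
time: 21.9
eef_pos: [0.5093, 0.1263, 0.1009]
eef_rot: [[-0.96, 0.281, 0.013], [0.281, 0.96, 0.01], [-0.01, 0.013, -1.0]]
wrist_force: [0.4, 2.2, -0.5]
opening: 0.0073
```

```bash
python3 - <<'E'
from gate import *
o=st(); print('out',Rz(LY).T@(o['eef_pos']-[.548,.2516,.101]))
R1=Rdown(LY+np.pi/2)
p=r.camera('wrist');save(p,'w15')
rows([(np.array([.548,.2516,.101])-.183*(Rz(LY)@[1,0,0]),R1)],255,lmax=25)
E
```

```text
21.9 [0.5093 0.1263 0.1009] F [ 0.4272  2.1521 -0.4699] op 0.0073 q [ 0.0784  0.3034 -0.3331  0.9207  0.0089  0.3637]
out [-0.1311  0.0013 -0.0001]
linear [[-0.6, -24.7, -0.3], [-0.6, -24.7, -0.2]] 
turn [[0.32, 0.28, 0.09], [0.32, 0.28, 0.09]] 
f [255, 255]
```

View pics/w15.png

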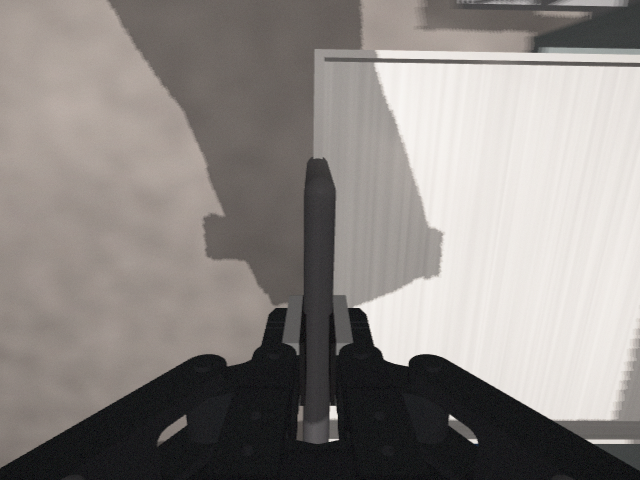

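{"op": "move_arm", "data": {"linear": [[0,-23,0],[0,-24,0],[0,-8,0],[0,-4,0]], "turn": [[0.2,0.2,0],[0.2,0.2,0],[0,0,0],[0,0,0]], "fingers": [255,255,255,255]}}

```text
time: 22.45
eef_pos: [0.4947, 0.0787, 0.1012]
eef_rot: [[-0.962, 0.274, 0.017], [0.275, 0.96, 0.046], [-0.004, 0.049, -0.999]]
wrist_force: [8.9, 25.3, -11.6]
opening: 0.0078
```

```bash
python3 - <<'E'
from gate import *
o=st(); print('out',Rz(LY).T@(o['eef_pos']-[.548,.2516,.101]))
E
```

```text
22.45 [0.4947 0.0787 0.1012] F [  8.8636  25.336  -11.6066] op 0.0078 q [-0.0354  0.2632 -0.3927  0.8994  0.0467  0.2431]
out [-0.1809  0.0017  0.0002]
```

{"op": "move_arm", "data": {"linear": [[0,2,0],[0,0,0],[0,0,-40],[0,0,-60],[0,0,-60]], "turn": [[0,0,0],[0,0,0],[-2,0,0],[0,0,0],[0,0,0]], "fingers": [180,150,150,150,60]}}

```text
time: 23.08
eef_pos: [0.4878, 0.0654, 0.2617]
eef_rot: [[-0.961, 0.276, 0.02], [0.277, 0.958, 0.078], [0.002, 0.08, -0.997]]
wrist_force: [1.6, 0.5, 0.3]
opening: 0.0521
```

```bash
python3 - <<'E'
from gate import *
o=st(); 
RC=Rdown(np.radians(192.1)); cen=HINGE+.1*u
rows([(np.array([cen[0],cen[1]+.0,.30]),RC)],50)
p=r.camera('side');save(p,'s16')
E
```

```text
23.075 [0.4878 0.0654 0.2617] F [1.6317 0.4559 0.3124] op 0.0521 q [-0.0815  0.1429 -0.1171  1.2972  0.0792  0.1994]
linear [[-13.7, -50.2, -10.5], [-9.5, -51.3, -9.8], [-5.2, -52.0, -9.2], [-0.9, -52.4, -8.5], [3.4, -52.4, -7.8], [7.7, -52.0, -7.1]] 
turn [[0.76, 0.17, -4.69], [0.76, 0.17, -4.69], [0.76, 0.17, -4.69], [0.76, 0.17, -4.69], [0.76, 0.17, -4.69], [0.76, 0.17, -4.69]] 
f [50, 50, 50, 50, 50, 50]
```

View pics/s16.png

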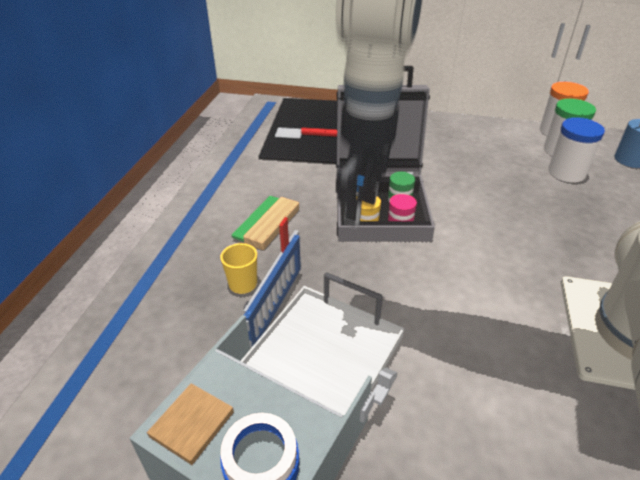

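{"op": "move_arm", "data": {"linear": [[-14,-50,-10],[-9,-51,-10],[-5,-52,-9],[-1,-52,-9],[3,-52,-8],[6,-20,-5],[0,0,0]], "turn": [[0.8,0.2,-4.7],[0.8,0.2,-4.7],[0.8,0.2,-4.7],[0.8,0.2,-4.7],[0.8,0.2,-4.7],[0.8,0.2,-4.7],[0,0,0]], "fingers": [50,50,50,50,50,50,50]}}

```text
time: 24.0
eef_pos: [0.4783, -0.2322, 0.3126]
eef_rot: [[-0.975, -0.221, 0.01], [-0.222, 0.975, -0.016], [-0.006, -0.018, -1.0]]
wrist_force: [-0.0, 0.6, -0.3]
opening: 0.0689
```

```bash
cat > tubs.py <<'E'
from gate import *
def tubs(names=('wrist',),ids=range(4),z=.037):
    out={}
    for n in names:
        p=r.camera(n)
        if n=='wrist': save(p,'wt%d'%int(r.observe()['time']*10))
        for i in ids:
            q=r.place_of(p,f'tub{i}_center')
            for a in q[:1]:
                X=atz(p,a['position'],z); d=X-(HINGE+.1*u)
                print(i,n,np.round(a['position'],1),round(a['confidence'],2),X[:2],'u',round(d@u,4),'yC',round(d@yC,4)); out[i,n]=X
    return out
E
python3 - <<'E'
from tubs import *
o=st(); tubs(('wrist','side','top'))
E
ls pics | grep wt
```

```text
24.0 [ 0.4783 -0.2322  0.3126] F [-0.0456  0.5936 -0.3057] op 0.0689 q [-0.6057  0.2063  0.0931  1.4399 -0.0078 -0.8292]
0 wrist [157.  353.7] 0.61 [ 0.4365 -0.21  ] u 0.0492 yC -0.0362
1 wrist [236.  265.1] 0.55 [ 0.5326 -0.2778] u -0.0372 yC 0.0435
2 wrist [235.1 345.1] 0.89 [ 0.5134 -0.1993] u 0.0435 yC 0.0412
3 wrist [148.8 262.3] 0.72 [ 0.4483 -0.2962] u -0.0375 yC -0.0428
0 side [212.3 401.7] 0.68 [ 0.4373 -0.2137] u 0.0454 yC -0.0362
1 side [189.7 361.2] 0.65 [ 0.5368 -0.2784] u -0.0387 yC 0.0475
2 side [214.7 359.7] 0.68 [ 0.5243 -0.1851] u 0.0552 yC 0.0548
3 side [190.6 399.1] 0.76 [ 0.4518 -0.2941] u -0.0362 yC -0.0389
0 top [313.5 416.3] 0.77 [ 0.4367 -0.2158] u 0.0435 yC -0.0372
1 top [267.7 443.2] 0.72 [ 0.5349 -0.276 ] u -0.036 yC 0.0461
2 top [278.7 408.7] 0.94 [ 0.5106 -0.2012] u 0.0423 yC 0.0381
3 top [310.9 457.3] 0.79 [ 0.443  -0.3029] u -0.043 yC -0.0494
wt240.png
```

View pics/wt240.png

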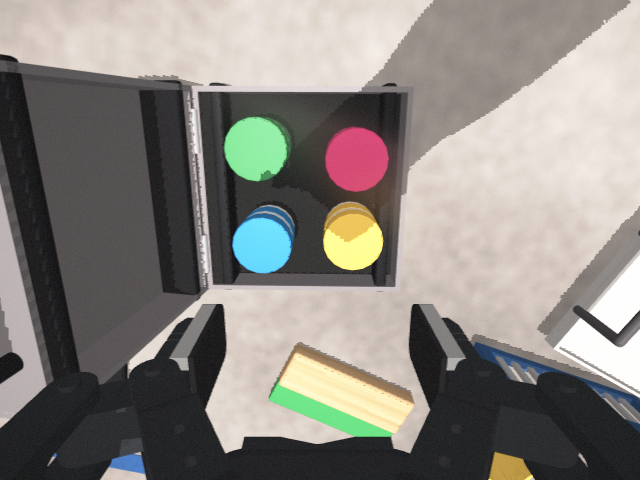

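```bash
cat >> tubs.py <<'E'
def lids(p,ztop=.069):
    """lid top centres by colour: top disc = hue mask, fit by projecting circle of r 28 (coarse least squares on mask contour far edge)"""
    img=p['pixels']; hsv=cv2.cvtColor(img,cv2.COLOR_RGB2HSV); res={}
    H={0:(150,178),1:(95,115),2:(18,32),3:(45,85)}
    for i,(a,b) in H.items():
        m=((hsv[...,0]>=a)&(hsv[...,0]<=b)&(hsv[...,1]>120)&(hsv[...,2]>50)).astype(np.uint8)
        m=cv2.morphologyEx(m,cv2.MORPH_OPEN,np.ones((5,5)))
        n,lab,s,c=cv2.connectedComponentsWithStats(m)
        for k in range(1,n):
            if s[k,4]<400: continue
            X=atz(p,(c[k][1],c[k][0]),ztop); d=X-(HINGE+.1*u)
            res.setdefault(i,[]).append((s[k,4],np.round(c[k],1),np.round(X[:2],4),s[k,:4],round(d@u,4),round(d@yC,4)))
    return res
E
python3 - <<'E'
from tubs import *
p=r.camera('wrist'); 
for k,v in lids(p).items(): 
  for w in v: print(k,*w)
for s in [(-.095,-.095),(.095,-.095),(.095,.095),(-.095,.095)]: print(proj(p,HINGE+(.1+s[0])*u+s[1]*yC))
E
```

```text
0 3275 [353.9 157.2] [ 0.4349 -0.2105] [323 125  64  65] 0.049 -0.0379
1 2889 [260.  241.6] [ 0.5297 -0.2764] [230 212  62  60] -0.0352 0.0409
1 618 [507.3 357.1] [ 0.593  -0.0097] [474 343  76  29] 0.2123 0.1588
1 402 [616.7 394.7] [0.6089 0.1161] [589 382  51  30] 0.3319 0.2007
1 438 [128.7 462.4] [ 0.8223 -0.3737] [111 454  33  18] -0.1917 0.3067
2 1159 [348.7 223.2] [ 0.4936 -0.2003] [322 208  52  33] 0.0467 0.0216
2 862 [507.4 467.7] [0.7268 0.0416] [489 453  40  27] 0.2343 0.3004
3 1956 [323.3 412.9] [ 0.7037 -0.175 ] [268 385 120  52] 0.0274 0.2324
[np.float64(86.99831223416078), np.float64(194.45402494316653)]
[np.float64(90.03243898943398), np.float64(405.63036392913386)]
[np.float64(285.2079651181451), np.float64(391.0163725797495)]
[np.float64(281.5384556206229), np.float64(208.3561669748857)]
```

```bash
python3 - <<'E'
from tubs import *
p=r.camera('wrist')
for i,(c,rw) in {0:(357,159),1:(263,241),2:(353,239),3:(257,149)}.items():
    X=atz(p,(rw,c),.069);d=X-(HINGE+.1*u);print(i,X,'u',d@u,'yC',d@yC)
E
```

```text
0 [ 0.4357 -0.2076  0.069 ] u 0.05176308221757314 yC -0.03647417853112169
1 [ 0.5284 -0.2738  0.069 ] u -0.03239863032610009 yC 0.040248749545515376
2 [ 0.5073 -0.1927  0.069 ] u 0.05125536466384626 yC 0.03665806333506136
3 [ 0.447  -0.2944  0.069 ] u -0.035468741238837066 yC -0.04364772894264508
```

```bash
cat >> tubs.py <<'E'
RC=Rdown(np.radians(192.1)); RS=Rdown(LY+np.pi)
SHELF=np.array([.522,.171,.026])
def slot(a,b): return SHELF+Rz(LY)@np.array([a,b,0])
E
python3 - <<'E'
from tubs import *
t=np.array([.5073,-.1927,.064])
rows([(t+[0,0,.06],RC),(t,RC)],45,lmax=45)
E
```

```text
linear [[-6.9, 6.7, 37.6], [-6.9, 6.6, 37.6], [-7.0, 6.5, 37.7], [-7.0, 6.4, 37.7], [-7.0, 6.3, 37.7], [0.0, 0.0, 30.0], [0.0, 0.0, 30.0]] 
turn [[-0.2, 0.08, 0.17], [-0.2, 0.08, 0.17], [-0.2, 0.08, 0.17], [-0.2, 0.08, 0.17], [-0.2, 0.08, 0.17], [0.0, 0.0, 0.0], [0.0, 0.0, 0.0]] 
f [45, 45, 45, 45, 45, 45, 45]
```

{"op": "move_arm", "data": {"linear": [[-7,7,38],[-7,7,38],[-7,7,38],[-7,7,38],[-7,7,38],[0,0,0]], "turn": [[-0.2,0,0.2],[-0.2,0,0.2],[-0.2,0,0.2],[-0.2,0,0.2],[-0.2,0,0.2],[0,0,0]], "fingers": [45,45,45,45,45,45]}}

```text
time: 25.6
eef_pos: [0.5088, -0.1899, 0.1181]
eef_rot: [[-0.979, -0.206, 0.009], [-0.206, 0.979, 0.0], [-0.009, -0.002, -1.0]]
wrist_force: [-0.0, -0.7, 0.4]
opening: 0.0702
```

```bash
python3 - <<'E'
from tubs import *
o=st()
p=r.camera('wrist');save(p,'w17')
t=np.array([.5073,-.1927,.064])
rows([(t,RC)],45,lmax=30)
E
```

```text
25.6 [ 0.5088 -0.1899  0.1181] F [-0.0245 -0.6504  0.3946] op 0.0702 q [-0.5141  0.3198 -0.2581  0.9852  0.0045 -0.7213]
linear [[1.6, -0.7, 27.9], [1.5, -0.7, 27.9]] 
turn [[-0.11, 0.31, -0.12], [-0.11, 0.31, -0.12]] 
f [45, 45]
```

View pics/w17.png

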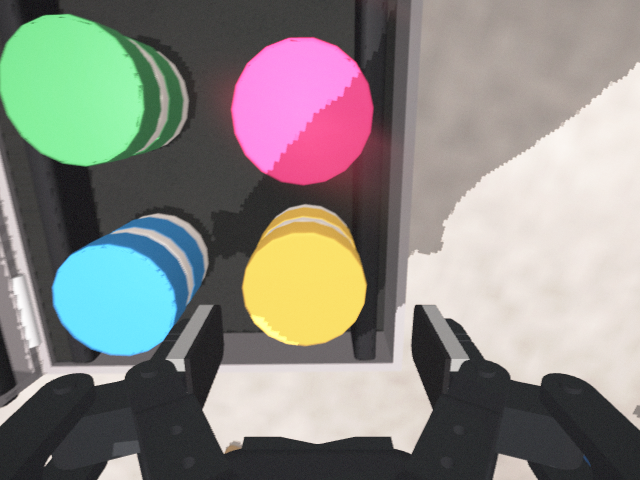

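```bash
python3 - <<'E'
from tubs import *
p=r.camera('wrist'); o=st()
for n,rc in dict(y=(276,305),b=(288,120),m=(111,302),g=(90,72)).items():
    X=atz(p,rc,.069); d=X-(HINGE+.1*u); print(n,X,'u',d@u,'yC',d@yC)
E
```

```text
25.7 [ 0.5102 -0.1913  0.1211] F [0.3634 0.2327 0.195 ] op 0.0707 q [-0.5148  0.317  -0.2539  0.9869  0.0042 -0.7217]
y [ 0.5041 -0.1964  0.069 ] u 0.048312175808095076 yC 0.03273004221945849
b [ 0.527  -0.2767  0.069 ] u -0.03497864748134288 yC 0.038265472340668946
m [ 0.4358 -0.2113  0.069 ] u 0.048114607403572554 yC -0.03717581768441588
g [ 0.4464 -0.3     0.069 ] u -0.040837186806576505 yC -0.04536341069091462
```

{"op": "move_arm", "data": {"linear": [[1,-1,0],[1,-2,0],[0,-2,0],[0,0,0],[0,0,0],[0,0,0]], "turn": [[0,0.3,9],[0,0.3,9],[0,0,9],[0,0,9],[0,0,8],[0,0,0]], "fingers": [45,45,45,45,45,45]}}

```text
time: 26.45
eef_pos: [0.5122, -0.202, 0.1347]
eef_rot: [[-0.833, 0.553, 0.019], [0.553, 0.833, -0.014], [-0.024, -0.001, -1.0]]
wrist_force: [-0.5, -0.0, -0.1]
opening: 0.0707
```

```bash
python3 - <<'E'
from tubs import *
RD=Rdown(np.radians(147.1))
p=r.camera('wrist'); o=st();save(p,'w18')
t=np.array([.505,-.195,.064])
rows([(t,RD)],45,lmax=30)
E
```

```text
26.5 [ 0.5123 -0.202   0.1348] F [-0.2645 -0.0182  1.1727] op 0.0704 q [-0.5269  0.3094 -0.227   1.0105 -0.0024  0.0574]
linear [[3.9, 0.6, 23.5], [3.7, 0.6, 23.5], [3.5, 0.7, 23.6]] 
turn [[-0.02, 0.46, -0.19], [-0.02, 0.46, -0.19], [-0.02, 0.46, -0.19]] 
f [45, 45, 45]
```

View pics/w18.png

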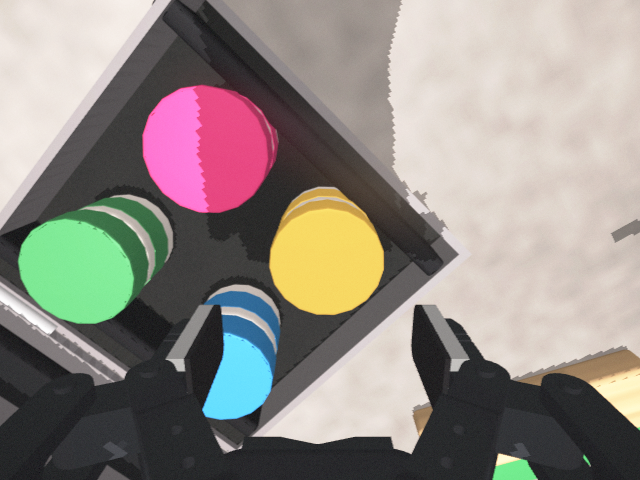

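```bash
python3 - <<'E'
from tubs import *
p=r.camera('wrist'); print(atz(p,(257,327),.069), atz(p,(262,79),.069))
E
```

```text
[ 0.5067 -0.1923  0.069 ] [ 0.4434 -0.2925  0.069 ]
```

{"op": "move_arm", "data": {"linear": [[4,1,23],[3,1,23],[3,1,22],[1,0,4],[0,0,0]], "turn": [[0,0.5,-0.2],[0,0.5,0],[0,0.5,0],[0,0,0],[0,0,0]], "fingers": [45,45,45,45,45]}}

```text
time: 27.18
eef_pos: [0.5066, -0.1952, 0.0639]
eef_rot: [[-0.843, 0.538, 0.001], [0.538, 0.843, -0.002], [-0.002, -0.001, -1.0]]
wrist_force: [-0.1, 0.5, 0.2]
opening: 0.0704
```

```bash
python3 - <<'E'
from tubs import *
p=r.camera('wrist'); o=st();save(p,'w19')
E
```

```text
27.225 [ 0.5068 -0.1953  0.0641] F [ 0.7949  0.6417 -0.0686] op 0.0704 q [-0.5218  0.3739 -0.3325  0.8619 -0.0011  0.0465]
```

View pics/w19.png

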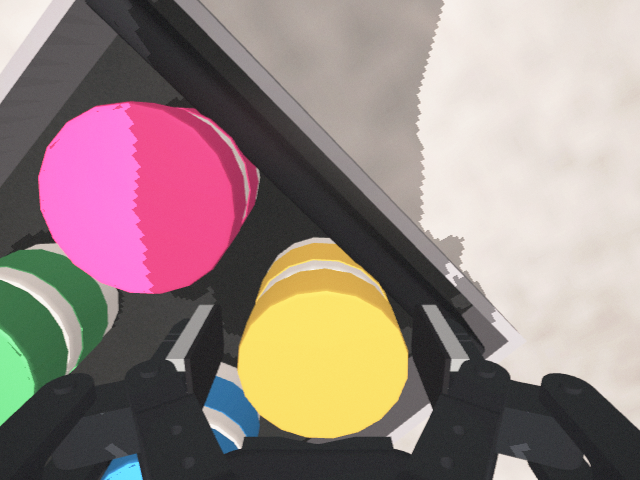

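{"op": "move_arm", "data": {"linear": [[0,0,0],[0,0,0],[0,0,0],[0,0,-25],[0,0,-50],[0,0,-50]], "turn": [[0,0,0],[0,0,0],[0,0,0],[0,0,0],[0,0,0],[0,0,0]], "fingers": [255,255,255,255,255,255]}}

```text
time: 27.98
eef_pos: [0.5052, -0.1944, 0.1905]
eef_rot: [[-0.843, 0.537, -0.003], [0.537, 0.843, 0.001], [0.003, -0.001, -1.0]]
wrist_force: [1.0, -0.6, -1.8]
opening: 0.0544
```

```bash
python3 - <<'E'
from tubs import *
o=st()
RS2=Rdown(LY)
s=slot(.048,-.046);print(s)
rows([(s+[0,0,.15],RS2)],255,amax=10)
E
```

```text
27.975 [ 0.5052 -0.1944  0.1905] F [ 0.9572 -0.6263 -1.8114] op 0.0544 q [-0.5218  0.2732 -0.128   1.1724 -0.001   0.0455]
[0.5798 0.2039 0.026 ]
linear [[18.9, 47.0, 1.8], [26.2, 43.3, 1.8], [32.8, 38.6, 1.8], [38.6, 32.8, 1.8], [43.4, 26.1, 1.8], [47.0, 18.8, 1.8], [49.4, 11.0, 1.8], [50.6, 2.9, 1.8]] 
turn [[-0.02, -0.01, 9.26], [-0.02, -0.01, 9.26], [-0.02, -0.01, 9.26], [-0.02, -0.01, 9.26], [-0.02, -0.01, 9.26], [-0.02, -0.01, 9.26], [-0.02, -0.01, 9.26], [-0.02, -0.01, 9.26]] 
f [255, 255, 255, 255, 255, 255, 255, 255]
```

{"op": "move_arm", "data": {"linear": [[19,47,1],[26,43,1],[33,39,1],[38,33,1],[43,26,1],[47,19,1],[49,11,1],[50,3,1]], "turn": [[0,0,9.3],[0,0,9.3],[0,0,9.3],[0,0,9.3],[0,0,9.3],[0,0,9.3],[0,0,9.3],[0,0,9.3]], "fingers": [255,255,255,255,255,255,255,255]}}

```text
time: 28.98
eef_pos: [0.5926, 0.208, 0.1864]
eef_rot: [[0.336, 0.942, 0.006], [0.942, -0.336, -0.004], [-0.002, 0.007, -1.0]]
wrist_force: [0.4, -0.2, -1.5]
opening: 0.0545
```

```bash
python3 - <<'E'
from tubs import *
o=st()
RS2=Rdown(LY)
s=slot(.048,-.045);print(s)
rows([(s+[0,0,.12],RS2)],255,amax=10)
E
```

```text
28.975 [0.5926 0.208  0.1864] F [ 0.4235 -0.2357 -1.5078] op 0.0545 q [ 0.2061  0.4144  0.0753  1.227  -0.0049  2.1192]
[0.5788 0.2041 0.026 ]
linear [[-8.1, -11.9, 40.4]] 
turn [[0.37, 0.11, -3.01]] 
f [255]
```

{"op": "move_arm", "data": {"linear": [[-8,-12,25],[0,0,15],[0,0,0]], "turn": [[0.4,0,-3],[0,0,0],[0,0,0]], "fingers": [255,255,255]}}

```text
time: 29.35
eef_pos: [0.579, 0.2081, 0.1446]
eef_rot: [[0.285, 0.959, -0.001], [0.959, -0.285, -0.001], [-0.001, -0.001, -1.0]]
wrist_force: [-0.1, -0.1, -1.0]
opening: 0.0542
```

```bash
python3 - <<'E'
from tubs import *
o=st()
p=r.camera('wrist');save(p,'w20')
p=r.camera('side');save(p,'s20')
RS2=Rdown(LY)
s=slot(.048,-.045)
print('shelf coords',Rz(LY).T@(o['eef_pos']-SHELF))
rows([(s+[0,0,.061],RS2)],255,amax=10,lmax=25)
E
```

```text
29.35 [0.579  0.2081 0.1446] F [-0.1481 -0.1284 -1.0445] op 0.0542 q [ 0.2092  0.4195 -0.0269  1.1258 -0.0009  2.069 ]
shelf coords [ 0.0519 -0.0441  0.1186]
linear [[-1.3, 0.1, 19.6], [-1.3, 0.1, 19.6], [-1.3, 0.1, 19.6]] 
turn [[0.02, 0.01, 0.01], [0.02, 0.01, 0.01], [0.02, 0.01, 0.01]] 
f [255, 255, 255]
```

View pics/w20.png

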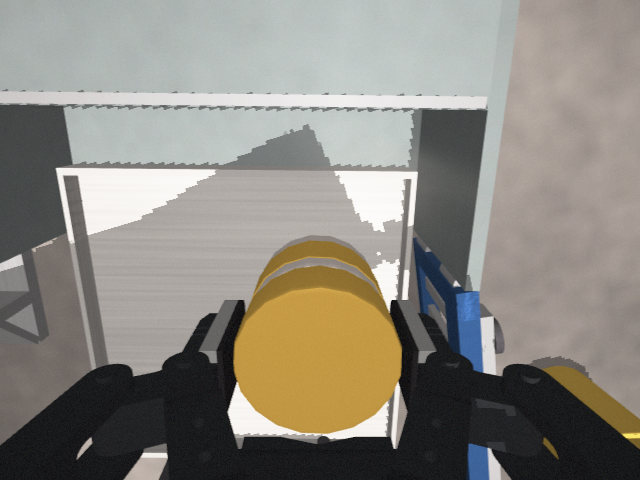

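View pics/s20.png

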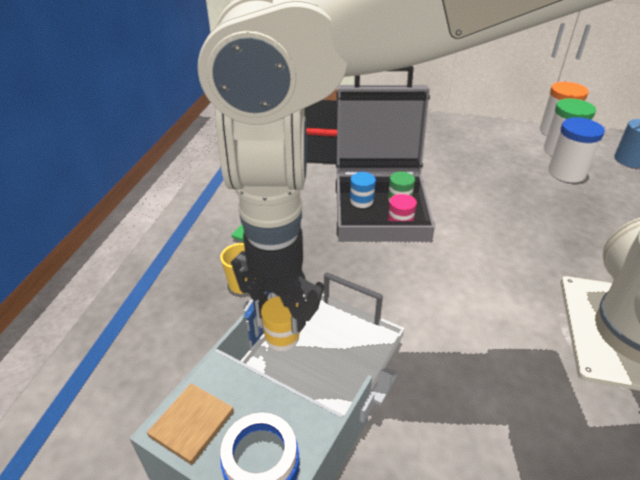

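{"op": "move_arm", "data": {"linear": [[-1,-2,20],[-1,-2,20],[0,0,14],[0,0,2],[0,0,0]], "turn": [[0,0,0],[0,0,0],[0,0,0],[0,0,0],[0,0,0]], "fingers": [255,255,255,255,255]}}

```text
time: 30.08
eef_pos: [0.5793, 0.2053, 0.0932]
eef_rot: [[0.29, 0.957, 0.009], [0.957, -0.29, 0.001], [0.003, 0.008, -1.0]]
wrist_force: [0.2, 1.5, -1.6]
opening: 0.054
```

{"op": "move_arm", "data": {"linear": [[0,-3,6],[0,0,2],[0,0,0]], "turn": [[0,0,0],[0,0,0],[0,0,0]], "fingers": [255,255,255]}}

```text
time: 30.45
eef_pos: [0.5767, 0.2066, 0.0867]
eef_rot: [[0.29, 0.957, 0.011], [0.957, -0.29, 0.002], [0.005, 0.01, -1.0]]
wrist_force: [-0.1, -0.4, -2.3]
opening: 0.0544
```

{"op": "move_arm", "data": {"linear": [[0,0,2.5],[0,0,0],[0,0,0],[0,0,0],[0,0,-20],[0,0,-50],[0,0,-55]], "turn": [[0,0,0],[0,0,0],[0,0,0],[0,0,0],[0,0,0],[0,0,0],[0,0,0]], "fingers": [255,255,45,45,45,45,45]}}

```text
time: 31.32
eef_pos: [0.574, 0.2065, 0.2098]
eef_rot: [[0.289, 0.957, 0.005], [0.957, -0.289, 0.001], [0.003, 0.005, -1.0]]
wrist_force: [0.9, 0.6, 0.4]
opening: 0.0702
```

```bash
python3 - <<'E'
from tubs import *
o=st()
p=r.camera('wrist');save(p,'w21')
q=r.place_of(p,'tub2_center');X=atz(p,q[0]['position'],.058);print(q[:1],X,Rz(LY).T@(X-SHELF))
# next: green tub3 via diag A=147.1
RD=Rdown(np.radians(147.1))
rows([(np.array([.5,0,.28]),Rdown(np.radians(110))),(np.array([.447,-.296,.15]),RD)],45)
E
```

```text
31.325 [0.574  0.2065 0.2098] F [0.8768 0.6457 0.3786] op 0.0702 q [0.2078 0.3732 0.0704 1.2625 0.0001 2.0722]Traceback (most recent call last):
  File "<stdin>", line 4, in <module>
IndexError: list index out of range
```

View pics/w21.png

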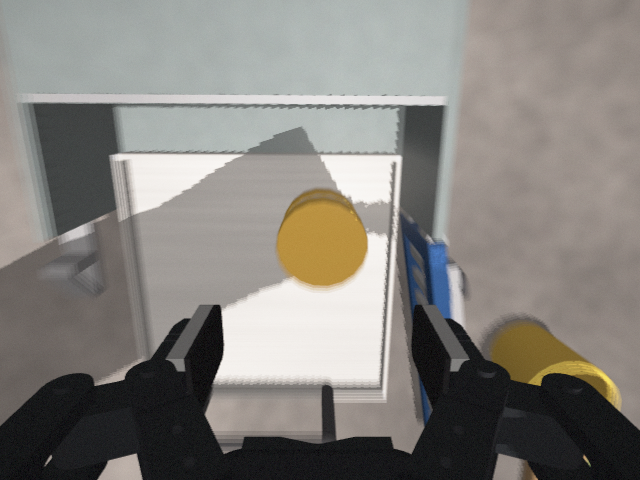

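```bash
python3 - <<'E'
from tubs import *
o=st()
RD=Rdown(np.radians(147.1))
rows([(np.array([.447,-.296,.21]),RD)],45,lmax=60)
E
```

```text
31.425 [0.5763 0.207  0.215 ] F [ 0.8126 -0.1138 -1.2144] op 0.0703 q [0.2079 0.3686 0.0766 1.2625 0.0002 2.0722]
linear [[-57.7, 2.4, 0.1], [-57.4, -5.8, 0.1], [-56.0, -14.0, 0.1], [-53.4, -21.8, 0.1], [-49.7, -29.3, 0.2], [-45.1, -36.1, 0.2], [-39.4, -42.1, 0.3], [-33.0, -47.3, 0.4]] 
turn [[0.11, 0.01, -8.21], [0.11, 0.01, -8.21], [0.11, 0.01, -8.21], [0.11, 0.01, -8.21], [0.11, 0.01, -8.21], [0.11, 0.01, -8.21], [0.11, 0.01, -8.21], [0.11, 0.01, -8.21]] 
f [45, 45, 45, 45, 45, 45, 45, 45]
linear [[-25.9, -51.6, 0.5]] 
turn [[0.11, 0.01, -8.21]] 
f [45]
```

{"op": "move_arm", "data": {"linear": [[-58,2,-3],[-57,-6,-2],[-56,-14,0],[-53,-22,0],[-50,-29,0],[-45,-36,0],[-39,-42,0],[-33,-47,0]], "turn": [[0,0,-8.2],[0,0,-8.2],[0,0,-8.2],[0,0,-8.2],[0,0,-8.2],[0,0,-8.2],[0,0,-8.2],[0,0,-8.2]], "fingers": [45,45,45,45,45,45,45,45]}}

```text
time: 32.42
eef_pos: [0.466, -0.2504, 0.2139]
eef_rot: [[-0.78, 0.626, 0.019], [0.626, 0.78, 0.003], [-0.013, 0.014, -1.0]]
wrist_force: [0.9, 0.4, 0.0]
opening: 0.0702
```

```bash
python3 - <<'E'
from tubs import *
o=st()
RD=Rdown(np.radians(147.1))
rows([(np.array([.447,-.296,.16]),RD)],45,lmax=60)
E
```

```text
32.425 [ 0.466  -0.2504  0.2139] F [0.9364 0.3579 0.0364] op 0.0702 q [-0.659   0.2301 -0.1262  1.2016  0.0141  0.0172]
linear [[-6.5, -24.1, 26.7], [-5.5, -24.2, 26.8]] 
turn [[0.39, 0.38, -2.92], [0.39, 0.38, -2.92]] 
f [45, 45]
```

{"op": "move_arm", "data": {"linear": [[-7,-24,25],[-6,-24,25],[0,0,0]], "turn": [[0.4,0.4,-3],[0.4,0.4,-3],[0,0,0]], "fingers": [45,45,45]}}

```text
time: 32.8
eef_pos: [0.446, -0.3022, 0.1608]
eef_rot: [[-0.84, 0.542, -0.001], [0.542, 0.84, -0.0], [0.001, -0.001, -1.0]]
wrist_force: [0.6, 0.1, -0.3]
opening: 0.0706
```

```bash
cat >> tubs.py <<'E'
def disc(p,i,ztop=.069,approx=None):
    """fit lid-top disc: largest external contour of network outline -> minimise mask vs projected tub silhouette"""
    q=r.outline_of(p,f'tub{i}_center')
    if not q: return None
    reg=q[0]['region'].astype(np.uint8)
    from scipy.optimize import minimize
    X0=atz(p,q[0]['position'],ztop-.02)[:2]
    def sil(x,y):
        m=np.zeros(reg.shape,np.uint8); pts=[]
        for z in (ztop-.064,ztop):
            pts+=[proj(p,[x+.028*np.cos(t),y+.028*np.sin(t),z])[::-1] for t in np.linspace(0,2*np.pi,40)]
        h=cv2.convexHull(np.array(pts,np.float32)); cv2.fillConvexPoly(m,np.round(h*16).astype(np.int32),1,shift=4); return m
    occ=np.zeros_like(reg)
    def c(v):
        m=sil(*v); return -(m&reg).sum()/max(1,(m|reg).sum())
    s=minimize(c,X0,method='Nelder-Mead',options=dict(initial_simplex=[X0,X0+[.01,0],X0+[0,.01]],xatol=2e-4,fatol=1e-4))
    return np.append(s.x,ztop),-s.fun,q[0]['confidence']
E
python3 - <<'E'
from tubs import *
o=st();p=r.camera('wrist');save(p,'w22')
print(disc(p,3),disc(p,0),disc(p,1))
RD=Rdown(np.radians(147.1))
rows([(disc(p,3)[0]*[1,1,0]+[0,0,.064],RD)],45,lmax=30)
E
```

```text
32.8 [ 0.446  -0.3022  0.1608] F [ 0.6204  0.0538 -0.2852] op 0.0706 q [-0.7508  0.2859 -0.1895  1.0962 -0.0012 -0.1781]
(array([ 0.5311, -0.2851,  0.069 ]), np.float64(-0.0), 0.91) (array([ 0.4519, -0.1258,  0.069 ]), np.float64(-0.0), 0.61) None
linear [[-15.3, 14.6, 25.0], [-15.3, 14.6, 25.0], [-15.3, 14.6, 25.0], [-15.3, 14.6, 25.0]] 
turn [[-0.02, 0.06, 0.06], [-0.02, 0.06, 0.06], [-0.02, 0.06, 0.06], [-0.02, 0.06, 0.06]] 
f [45, 45, 45, 45]tubs.py:43: RuntimeWarning: overflow encountered in scalar negative
  m=sil(*v); return -(m&reg).sum()/max(1,(m|reg).sum())
```

View pics/w22.png

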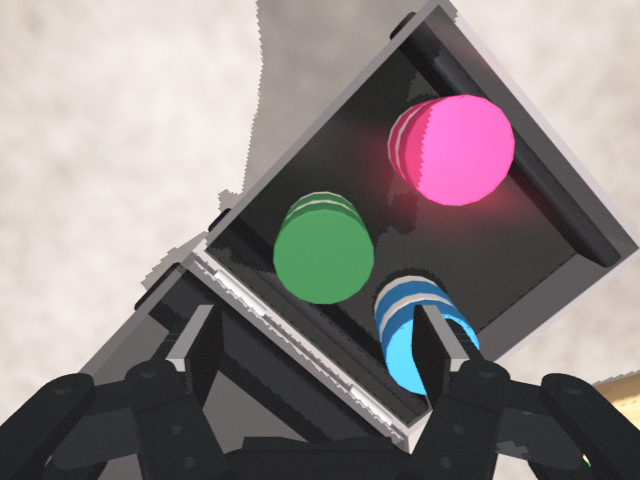

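```bash
sed -i 's/return -(m&reg).sum()\/max(1,(m|reg).sum())/return -float((m\&reg).sum())\/max(1.,float((m|reg).sum()))/' tubs.py
python3 - <<'E'
from tubs import *
o=st();p=r.camera('wrist')
a=disc(p,3);print(a,disc(p,0), atz(p,(254,324),.069))
RD=Rdown(np.radians(147.1))
rows([(a[0]*[1,1,0]+[0,0,.064],RD)],45,lmax=30)
E
```

```text
33.05 [ 0.4478 -0.3008  0.1639] F [-0.5716  0.0885 -0.0792] op 0.07 q [-0.7468  0.2821 -0.1867  1.0979 -0.0008 -0.1768]
(array([ 0.4484, -0.2989,  0.069 ]), np.float64(0.919965202261853), 0.57) (array([ 0.4362, -0.2105,  0.069 ]), np.float64(0.9297192300900583), 0.87) [ 0.4478 -0.2959  0.069 ]
linear [[0.2, 0.6, 24.9], [0.2, 0.5, 24.9], [0.2, 0.5, 24.9], [0.1, 0.5, 24.9]] 
turn [[-0.02, 0.05, 0.07], [-0.02, 0.05, 0.07], [-0.02, 0.05, 0.07], [-0.02, 0.05, 0.07]] 
f [45, 45, 45, 45]
```

{"op": "move_arm", "data": {"linear": [[0.5,1,25],[0.5,1,25],[0.5,1,25],[0.5,0,24],[0,0,2],[0,0,0]], "turn": [[0,0,0],[0,0,0],[0,0,0],[0,0,0],[0,0,0],[0,0,0]], "fingers": [45,45,45,45,45,45]}}

```text
time: 33.95
eef_pos: [0.4506, -0.2966, 0.0637]
eef_rot: [[-0.844, 0.537, 0.007], [0.537, 0.844, -0.008], [-0.01, -0.002, -1.0]]
wrist_force: [-0.1, -0.1, 0.1]
opening: 0.0703
```

```bash
python3 - <<'E'
from tubs import *
p=r.camera('wrist'); o=st();save(p,'w23')
E
```

```text
34.0 [ 0.4506 -0.2966  0.0638] F [ 0.0143 -0.98    0.2518] op 0.0701 q [-0.7374  0.3644 -0.3491  0.8462 -0.0007 -0.1709]
```

View pics/w23.png

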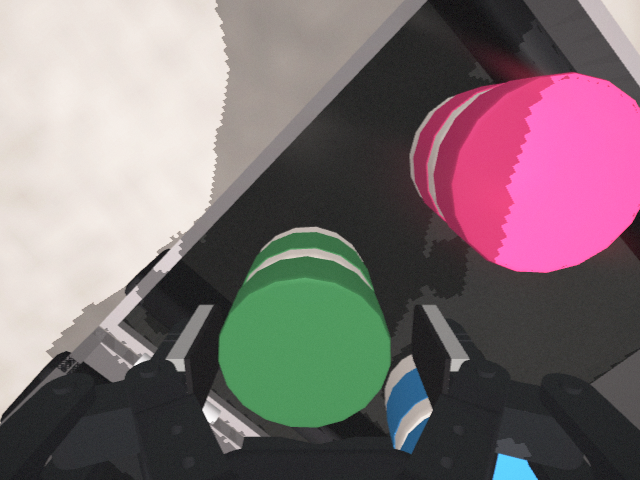

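{"op": "move_arm", "data": {"linear": [[2,-4,0],[0,0,0],[0,0,0],[0,0,0],[0,0,-25],[0,0,-50],[0,0,-50]], "turn": [[0,0,0],[0,0,0],[0,0,0],[0,0,0],[0,0,0],[0,0,0],[0,0,0]], "fingers": [45,255,255,255,255,255,255]}}

```text
time: 34.88
eef_pos: [0.4441, -0.2972, 0.1902]
eef_rot: [[-0.843, 0.537, 0.003], [0.537, 0.843, -0.004], [-0.005, -0.001, -1.0]]
wrist_force: [0.7, -0.9, -2.2]
opening: 0.0543
```

```bash
python3 - <<'E'
from tubs import *
o=st()
RS2=Rdown(LY)
s=slot(.048,.046);print(s)
rows([(s+[0,0,.13],RS2)],255,amax=10,lmax=60)
E
```

```text
34.875 [ 0.4441 -0.2972  0.1902] F [ 0.6582 -0.9142 -2.1643] op 0.0543 q [-0.7465  0.257  -0.1517  1.1568 -0.0006 -0.1794]
[0.4916 0.2301 0.026 ]
linear [[27.0, 52.3, 3.6], [34.2, 47.8, 3.6], [40.7, 42.5, 3.6], [46.4, 36.2, 3.6], [51.1, 29.2, 3.6], [54.8, 21.5, 3.7], [57.3, 13.5, 3.7], [58.6, 5.1, 3.7]] 
turn [[0.01, 0.03, 8.23], [0.01, 0.03, 8.23], [0.01, 0.03, 8.23], [0.01, 0.03, 8.23], [0.01, 0.03, 8.23], [0.01, 0.03, 8.23], [0.01, 0.03, 8.23], [0.01, 0.03, 8.23]] 
f [255, 255, 255, 255, 255, 255, 255, 255]
linear [[58.7, -3.3, 3.8]] 
turn [[0.01, 0.03, 8.23]] 
f [255]
```

{"op": "move_arm", "data": {"linear": [[27,52,0],[34,48,0],[41,42,0],[46,36,0],[51,29,0],[55,21,0],[57,13,0],[58,5,0]], "turn": [[0,0,8.2],[0,0,8.2],[0,0,8.2],[0,0,8.2],[0,0,8.2],[0,0,8.2],[0,0,8.2],[0,0,8.2]], "fingers": [255,255,255,255,255,255,255,255]}}

```text
time: 35.88
eef_pos: [0.4936, 0.1766, 0.1908]
eef_rot: [[0.182, 0.983, 0.012], [0.983, -0.182, -0.009], [-0.007, 0.013, -1.0]]
wrist_force: [1.9, -0.6, -1.1]
opening: 0.054
```

```bash
python3 - <<'E'
from tubs import *
o=st()
RS2=Rdown(LY)
s=slot(.048,.046)
rows([(s+[0,0,.13],RS2)],255,amax=10,lmax=45)
E
```

```text
35.875 [0.4936 0.1766 0.1908] F [ 1.9042 -0.6149 -1.1437] op 0.054 q [ 0.1892  0.2381 -0.1762  1.1467 -0.0112  1.9426]
linear [[26.3, -6.1, 17.1], [25.9, -7.4, 17.3]] 
turn [[0.39, 0.18, 3.07], [0.39, 0.18, 3.07]] 
f [255, 255]
```

{"op": "move_arm", "data": {"linear": [[26,-6,17],[26,-7,17],[0,0,5],[0,0,0]], "turn": [[0.4,0.2,3],[0.4,0.2,3],[0,0,0],[0,0,0]], "fingers": [255,255,255,255]}}

```text
time: 36.38
eef_pos: [0.4911, 0.2356, 0.1496]
eef_rot: [[0.282, 0.96, -0.001], [0.96, -0.282, 0.001], [0.0, -0.002, -1.0]]
wrist_force: [-0.3, -0.1, -0.8]
opening: 0.0545
```

```bash
python3 - <<'E'
from tubs import *
o=st()
p=r.camera('wrist');save(p,'w24')
RS2=Rdown(LY)
s=slot(.048,.046)
print('shelf coords',Rz(LY).T@(o['eef_pos']-SHELF))
rows([(s+[0,0,.060],RS2)],255,amax=10,lmax=25)
E
```

```text
36.375 [0.4911 0.2356 0.1496] F [-0.2981 -0.0732 -0.8238] op 0.0545 q [ 0.2925  0.3032 -0.1947  1.074   0.0013  2.1488]
shelf coords [0.0531 0.048  0.1236]
linear [[-1.7, 0.6, 21.3], [-1.7, 0.6, 21.3], [-1.7, 0.6, 21.3]] 
turn [[-0.02, -0.02, 0.07], [-0.02, -0.02, 0.07], [-0.02, -0.02, 0.07]] 
f [255, 255, 255]
```

View pics/w24.png

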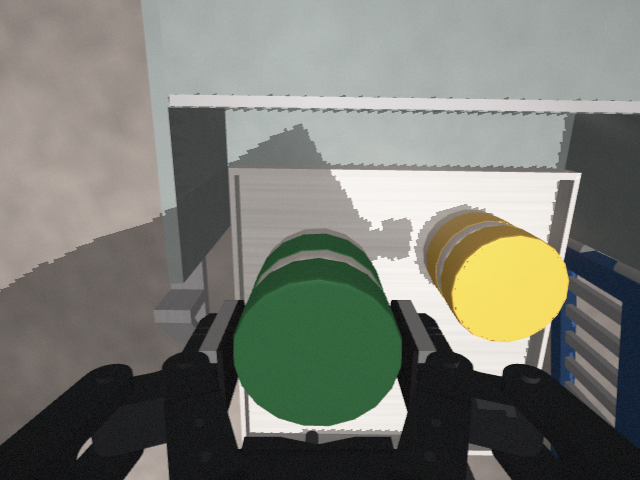

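{"op": "move_arm", "data": {"linear": [[-2,2,21],[-1,2,21],[0,1,19],[0,0,3],[0,0,0]], "turn": [[0,0,0],[0,0,0],[0,0,0],[0,0,0],[0,0,0]], "fingers": [255,255,255,255,255]}}

```text
time: 37.05
eef_pos: [0.498, 0.2273, 0.0885]
eef_rot: [[0.286, 0.958, 0.005], [0.958, -0.286, 0.002], [0.004, 0.005, -1.0]]
wrist_force: [-0.8, -0.7, -0.6]
opening: 0.0544
```

{"op": "move_arm", "data": {"linear": [[0,-4,3],[0,0,1.5],[0,0,0],[0,0,0],[0,0,0],[0,0,-20],[0,0,-50],[0,0,-55]], "turn": [[0,0,0],[0,0,0],[0,0,0],[0,0,0],[0,0,0],[0,0,0],[0,0,0],[0,0,0]], "fingers": [255,255,255,70,70,70,70,70]}}

```text
time: 38.05
eef_pos: [0.4926, 0.2279, 0.2128]
eef_rot: [[0.286, 0.958, 0.006], [0.958, -0.286, 0.002], [0.003, 0.005, -1.0]]
wrist_force: [0.7, 0.9, -1.0]
opening: 0.0615
```

```bash
python3 - <<'E'
from tubs import *
o=st()
p=r.camera('wrist');save(p,'w25')
for i in (2,3):
    d=disc(p,i,.09); 
    if d: print(i,d,Rz(LY).T@(d[0]-SHELF))
s=r.camera('side'); t=r.camera('top')
for i in (0,1):
    print(i,disc(s,i),disc(t,i))
RD=Rdown(np.radians(237.1-180))
rows([(np.array([.436,-.21,.21]),RD)],45,lmax=60)
E
```

```text
38.05 [0.4926 0.2279 0.2128] F [ 0.7247  0.8899 -1.0455] op 0.0615 q [ 0.2786  0.2588 -0.0898  1.2163  0.0003  2.1392]
2 (array([0.5759, 0.207 , 0.09  ]), np.float64(0.9146239387779505), 0.95) [ 0.0499 -0.0414  0.064 ]
3 (array([0.4963, 0.2309, 0.09  ]), np.float64(0.933223639105992), 0.91) [0.0501 0.0418 0.064 ]
0 (array([0.643 , 0.0907, 0.069 ]), np.float64(0.42433577204466694), 0.61) (array([0.6375, 0.0968, 0.069 ]), np.float64(0.22896481387047424), 0.54)
1 (array([ 0.4481, -0.5388,  0.069 ]), np.float64(0.2044378698224852), 0.47) (array([ 0.5356, -0.2793,  0.069 ]), np.float64(0.88), 0.6)
linear [[-54.5, 8.9, -0.1], [-54.1, 10.8, 0.0], [-53.7, 12.7, 0.0], [-53.2, 14.6, 0.0], [-52.7, 16.5, 0.0], [-52.0, 18.4, 0.0], [-51.4, 20.2, 0.0], [-50.6, 22.0, 0.1]] 
turn [[0.03, -0.03, 2.04], [0.03, -0.03, 2.04], [0.03, -0.03, 2.04], [0.03, -0.03, 2.04], [0.03, -0.03, 2.04], [0.03, -0.03, 2.04], [0.03, -0.03, 2.04], [0.03, -0.03, 2.04]] 
f [45, 45, 45, 45, 45, 45, 45, 45]
```

View pics/w25.png

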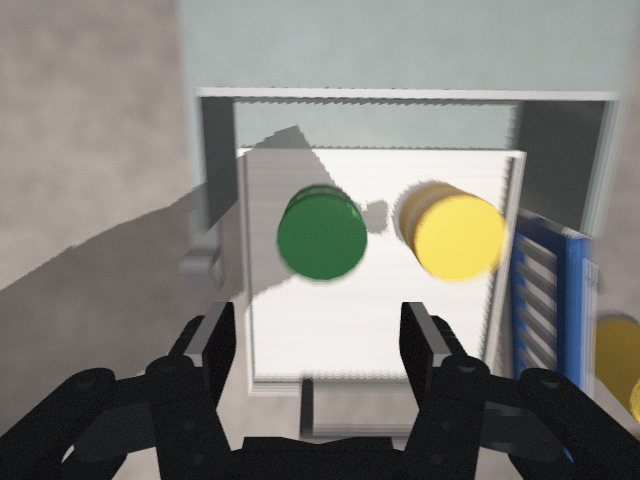

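{"op": "move_arm", "data": {"linear": [[-54,9,0],[-54,11,0],[-54,13,0],[-53,14,0],[-53,16,0],[-52,18,0],[-40,16,0],[0,0,0]], "turn": [[0,0,2],[0,0,2],[0,0,2],[0,0,2],[0,0,2],[0,0,2],[0,0,2],[0,0,0]], "fingers": [45,45,45,45,45,45,45,45]}}

```text
time: 39.5
eef_pos: [0.4412, -0.1528, 0.203]
eef_rot: [[0.514, 0.858, -0.005], [0.858, -0.514, 0.003], [0.0, -0.006, -1.0]]
wrist_force: [-0.6, 0.0, -0.3]
opening: 0.0703
```

```bash
python3 - <<'E'
from tubs import *
o=st()
p=r.camera('wrist');save(p,'w26')
for i in (0,1): print(disc(p,i))
RD=Rdown(np.radians(57.1))
rows([(np.array([.436,-.21,.15]),RD)],45,lmax=60)
E
```

```text
39.5 [ 0.4412 -0.1528  0.203 ] F [-0.6089  0.0384 -0.258 ] op 0.0703 q [-0.5138  0.1446 -0.2647  1.1671  0.0006  1.5965]
(array([ 0.4361, -0.2086,  0.069 ]), np.float64(0.8524017467248908), 0.85)
(array([ 0.5324, -0.2758,  0.069 ]), np.float64(0.9203157764894535), 0.6)
linear [[-27.3, 13.1, 26.6], [-27.0, 13.6, 26.7]] 
turn [[-0.16, -0.03, 1.12], [-0.16, -0.03, 1.12]] 
f [45, 45]
```

View pics/w26.png

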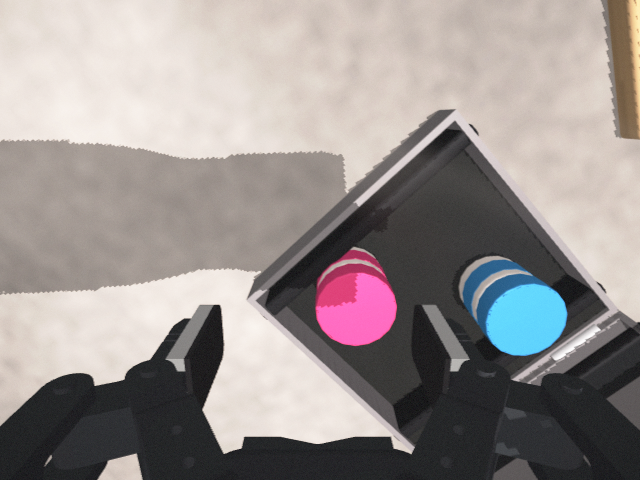

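{"op": "move_arm", "data": {"linear": [[-27,13,40],[-27,13,40],[0,0,0]], "turn": [[0,0,1],[0,0,1],[0,0,0]], "fingers": [45,45,45]}}

```text
time: 40.02
eef_pos: [0.4371, -0.2067, 0.1218]
eef_rot: [[0.534, 0.846, -0.002], [0.846, -0.534, 0.004], [0.002, -0.004, -1.0]]
wrist_force: [-0.0, 1.0, 1.2]
opening: 0.0703
```

```bash
python3 - <<'E'
from tubs import *
o=st()
p=r.camera('wrist');save(p,'w27')
d=disc(p,0); print(d)
RD=Rdown(np.radians(57.1))
rows([(d[0]*[1,1,0]+[0,0,.064],RD)],45,lmax=30)
E
```

```text
40.025 [ 0.4371 -0.2067  0.1218] F [-0.0288  0.9762  1.187 ] op 0.0703 q [-0.6164  0.2307 -0.3771  0.9668  0.0016  1.5177]
(array([ 0.4361, -0.2091,  0.069 ]), np.float64(0.9054657203482842), 0.9)
linear [[-1.2, -0.1, 20.1], [-1.2, -0.1, 20.1], [-1.2, -0.1, 20.1]] 
turn [[0.0, -0.04, 0.23], [0.0, -0.04, 0.23], [0.0, -0.04, 0.23]] 
f [45, 45, 45]
```

View pics/w27.png

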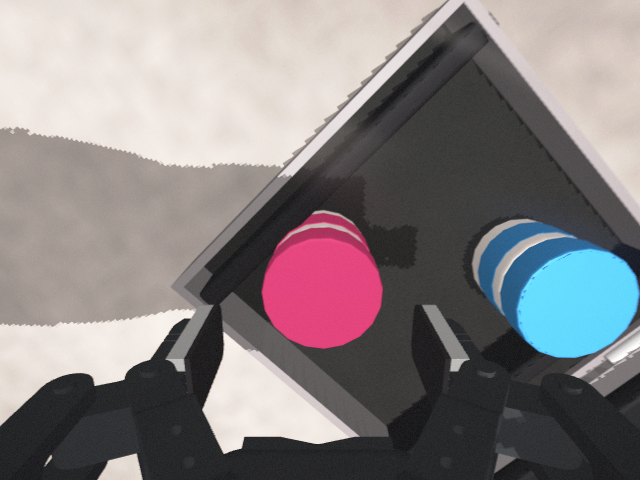

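{"op": "move_arm", "data": {"linear": [[-1,0,20],[-1,0,20],[-1,0,19],[0,0,1],[0,0,0]], "turn": [[0,0,0.3],[0,0,0.3],[0,0,0],[0,0,0],[0,0,0]], "fingers": [45,45,45,45,45]}}

```text
time: 40.75
eef_pos: [0.4417, -0.2048, 0.0705]
eef_rot: [[0.534, 0.845, 0.011], [0.845, -0.534, -0.004], [0.003, 0.011, -1.0]]
wrist_force: [-0.1, -0.3, 0.3]
opening: 0.0705
```

```bash
python3 - <<'E'
from tubs import *
o=st()
p=r.camera('wrist');save(p,'w28')
E
```

```text
40.75 [ 0.4417 -0.2048  0.0705] F [-0.0518 -0.3467  0.271 ] op 0.0705 q [-0.6084  0.2802 -0.4613  0.8183  0.003   1.5258]
```

View pics/w28.png

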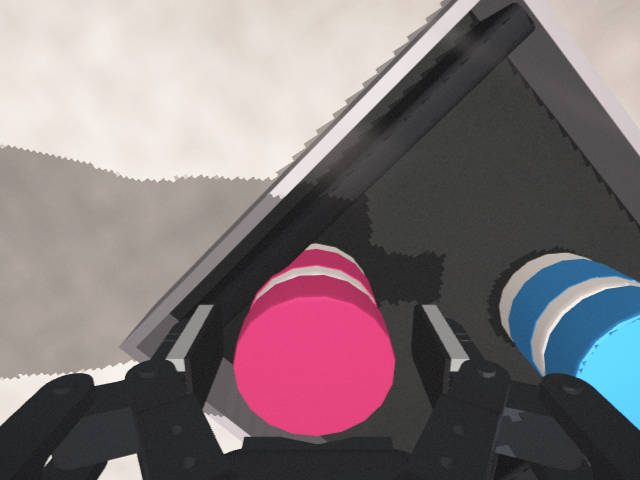

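{"op": "move_arm", "data": {"linear": [[-3,-1,6],[0,0,0],[0,0,0],[0,0,0],[0,0,-25],[0,0,-50],[0,0,-50]], "turn": [[0,0,0],[0,0,0],[0,0,0],[0,0,0],[0,0,0],[0,0,0],[0,0,0]], "fingers": [45,255,255,255,255,255,255]}}

```text
time: 41.68
eef_pos: [0.4361, -0.2055, 0.19]
eef_rot: [[0.534, 0.845, 0.005], [0.845, -0.535, 0.0], [0.003, 0.004, -1.0]]
wrist_force: [1.0, -0.6, -1.7]
opening: 0.0544
```

```bash
python3 - <<'E'
from tubs import *
o=st()
RS2=Rdown(LY)
s=slot(-.034,-.042);print(s)
rows([(s+[0,0,.165],RS2)],255,amax=10,lmax=58)
E
```

```text
41.675 [ 0.4361 -0.2055  0.19  ] F [ 0.9785 -0.6399 -1.6742] op 0.0544 q [-0.6165  0.1717 -0.2658  1.1294  0.0032  1.5182]
[0.5525 0.1264 0.026 ]
linear [[57.1, -13.2, 0.0], [57.7, -10.5, -0.1], [58.1, -7.9, -0.1], [58.4, -5.2, -0.1], [58.6, -2.6, -0.1], [58.6, 0.1, -0.1]] 
turn [[0.04, -0.02, -2.62], [0.04, -0.02, -2.62], [0.04, -0.02, -2.62], [0.04, -0.02, -2.62], [0.04, -0.02, -2.62], [0.04, -0.02, -2.62]] 
f [255, 255, 255, 255, 255, 255]
```

{"op": "move_arm", "data": {"linear": [[57,-13,0],[58,-10,0],[58,-8,0],[58,-5,0],[58,-2,0],[45,0,0],[0,0,0]], "turn": [[0,0,-2.6],[0,0,-2.6],[0,0,-2.6],[0,0,-2.6],[0,0,-2.6],[0,0,-2.6],[0,0,0]], "fingers": [255,255,255,255,255,255,255]}}

```text
time: 42.55
eef_pos: [0.5539, 0.1194, 0.1932]
eef_rot: [[0.284, 0.959, 0.011], [0.959, -0.284, -0.004], [-0.0, 0.012, -1.0]]
wrist_force: [1.0, 0.1, -1.2]
opening: 0.0544
```

```bash
python3 - <<'E'
from tubs import *
o=st()
RS2=Rdown(LY)
p=r.camera('wrist');save(p,'w29')
s=slot(-.034,-.042)
rows([(s+[0,0,.12],RS2)],255,amax=10,lmax=45)
E
```

```text
42.55 [0.5539 0.1194 0.1932] F [ 1.0039  0.0787 -1.1979] op 0.0544 q [ 0.0664  0.3054 -0.0747  1.18   -0.0045  1.9255]
linear [[3.9, -1.9, 23.6], [3.8, -1.8, 23.6]] 
turn [[0.32, 0.03, 0.0], [0.32, 0.03, 0.0]] 
f [255, 255]
```

View pics/w29.png

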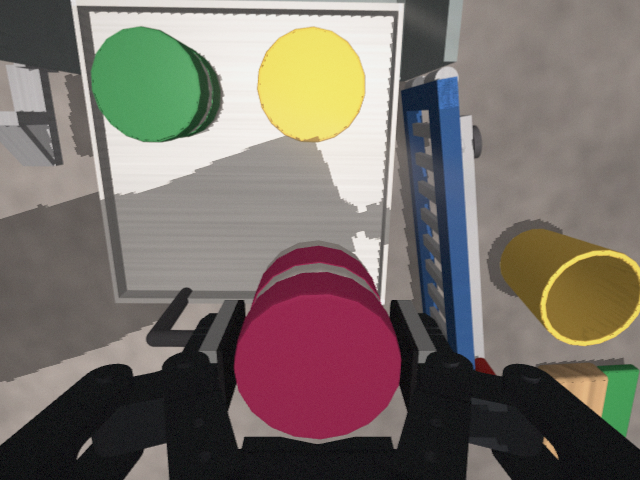

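{"op": "move_arm", "data": {"linear": [[4,-2,24],[4,-2,24],[0,0,24],[0,0,22],[0,0,0]], "turn": [[0.3,0,0],[0.3,0,0],[0,0,0],[0,0,0],[0,0,0]], "fingers": [255,255,255,255,255]}}

```text
time: 43.22
eef_pos: [0.5509, 0.1218, 0.0966]
eef_rot: [[0.293, 0.956, -0.001], [0.956, -0.293, -0.003], [-0.003, -0.0, -1.0]]
wrist_force: [-0.5, 0.3, -1.4]
opening: 0.0542
```

```bash
python3 - <<'E'
from tubs import *
o=st()
RS2=Rdown(LY)
s=slot(-.034,-.042)
rows([(s+[0,0,.060],RS2)],255,amax=10,lmax=45)
E
```

```text
43.225 [0.5509 0.1218 0.0966] F [-0.5312  0.2664 -1.4231] op 0.0542 q [ 0.07    0.376  -0.2315  0.9647 -0.0025  1.9378]
linear [[5.0, 0.2, 10.6]] 
turn [[-0.03, 0.16, -0.42]] 
f [255]
```

{"op": "move_arm", "data": {"linear": [[5,0,8],[0,0,2],[0,0,0]], "turn": [[0,0,0],[0,0,0],[0,0,0]], "fingers": [255,255,255]}}

```text
time: 43.6
eef_pos: [0.5534, 0.1258, 0.0881]
eef_rot: [[0.294, 0.956, 0.001], [0.956, -0.294, -0.003], [-0.002, 0.002, -1.0]]
wrist_force: [0.4, -0.2, -1.1]
opening: 0.0545
```

{"op": "move_arm", "data": {"linear": [[0,0,2.5],[0,0,0],[0,0,0],[0,0,0],[0,0,-20],[0,0,-50],[0,0,-55]], "turn": [[0,0,0],[0,0,0],[0,0,0],[0,0,0],[0,0,0],[0,0,0],[0,0,0]], "fingers": [255,255,70,70,70,70,70]}}

```text
time: 44.48
eef_pos: [0.5518, 0.1261, 0.2115]
eef_rot: [[0.294, 0.956, -0.004], [0.956, -0.294, -0.003], [-0.004, -0.003, -1.0]]
wrist_force: [1.9, -0.0, 1.5]
opening: 0.0622
```

```bash
python3 - <<'E'
from tubs import *
o=st()
p=r.camera('wrist');save(p,'w30')
for i in (0,2,3):
    d=disc(p,i,.09); 
    if d: print(i,d,Rz(LY).T@(d[0]-SHELF))
t=r.camera('top')
print(disc(t,1))
RD=Rdown(np.radians(57.1))
rows([(np.array([.5315,-.2755,.21]),RD)],45,lmax=60)
E
```

```text
44.475 [0.5518 0.1261 0.2115] F [ 1.9273 -0.0007  1.4894] op 0.0622 q [ 0.0777  0.3046 -0.0281  1.2421 -0.0026  1.947 ]
0 (array([0.5524, 0.1228, 0.09  ]), np.float64(0.9231495213698261), 0.88) [-0.0375 -0.0429  0.064 ]
2 (array([0.5772, 0.2064, 0.09  ]), np.float64(0.9594468975133628), 0.86) [ 0.0497 -0.0428  0.064 ]
3 (array([0.4973, 0.2299, 0.09  ]), np.float64(0.9280497433872879), 0.91) [0.0494 0.0405 0.064 ]
(array([ 0.5336, -0.2772,  0.069 ]), np.float64(0.8606451612903225), 0.87)
linear [[-55.7, 14.1, 0.1], [-55.1, 16.3, 0.1], [-54.4, 18.4, 0.0], [-53.6, 20.6, 0.0], [-52.8, 22.7, 0.0], [-51.9, 24.7, 0.0], [-50.8, 26.8, -0.1]] 
turn [[-0.02, 0.04, 2.26], [-0.02, 0.04, 2.26], [-0.02, 0.04, 2.26], [-0.02, 0.04, 2.26], [-0.02, 0.04, 2.26], [-0.02, 0.04, 2.26], [-0.02, 0.04, 2.26]] 
f [45, 45, 45, 45, 45, 45, 45]
```

View pics/w30.png

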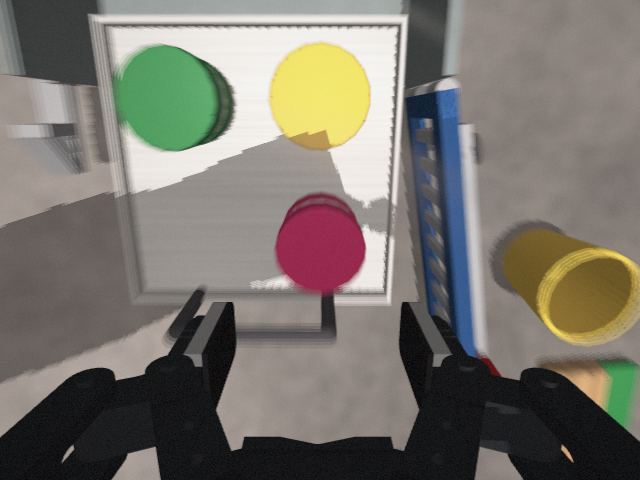

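{"op": "move_arm", "data": {"linear": [[-56,14,0],[-55,16,0],[-54,18,0],[-54,20,0],[-53,23,0],[-52,25,0],[-40,21,20],[0,0,0]], "turn": [[0,0,2.3],[0,0,2.3],[0,0,2.3],[0,0,2.3],[0,0,2.3],[0,0,2.3],[0,0,2.3],[0,0,0]], "fingers": [45,45,45,45,45,45,45,45]}}

```text
time: 45.78
eef_pos: [0.5244, -0.2732, 0.1755]
eef_rot: [[0.552, 0.833, -0.023], [0.833, -0.552, 0.005], [-0.009, -0.022, -1.0]]
wrist_force: [-0.0, -0.1, 1.0]
opening: 0.0701
```

```bash
python3 - <<'E'
from tubs import *
o=st()
p=r.camera('wrist');save(p,'w31')
d=disc(p,1); print(d)
RD=Rdown(np.radians(57.1))
rows([(d[0]*[1,1,0]+[0,0,.13],RD)],45,lmax=40)
E
```

```text
45.775 [ 0.5244 -0.2732  0.1755] F [-0.0072 -0.1424  0.9564] op 0.0701 q [-0.6179  0.3751 -0.0159  1.2013 -0.0092  1.5384]
(array([ 0.6959, -0.1999,  0.069 ]), np.float64(0.8238070267435763), 0.23)
linear [[30.7, 20.9, 8.9], [30.7, 20.9, 9.0], [30.6, 20.9, 9.1], [30.6, 20.9, 9.3], [30.5, 20.9, 9.4]] 
turn [[-0.22, 0.09, -0.09], [-0.22, 0.09, -0.09], [-0.22, 0.09, -0.09], [-0.22, 0.09, -0.09], [-0.22, 0.09, -0.09]] 
f [45, 45, 45, 45, 45]
```

View pics/w31.png

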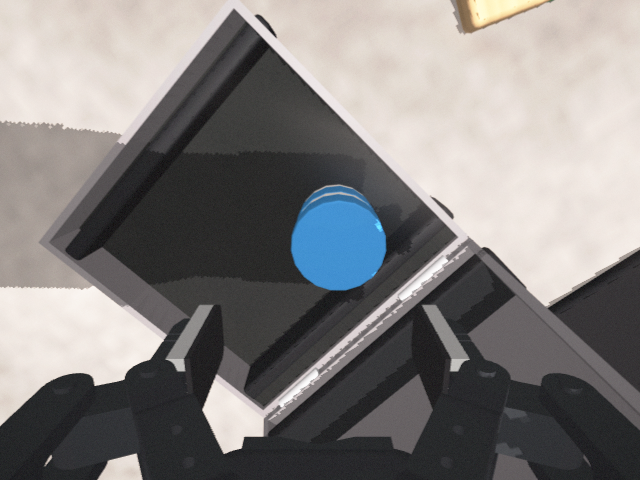

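Network picked the squeegee (low confidence); the blue lid disc is at (338,243). Using that.

```bash
python3 - <<'E'
from tubs import *
o=st()
p=r.camera('wrist')
X=atz(p,(243,338),.069);print(X)
RD=Rdown(np.radians(57.1))
rows([(X*[1,1,0]+[0,0,.12],RD)],45,lmax=40)
E
```

```text
45.875 [ 0.5253 -0.2709  0.1776] F [-0.4884 -0.4748  0.542 ] op 0.0702 q [-0.6141  0.3721 -0.0151  1.2028 -0.0087  1.5389]
[ 0.5347 -0.2726  0.069 ]
linear [[1.7, 5.0, 29.1], [1.6, 4.7, 29.2]] 
turn [[-0.52, 0.23, -0.19], [-0.52, 0.23, -0.19]] 
f [45, 45]
```

{"op": "move_arm", "data": {"linear": [[2,5,29],[1,5,29],[0,0,0]], "turn": [[-0.5,0.2,-0.2],[-0.5,0.2,0],[0,0,0]], "fingers": [45,45,45]}}

```text
time: 46.3
eef_pos: [0.5364, -0.2688, 0.1208]
eef_rot: [[0.54, 0.841, 0.001], [0.841, -0.54, -0.001], [-0.0, 0.002, -1.0]]
wrist_force: [0.6, 0.3, 0.7]
opening: 0.0703
```

```bash
python3 - <<'E'
from tubs import *
o=st()
p=r.camera('wrist');save(p,'w32')
print(disc(p,1))
RD=Rdown(np.radians(57.1))
rows([(np.array([.533,-.2745,.064]),RD)],45,lmax=30)
E
```

```text
46.3 [ 0.5364 -0.2688  0.1208] F [0.5643 0.3109 0.6555] op 0.0703 q [-0.6042  0.4093 -0.1084  1.0511 -0.0002  1.5375]
(array([ 0.5328, -0.2768,  0.069 ]), np.float64(0.9066907775768536), 0.58)
linear [[-3.1, -0.7, 29.5], [-3.1, -0.6, 29.5]] 
turn [[0.16, 0.01, 0.08], [0.16, 0.01, 0.08]] 
f [45, 45]
```

View pics/w32.png

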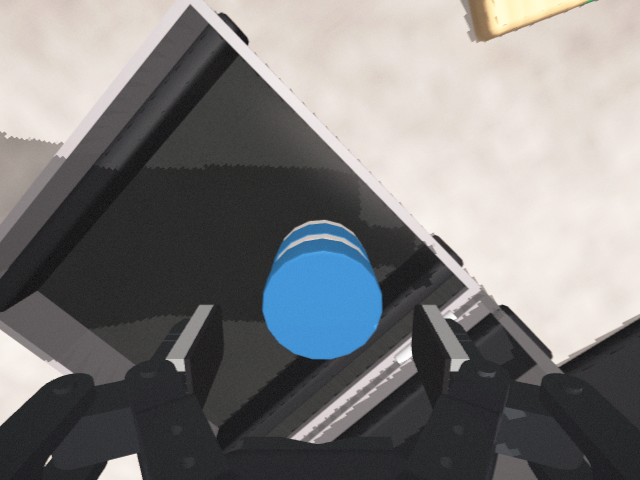

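{"op": "move_arm", "data": {"linear": [[-3,1,20],[-3,0,20],[-3,0,18],[-1,0,3],[0,0,0]], "turn": [[0,0,0],[0,0,0],[0,0,0],[0,0,0],[0,0,0]], "fingers": [45,45,45,45,45]}}

```text
time: 47.02
eef_pos: [0.5368, -0.279, 0.0695]
eef_rot: [[0.538, 0.843, 0.014], [0.843, -0.537, -0.01], [-0.001, 0.017, -1.0]]
wrist_force: [0.1, 0.1, 0.4]
opening: 0.0706
```

```bash
python3 - <<'E'
from tubs import *
o=st()
p=r.camera('wrist');save(p,'w33')
E
```

```text
47.025 [ 0.5368 -0.279   0.0695] F [0.0649 0.0602 0.4319] op 0.0706 q [-0.6178  0.4508 -0.1848  0.9181 -0.0004  1.5205]
```

View pics/w33.png

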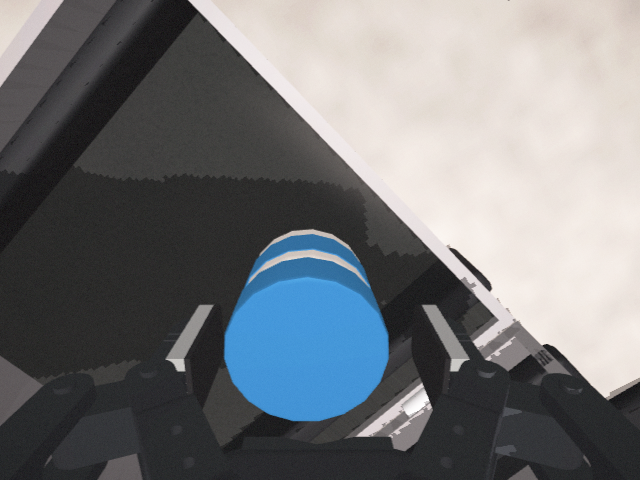

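{"op": "move_arm", "data": {"linear": [[3,-4,5],[0,0,0],[0,0,0],[0,0,0],[0,0,-25],[0,0,-50],[0,0,-50]], "turn": [[-0.5,0,0],[0,0,0],[0,0,0],[0,0,0],[0,0,0],[0,0,0],[0,0,0]], "fingers": [45,255,255,255,255,255,255]}}

```text
time: 47.95
eef_pos: [0.5308, -0.2707, 0.1894]
eef_rot: [[0.537, 0.843, 0.016], [0.843, -0.537, -0.011], [-0.001, 0.019, -1.0]]
wrist_force: [1.1, -0.5, -1.8]
opening: 0.0545
```

```bash
python3 - <<'E'
from tubs import *
o=st()
RS2=Rdown(LY)
s=slot(-.034,.044);print(s)
rows([(s+[0,0,.165],RS2)],255,amax=10,lmax=60)
E
```

```text
47.95 [ 0.5308 -0.2707  0.1894] F [ 1.1017 -0.5499 -1.7797] op 0.0545 q [-0.6125  0.3501 -0.0178  1.1837  0.0001  1.5256]
[0.4701 0.151  0.026 ]
linear [[40.4, -34.7, -0.9], [41.6, -33.3, -0.8], [42.7, -31.8, -0.7], [43.8, -30.3, -0.6], [44.8, -28.8, -0.5], [45.8, -27.2, -0.4], [46.7, -25.6, -0.3], [47.5, -24.0, -0.3]] 
turn [[0.14, 0.02, -1.99], [0.14, 0.02, -1.99], [0.14, 0.02, -1.99], [0.14, 0.02, -1.99], [0.14, 0.02, -1.99], [0.14, 0.02, -1.99], [0.14, 0.02, -1.99], [0.14, 0.02, -1.99]] 
f [255, 255, 255, 255, 255, 255, 255, 255]
```

{"op": "move_arm", "data": {"linear": [[41,-35,-1],[42,-34,-1],[43,-32,-1],[44,-31,0],[45,-29,0],[46,-28,0],[47,-26,0],[48,-25,0]], "turn": [[0.1,0,-2],[0.1,0,-2],[0.1,0,-2],[0.1,0,-2],[0.1,0,-2],[0.1,0,-2],[0.1,0,-2],[0.1,0,-2]], "fingers": [255,255,255,255,255,255,255,255]}}

```text
time: 48.95
eef_pos: [0.4668, 0.1624, 0.1903]
eef_rot: [[0.283, 0.959, 0.011], [0.959, -0.283, -0.009], [-0.006, 0.013, -1.0]]
wrist_force: [1.1, -0.0, -1.1]
opening: 0.0543
```

```bash
python3 - <<'E'
from tubs import *
o=st()
RS2=Rdown(LY)
s=slot(-.034,.044)
rows([(s+[0,0,.13],RS2)],255,amax=10,lmax=45)
E
```

```text
48.95 [0.4668 0.1624 0.1903] F [ 1.1226 -0.0182 -1.1315] op 0.0543 q [ 0.1709  0.1894 -0.2423  1.1298 -0.011   2.0286]
linear [[-9.8, 5.9, 34.5]] 
turn [[0.76, 0.33, 0.15]] 
f [255]
```

{"op": "move_arm", "data": {"linear": [[-10,5,10],[0,0,0]], "turn": [[0.8,0.3,0],[0,0,0]], "fingers": [255,255]}}

```text
time: 49.2
eef_pos: [0.4677, 0.155, 0.18]
eef_rot: [[0.276, 0.961, -0.002], [0.961, -0.276, 0.0], [-0.0, -0.002, -1.0]]
wrist_force: [0.4, -0.9, -1.2]
opening: 0.0546
```

```bash
python3 - <<'E'
from tubs import *
o=st()
RS2=Rdown(LY)
p=r.camera('wrist');save(p,'w34')
s=slot(-.034,.044)
rows([(s+[0,0,.062],RS2)],255,amax=10,lmax=25)
E
```

```text
49.2 [0.4677 0.155  0.18  ] F [ 0.359  -0.9439 -1.17  ] op 0.0546 q [ 0.1492  0.1989 -0.2575  1.116   0.0005  1.9993]
linear [[-0.8, 0.8, 23.1], [-0.8, 0.8, 23.1], [-0.8, 0.8, 23.1], [-0.8, 0.8, 23.1]] 
turn [[-0.02, -0.01, 0.14], [-0.02, -0.01, 0.14], [-0.02, -0.01, 0.14], [-0.02, -0.01, 0.14]] 
f [255, 255, 255, 255]
```

View pics/w34.png

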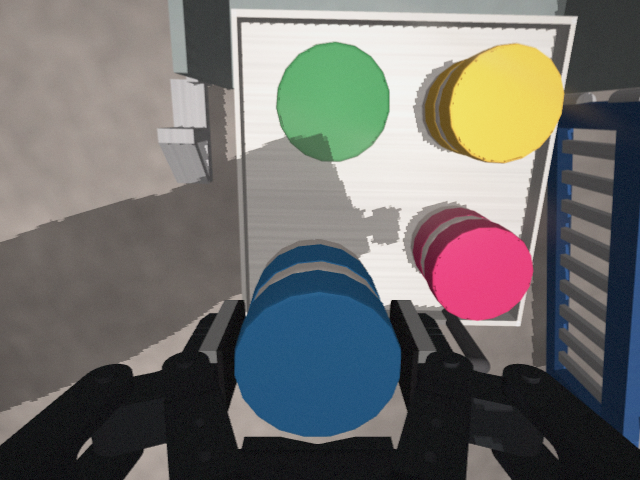

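{"op": "move_arm", "data": {"linear": [[0,1,23],[0,1,23],[0,1,23],[0,0,22],[0,0,2],[0,0,0]], "turn": [[0,0,0],[0,0,0],[0,0,0],[0,0,0],[0,0,0],[0,0,0]], "fingers": [255,255,255,255,255,255]}}

```text
time: 50.0
eef_pos: [0.4747, 0.1469, 0.0877]
eef_rot: [[0.292, 0.956, 0.004], [0.956, -0.292, 0.001], [0.002, 0.004, -1.0]]
wrist_force: [-0.5, -0.7, -1.4]
opening: 0.0545
```

```bash
python3 - <<'E'
from tubs import *
o=st()
print(Rz(LY).T@(o['eef_pos']-SHELF))
RS2=Rdown(LY)
s=slot(-.034,.044)
rows([(s+[0,0,.060],RS2)],255,amax=10,lmax=25)
E
```

```text
50.0 [0.4747 0.1469 0.0877] F [-0.5117 -0.7402 -1.4104] op 0.0545 q [ 0.1309  0.28   -0.4078  0.8784  0.0004  1.9979]
[-0.0366  0.0385  0.0617]
linear [[2.5, -5.5, 1.7]] 
turn [[0.23, -0.13, -0.37]] 
f [255]
```

{"op": "move_arm", "data": {"linear": [[2,-4,1],[0,0,2.5],[0,0,0],[0,0,0],[0,0,0],[0,0,-20],[0,0,-50],[0,0,-55]], "turn": [[0,0,0],[0,0,0],[0,0,0],[0,0,0],[0,0,0],[0,0,0],[0,0,0],[0,0,0]], "fingers": [255,255,255,70,70,70,70,70]}}

```text
time: 51.0
eef_pos: [0.4693, 0.1488, 0.2121]
eef_rot: [[0.295, 0.955, 0.001], [0.955, -0.295, 0.001], [0.001, 0.0, -1.0]]
wrist_force: [0.9, -0.4, 0.4]
opening: 0.062
```

```bash
python3 - <<'E'
from tubs import *
o=st()
p=r.camera('wrist');save(p,'w35');s=r.camera('side');save(s,'s35')
for i in range(4):
    d=disc(p,i,.09); 
    if d: print(i,d,Rz(LY).T@(d[0]-SHELF))
E
```

```text
51.0 [0.4693 0.1488 0.2121] F [ 0.8539 -0.4072  0.3514] op 0.062 q [ 0.1361  0.1784 -0.1988  1.193   0.0006  2.0064]
0 (array([0.5504, 0.1229, 0.09  ]), np.float64(0.9135154479303352), 0.95) [-0.0379 -0.041   0.064 ]
1 (array([0.4702, 0.1465, 0.09  ]), np.float64(0.9325903778200598), 0.88) [-0.0383  0.0426  0.064 ]
2 (array([0.5758, 0.2067, 0.09  ]), np.float64(0.9260518900009718), 0.59) [ 0.0495 -0.0414  0.064 ]
3 (array([0.4961, 0.2299, 0.09  ]), np.float64(0.9451333645297145), 0.88) [0.049  0.0417 0.064 ]
```

View pics/w35.png

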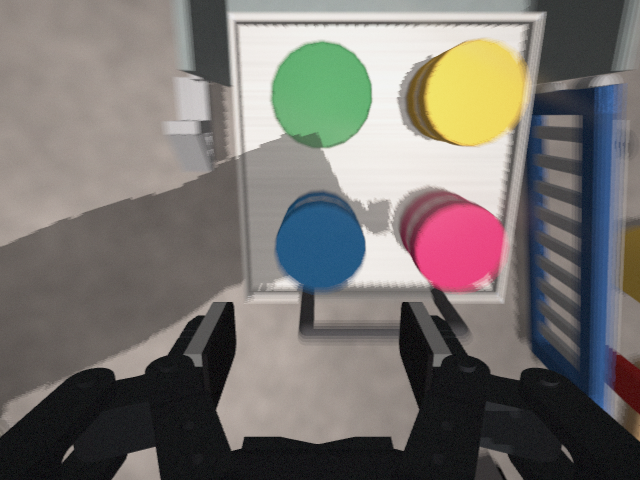

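View pics/s35.png

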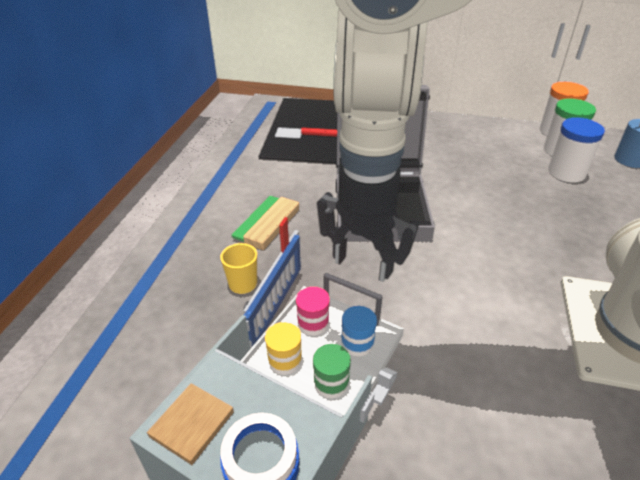

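```bash
python3 - <<'E'
from tubs import *
RS2=Rdown(LY); xL=Rz(LY)@np.array([1,0,0])
bar=np.array([.4946,.0788,0]); s=bar-.045*xL
rows([(s+[0,0,.20],RS2),(s+[0,0,.099],RS2)],255,amax=10,lmax=40)
E
```

```text
linear [[-34.8, 15.1, 3.4], [-34.9, 15.0, 3.4], [-34.9, 14.9, 3.4], [0.0, 0.0, 33.7], [0.0, 0.0, 33.7], [0.0, 0.0, 33.7]] 
turn [[0.01, -0.02, -0.19], [0.01, -0.02, -0.19], [0.01, -0.02, -0.19], [0.0, 0.0, 0.0], [0.0, 0.0, 0.0], [0.0, 0.0, 0.0]] 
f [255, 255, 255, 255, 255, 255]
```

{"op": "move_arm", "data": {"linear": [[-35,15,0],[-35,15,0],[-38,16,0],[0,0,12],[0,0,34],[0,0,34],[0,0,30],[0,0,0]], "turn": [[0,0,-0.2],[0,0,-0.2],[0,0,-0.2],[0,0,0],[0,0,0],[0,0,0],[0,0,0],[0,0,0]], "fingers": [255,255,255,255,255,255,255,255]}}

```text
time: 52.3
eef_pos: [0.4753, 0.0313, 0.0859]
eef_rot: [[0.283, 0.959, -0.018], [0.959, -0.283, 0.003], [-0.002, -0.019, -1.0]]
wrist_force: [-0.1, -0.2, 0.5]
opening: -0.0
```

```bash
python3 - <<'E'
from tubs import *
o=st(); bar=np.array([.4946,.0788,.092])
print(Rz(LY).T@(o['eef_pos']-bar), np.degrees(np.arctan2(o['eef_rot'][1,0],o['eef_rot'][0,0])))
p=r.camera('wrist');save(p,'w36')
E
```

```text
52.3 [0.4753 0.0313 0.0859] F [-0.0837 -0.1578  0.547 ] op -0.0 q [-0.1112  0.2639 -0.4376  0.888   0.001   1.747 ]
[-0.051   0.0049 -0.0061] 73.53382827402739
```

View pics/w36.png

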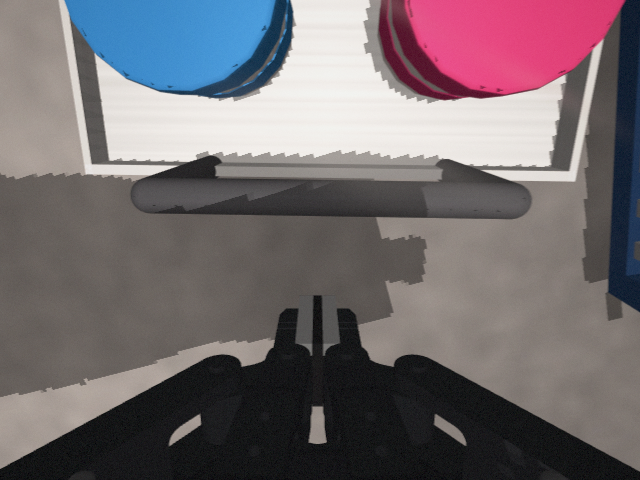

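{"op": "move_arm", "data": {"linear": [[15,3,-2],[12,2,-2],[6,0,0],[8,0,0],[12,0,0],[15,0,0],[16,0,0],[16,0,0]], "turn": [[0,0,0],[0,0,0],[0,0,0],[0,0,0],[0,0,0],[0,0,0],[0,0,0],[0,0,0]], "fingers": [255,255,255,255,255,255,255,255]}}

```text
time: 53.35
eef_pos: [0.5133, 0.1321, 0.0944]
eef_rot: [[0.284, 0.959, -0.011], [0.959, -0.284, 0.002], [-0.001, -0.011, -1.0]]
wrist_force: [0.7, -2.2, 0.6]
opening: 0.0001
```

```bash
python3 - <<'E'
from tubs import *
o=st(); bar=np.array([.4946,.0788,.092])
print(Rz(LY).T@(o['eef_pos']-bar), np.degrees(np.arctan2(o['eef_rot'][1,0],o['eef_rot'][0,0])))
p=r.camera('wrist');save(p,'w37')
E
```

```text
53.35 [0.5133 0.1321 0.0944] F [ 0.702  -2.1575  0.648 ] op 0.0001 q [ 0.0921  0.3315 -0.309   0.941   0.0029  1.9508]
[ 0.0565 -0.0027  0.0024] 73.50151417099433
```

View pics/w37.png

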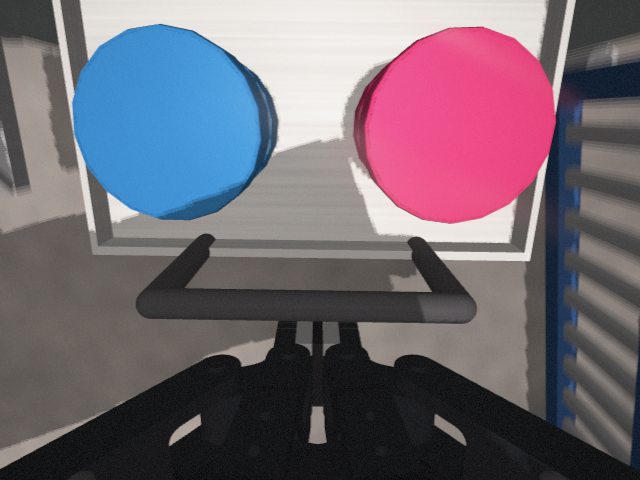

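{"op": "move_arm", "data": {"linear": [[15,0,0],[15,0,0],[15,0,0],[15,0,0],[14,0,0],[12,0,0],[8,0,0]], "turn": [[0,0,0],[0,0,0],[0,0,0],[0,0,0],[0,0,0],[0,0,0],[0,0,0]], "fingers": [255,255,255,255,255,255,255]}}

```text
time: 54.28
eef_pos: [0.5421, 0.2303, 0.0941]
eef_rot: [[0.283, 0.959, -0.011], [0.959, -0.283, 0.002], [-0.001, -0.011, -1.0]]
wrist_force: [0.1, -1.5, 0.3]
opening: -0.0001
```

```bash
python3 - <<'E'
from tubs import *
o=st(); bar=np.array([.4946,.0788,.092])
print(Rz(LY).T@(o['eef_pos']-bar), np.degrees(np.arctan2(o['eef_rot'][1,0],o['eef_rot'][0,0])))
E
```

```text
54.275 [0.5421 0.2303 0.0941] F [ 0.1007 -1.5404  0.2721] op -0.0001 q [ 0.2569  0.4199 -0.1661  0.9947  0.0052  2.1144]
[ 0.1587 -0.0023  0.0021] 73.57053241246204
```

{"op": "move_arm", "data": {"linear": [[6,0,0],[5,0,0],[4,0,0],[4,0,0]], "turn": [[0,0,0],[0,0,0],[0,0,0],[0,0,0]], "fingers": [255,255,255,255]}}

```text
time: 54.78
eef_pos: [0.5439, 0.2369, 0.0942]
eef_rot: [[0.29, 0.957, -0.019], [0.956, -0.291, -0.025], [-0.029, -0.011, -1.0]]
wrist_force: [-6.0, -21.2, 9.0]
opening: -0.0002
```

{"op": "move_arm", "data": {"linear": [[-15,0,0],[-30,0,0],[-40,0,-20],[0,0,-60],[0,0,-50]], "turn": [[0,0,0],[0,1,0],[0,0,0],[0,0,0],[0,0,0]], "fingers": [255,255,255,255,255]}}

```text
time: 55.4
eef_pos: [0.5173, 0.1526, 0.2251]
eef_rot: [[0.291, 0.956, -0.023], [0.957, -0.292, -0.006], [-0.012, -0.02, -1.0]]
wrist_force: [0.5, 0.8, -0.0]
opening: -0.0
```

```bash
python3 - <<'E'
from tubs import *
o=st(); p=r.camera('wrist');save(p,'w38')
s=r.camera('side');save(s,'s38')
for c in (p,s):
    q=r.place_of(c,'shelf_pull')[:1]; print(q, [proj(c,lock([.025-d,0,.092])) for d in (0,.01)])
    q=r.place_of(c,'latch_tab')[:1]; print(q)
E
```

```text
55.4 [0.5173 0.1526 0.2251] F [ 0.4822  0.8173 -0.0378] op -0.0 q [ 0.1328  0.266  -0.0481  1.28   -0.0029  1.9995]
[{'position': [60.5, 318.5], 'confidence': 0.78}] [[np.float64(61.931045989409995), np.float64(322.13499656286774)], [np.float64(80.90179534059311), np.float64(322.195601556638)]]
[{'position': [417.3, 566.5], 'confidence': 0.82}]
[{'position': [363.0, 294.0], 'confidence': 0.57}] [[np.float64(363.22330956613655), np.float64(294.85798447080185)], [np.float64(358.202110388673), np.float64(298.5072508673869)]]
[{'position': [232.9, 281.8], 'confidence': 0.92}]
```

View pics/w38.png

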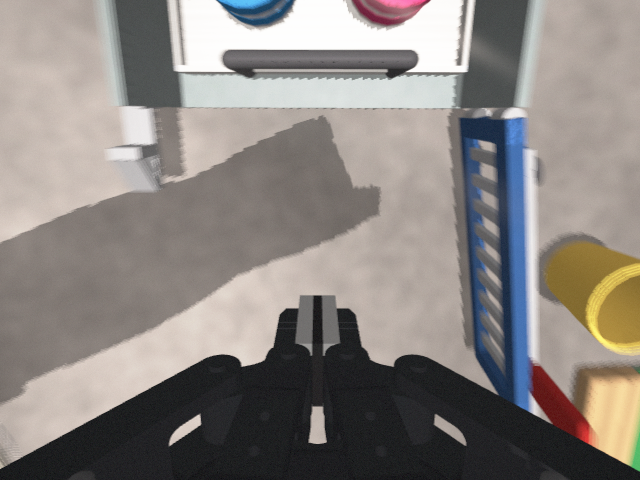

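View pics/s38.png

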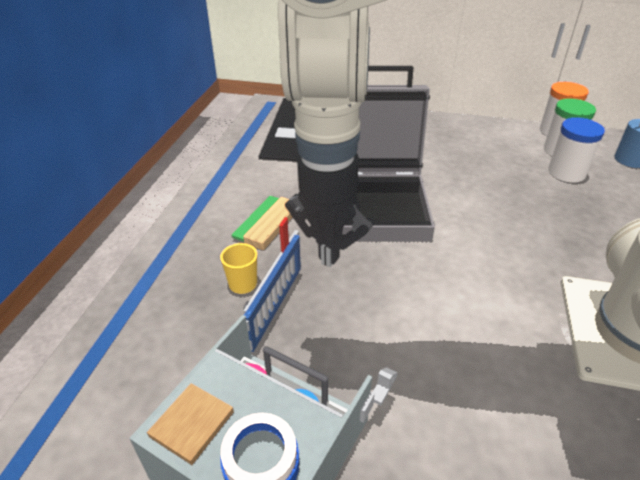

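```bash
python3 - <<'E'
from gate import *
for th in (1.70,1.73,1.75):
    print(H+Rz(LY+th)@np.array([-.011,.18,.135]))
    p=r.camera('side'); print(proj(p,H+Rz(LY+th)@np.array([-.011,.18,.135])))
t=np.array([.6265,.014,.26])
rows([(np.array([.56,.06,.27]),Rdown(np.radians(170))),(t,Rdown(np.radians(262.5)))],100,amax=10.3)
E
```

```text
[0.6254 0.0109 0.135 ]
[np.float64(229.06955295929376), np.float64(287.169971164462)]
[0.6308 0.0104 0.135 ]
[np.float64(228.4800965716076), np.float64(284.3154344095112)]
[0.6344 0.0102 0.135 ]
[np.float64(228.1187957767996), np.float64(282.39913593621156)]
linear [[-7.7, 6.7, -4.9], [-8.8, 5.3, -4.8], [-9.5, 3.8, -4.8], [-10.0, 2.1, -4.8], [-10.3, 0.4, -4.8], [-10.2, -1.3, -4.8], [-9.8, -3.0, -4.8], [-9.2, -4.6, -4.8]] 
turn [[-0.16, -0.05, -9.69], [-0.16, -0.05, -9.69], [-0.16, -0.05, -9.69], [-0.16, -0.05, -9.69], [-0.16, -0.05, -9.69], [-0.16, -0.05, -9.69], [-0.16, -0.05, -9.69], [-0.16, -0.05, -9.69]] 
f [100, 100, 100, 100, 100, 100, 100, 100]
linear [[-8.3, -6.1, -4.8], [-7.2, -7.4, -4.8], [-8.2, -3.8, 1.1], [-7.4, -5.1, 1.1], [-6.3, -6.4, 1.1], [-5.1, -7.4, 1.1], [-3.7, -8.2, 1.1], [-2.2, -8.7, 1.1]] 
turn [[-0.16, -0.05, -9.69], [-0.16, -0.05, -9.69], [0.0, 0.0, -10.28], [0.0, 0.0, -10.28], [0.0, 0.0, -10.28], [0.0, 0.0, -10.28], [0.0, 0.0, -10.28], [0.0, 0.0, -10.28]] 
f [100, 100, 100, 100, 100, 100, 100, 100]
linear [[-0.6, -9.0, 1.1], [1.0, -8.9, 1.1], [2.6, -8.6, 1.1]] 
turn [[0.0, 0.0, -10.28], [0.0, 0.0, -10.28], [0.0, 0.0, -10.28]] 
f [100, 100, 100]
```

{"op": "move_arm", "data": {"linear": [[-8,7,-5],[-9,5,-5],[-10,4,-5],[-10,2,-5],[-10,0,-5],[-10,-1,-5],[-10,-3,-4],[-9,-5,-4]], "turn": [[0,0,-9.8],[0,0,-9.8],[0,0,-9.8],[0,0,-9.8],[0,0,-9.8],[0,0,-9.8],[0,0,-9.8],[0,0,-9.8]], "fingers": [100,100,100,100,100,100,100,100]}}

```text
time: 56.85
eef_pos: [0.5522, 0.0777, 0.2527]
eef_rot: [[-0.9, 0.435, -0.039], [0.436, 0.9, -0.007], [0.032, -0.023, -0.999]]
wrist_force: [0.8, 0.8, -1.5]
opening: 0.0515
```

{"op": "move_arm", "data": {"linear": [[-8,-6,-3],[-7,-7,-3],[-8,-4,0],[-7,-5,0],[-6,-6,0],[-5,-7,0],[-4,-8,0],[-2,-9,0]], "turn": [[0,0,-9.8],[0,0,-9.8],[0,0,-10.3],[0,0,-10.3],[0,0,-10.3],[0,0,-10.3],[0,0,-10.3],[0,0,-10.3]], "fingers": [100,100,100,100,100,100,100,100]}}

```text
time: 57.85
eef_pos: [0.6084, 0.0334, 0.249]
eef_rot: [[-0.523, -0.851, -0.051], [-0.852, 0.524, -0.006], [0.032, 0.041, -0.999]]
wrist_force: [-0.0, -0.2, 0.6]
opening: 0.052
```

```bash
python3 - <<'E'
from gate import *
o=st()
t=np.array([.629,.012,.25])
rows([(t,Rdown(np.radians(262.5)))],100,amax=10.3)
E
```

```text
57.85 [0.6084 0.0334 0.249 ] F [-0.0261 -0.226   0.5821] op 0.052 q [-0.0785  0.397   0.2062  1.4307 -0.0096 -1.0977]
linear [[2.5, -9.6, -0.6], [3.8, -9.1, -0.5], [5.0, -8.5, -0.4]] 
turn [[0.89, -0.43, -8.03], [0.89, -0.43, -8.03], [0.89, -0.43, -8.03]] 
f [100, 100, 100]
```

{"op": "move_arm", "data": {"linear": [[3,-10,0],[4,-9,0],[5,-8,0],[0,0,0]], "turn": [[0.9,-0.4,-8],[0.9,-0.4,-8],[0.9,-0.4,-8],[0,0,0]], "fingers": [100,100,100,100]}}

```text
time: 58.35
eef_pos: [0.6289, 0.0111, 0.2436]
eef_rot: [[-0.117, -0.993, -0.006], [-0.993, 0.117, -0.0], [0.001, 0.006, -1.0]]
wrist_force: [-0.5, 0.2, 0.1]
opening: 0.0519
```

```bash
python3 - <<'E'
from gate import *
o=st()
p=r.camera('wrist');save(p,'w40');q=r.place_of(p,'latch_tab')[:1];print(q)
if q: print(atz(p,q[0]['position'],.135))
print([proj(p,H+Rz(LY+th)@np.array([-.011,.18,.135])) for th in (1.7,1.73,1.75)])
E
```

```text
58.35 [0.6289 0.0111 0.2436] F [-0.4775  0.1716  0.0864] op 0.0519 q [-0.1152  0.4034  0.2038  1.3774 -0.001  -1.5685]
[{'position': [245.3, 311.2], 'confidence': 0.87}]
[0.6308 0.0092 0.135 ]
[[np.float64(246.88186319794525), np.float64(320.77663826209647)], [np.float64(247.19578054468582), np.float64(311.52203050545427)], [np.float64(247.55163274109574), np.float64(305.3617726725632)]]
```

View pics/w40.png

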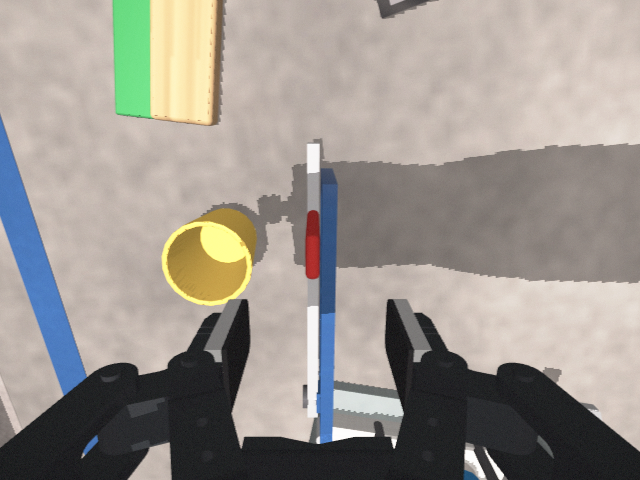

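{"op": "move_arm", "data": {"linear": [[0,-1,33],[0,-1,33],[1,0,30],[0,0,2],[0,0,0]], "turn": [[0,0,0],[0,0,0],[0,0,0],[0,0,0],[0,0,0]], "fingers": [100,100,100,100,100]}}

```text
time: 59.08
eef_pos: [0.6296, 0.0122, 0.1444]
eef_rot: [[-0.129, -0.992, -0.006], [-0.992, 0.129, -0.0], [0.001, 0.006, -1.0]]
wrist_force: [0.4, -0.6, -0.3]
opening: 0.0518
```

```bash
python3 - <<'E'
from gate import *
o=st()
p=r.camera('wrist');save(p,'w41')
E
```

```text
59.075 [0.6296 0.0122 0.1444] F [ 0.3802 -0.6364 -0.3169] op 0.0518 q [-0.1134  0.446   0.0165  1.1477 -0.001  -1.5544]
```

View pics/w41.png

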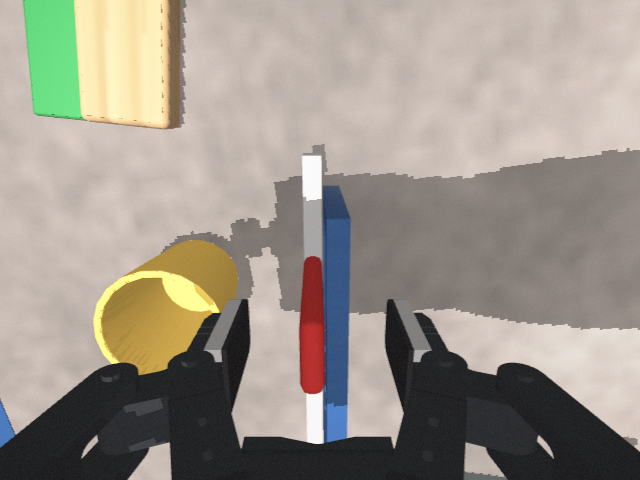

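{"op": "move_arm", "data": {"linear": [[2,-1.5,0],[0,0,0],[0,0,0],[0,0,0],[-2.5,0,-9],[-3,0,-9],[-3,0,-9],[0,0,0]], "turn": [[0,0,0],[0,0,0],[0,0,0],[0,0,0],[0,3.3,0],[0,3.3,0],[0,3.3,0],[0,0,0]], "fingers": [100,255,255,255,255,255,255,255]}}

```text
time: 60.12
eef_pos: [0.6322, 0.024, 0.1718]
eef_rot: [[-0.124, -0.992, -0.029], [-0.978, 0.127, -0.168], [0.171, 0.007, -0.985]]
wrist_force: [-0.2, -4.9, 1.6]
opening: 0.0073
```

```bash
cat >> gate.py <<'E'
def ang(o):
    a,rad=gang(o); 
    if a<-1: a+=2*np.pi
    return a,rad
E
python3 - <<'E'
from gate import *
o=st();a,rad=ang(o);print(a,rad)
R1=Rz(-a)@o['eef_rot']; print(np.degrees(Ro.from_matrix(R0.T@R1).as_rotvec()))
rows(gseq(o,R0,a,a-np.radians(56),8,z=.17),255)
p=r.camera('wrist');save(p,'w42')
E
```

```text
60.125 [0.6322 0.024  0.1718] F [-0.2015 -4.8541  1.5911] op 0.0073 q [-0.0223  0.4565  0.0959  1.2355 -0.1697 -1.4641]
1.7341412457407293 0.16673695478476674
[-0.3573  0.7927 -0.5445]
linear [[-1.5, 20.3, 1.7], [0.2, 20.2, 0.0], [0.2, 20.2, 0.0], [0.2, 20.2, 0.0], [0.2, 20.2, 0.0], [0.2, 20.2, 0.0], [0.2, 20.2, 0.0], [0.2, 20.2, 0.0]] 
turn [[-0.79, -0.81, 7.45], [-1.1, 0.0, 6.91], [-1.1, 0.0, 6.91], [-1.1, 0.0, 6.91], [-1.1, 0.0, 6.91], [-1.1, 0.0, 6.91], [-1.1, 0.0, 6.91], [-1.1, 0.0, 6.91]] 
f [255, 255, 255, 255, 255, 255, 255, 255]
```

View pics/w42.png

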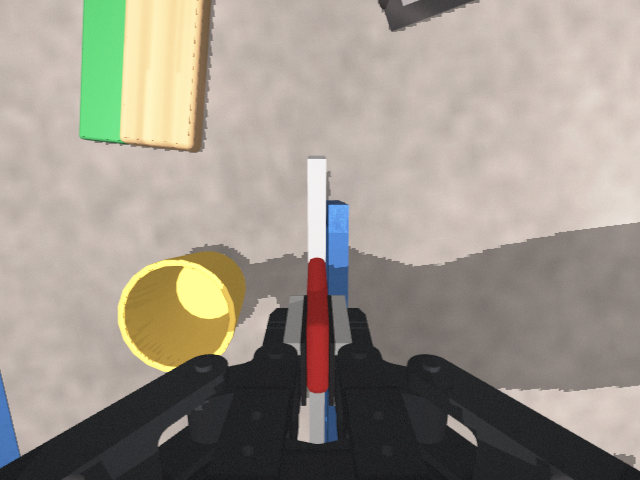

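Latch held and lifted. Swing shut.

{"op": "move_arm", "data": {"linear": [[0,15,0],[0,20,0],[0,20,0],[0,20,0],[0,20,0],[0,20,0]], "turn": [[-0.8,-0.3,5.5],[-1.1,0,6.9],[-1.1,0,6.9],[-1.1,0,6.9],[-1.1,0,6.9],[-1.1,0,6.9]], "fingers": [255,255,255,255,255,255]}}

```text
time: 60.92
eef_pos: [0.5248, 0.0707, 0.1704]
eef_rot: [[-0.745, -0.654, -0.13], [-0.647, 0.756, -0.099], [0.164, 0.01, -0.986]]
wrist_force: [1.3, 5.9, -3.0]
opening: 0.0075
```

```bash
python3 - <<'E'
from gate import *
o=st();a,rad=ang(o);print(a,rad)
rows(gseq(o,R0,a,a-np.radians(42),6,z=.172),255)
E
```

```text
60.925 [0.5248 0.0707 0.1704] F [ 1.2514  5.9378 -2.9997] op 0.0075 q [ 0.0247  0.3516 -0.0777  1.2752 -0.0963 -0.6828]
1.0199762102032006 0.16844280798211622
linear [[-2.3, 20.5, -1.7], [0.2, 20.2, 0.0], [0.2, 20.2, 0.0], [0.2, 20.2, 0.0], [0.2, 20.2, 0.0], [0.2, 20.2, 0.0]] 
turn [[-0.44, -0.42, 6.57], [-1.1, 0.0, 6.91], [-1.1, 0.0, 6.91], [-1.1, 0.0, 6.91], [-1.1, 0.0, 6.91], [-1.1, 0.0, 6.91]] 
f [255, 255, 255, 255, 255, 255]
```

{"op": "move_arm", "data": {"linear": [[-2,20,-1.5],[0,20,0],[0,20,0],[0,20,0],[0,20,0]], "turn": [[-0.5,-0.4,6.5],[-1.1,0,6.9],[-1.1,0,6.9],[-1.1,0,6.9],[-1.1,0,6.9]], "fingers": [255,255,255,255,255]}}

```text
time: 61.55
eef_pos: [0.4776, 0.1617, 0.171]
eef_rot: [[-0.983, -0.09, -0.162], [-0.09, 0.996, -0.006], [0.162, 0.009, -0.987]]
wrist_force: [3.4, 2.4, -2.0]
opening: 0.0072
```

```bash
python3 - <<'E'
from gate import *
o=st();a,rad=ang(o);print(a,rad)
rows(gseq(o,R0,a,0,int(np.ceil(a/.13)),z=.173),255)
E
```

```text
61.55 [0.4776 0.1617 0.171 ] F [ 3.4362  2.3978 -2.0372] op 0.0072 q [ 0.15    0.3204 -0.1244  1.2879  0.0183  0.0578]
0.4008880309929308 0.16815927806256972
linear [[-1.7, 16.8, -2.1], [0.3, 16.6, 0.0], [0.3, 16.6, 0.0], [0.3, 16.6, 0.0]] 
turn [[-0.28, -0.31, 5.09], [-0.9, 0.0, 5.67], [-0.9, 0.0, 5.67], [-0.9, 0.0, 5.67]] 
f [255, 255, 255, 255]
```

{"op": "move_arm", "data": {"linear": [[-2,17,-2],[0,16.5,0],[0,16.5,0],[0,15,0],[0,0,0]], "turn": [[-0.3,-0.3,5.1],[-0.9,0,5.7],[-0.9,0,5.7],[-0.9,0,5],[0,0,0]], "fingers": [255,255,255,255,255]}}

```text
time: 62.18
eef_pos: [0.4804, 0.2283, 0.172]
eef_rot: [[-0.942, 0.298, -0.156], [0.293, 0.954, 0.055], [0.165, 0.006, -0.986]]
wrist_force: [0.4, 1.2, 1.5]
opening: 0.007
```

```bash
python3 - <<'E'
from gate import *
o=st();a,rad=ang(o);print(a,rad)
p=r.camera('wrist');save(p,'w43')
rows(gseq(o,R0,a,0,1,z=.173),255)
E
```

```text
62.175 [0.4804 0.2283 0.172 ] F [0.4256 1.2186 1.5077] op 0.007 q [ 0.2391  0.3454 -0.0835  1.2816  0.0907  0.5353]
0.0008843563807328092 0.1672860047384165
linear [[-1.4, 0.4, -1.2]] 
turn [[0.43, -0.5, -0.11]] 
f [255]
```

View pics/w43.png

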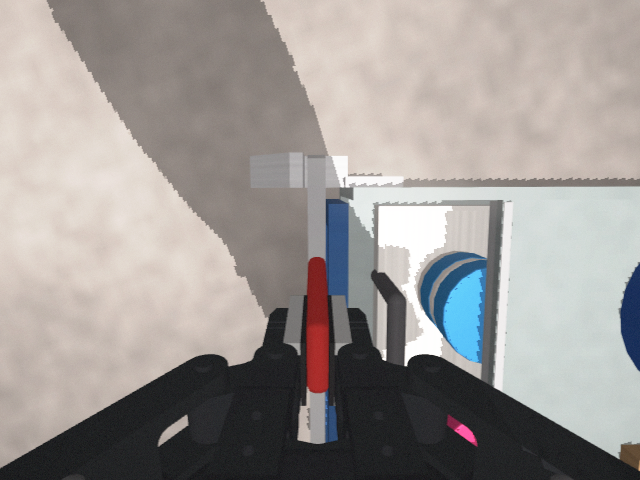

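{"op": "move_arm", "data": {"linear": [[0,2,0],[3,0.5,9],[3,0.5,9],[2.5,0,8],[0,0,0]], "turn": [[0,0,0],[0,-3.3,0],[0,-3.3,0],[0,-3.3,0],[0,0,0]], "fingers": [255,255,255,255,255]}}

```text
time: 62.85
eef_pos: [0.4669, 0.2322, 0.1477]
eef_rot: [[-0.956, 0.295, 0.007], [0.295, 0.956, 0.004], [-0.006, 0.006, -1.0]]
wrist_force: [4.6, -0.9, -3.6]
opening: 0.0073
```

```bash
python3 - <<'E'
from gate import *
o=st()
p=r.camera('wrist');save(p,'w44')
E
```

```text
62.85 [0.4669 0.2322 0.1477] F [ 4.583  -0.8839 -3.5731] op 0.0073 q [ 0.2996  0.2622 -0.2594  1.0411  0.0019  0.5987]
```

View pics/w44.png

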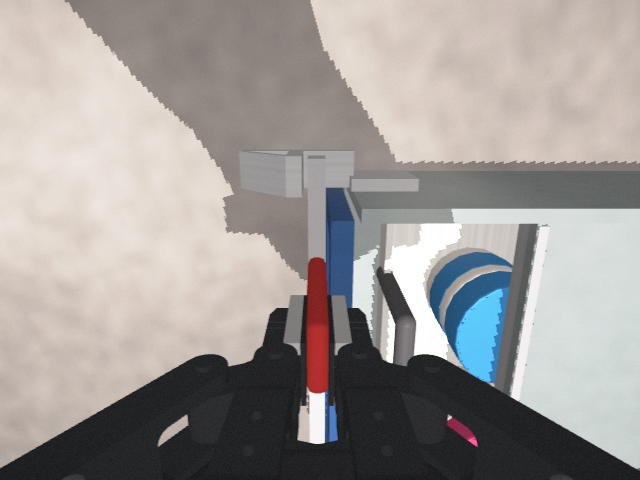

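{"op": "move_arm", "data": {"linear": [[0,0,2],[0,0,0],[0,0,0],[0,0,-40],[0,0,-60],[0,0,0]], "turn": [[0,0,0],[0,0,0],[0,0,0],[0,0,0],[0,0,0],[0,0,0]], "fingers": [255,150,120,120,120,120]}}

```text
time: 63.65
eef_pos: [0.4675, 0.2307, 0.2484]
eef_rot: [[-0.955, 0.296, -0.001], [0.296, 0.955, 0.007], [0.003, 0.006, -1.0]]
wrist_force: [0.4, 0.1, -0.3]
opening: 0.0456
```

```bash
python3 - <<'E'
from gate import *
o=st()
p=r.camera('wrist');save(p,'w45')
q=r.place_of(p,'latch_tab')[:1];print(q,[proj(p,H+Rz(LY+th)@np.array([-.011,.18,.135])) for th in (0,.03)])
if q: print(atz(p,q[0]['position'],.135))
E
```

```text
63.65 [0.4675 0.2307 0.2484] F [ 0.3774  0.1318 -0.266 ] op 0.0456 q [ 0.2938  0.2108 -0.063   1.2956  0.0066  0.5946]
[{'position': [243.5, 317.9], 'confidence': 0.68}] [[np.float64(248.81582055538271), np.float64(315.5575709043451)], [np.float64(249.59116243029084), np.float64(306.54041040795863)]]
[0.4649 0.2335 0.135 ]
```

View pics/w45.png

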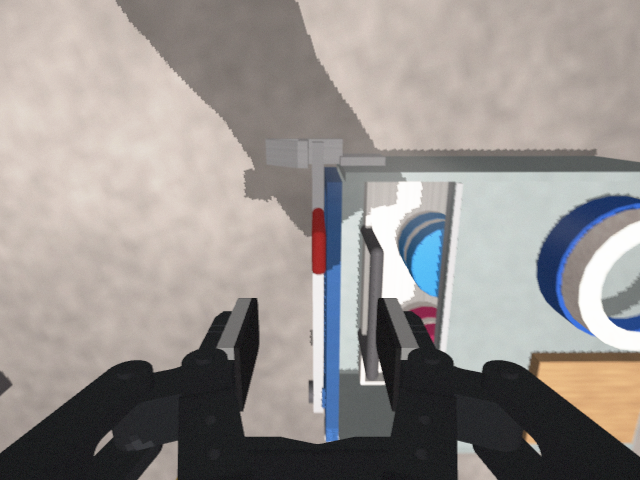

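```bash
python3 - <<'E'
from lid import *
R2=Rcase(np.radians(75)); tz=R2[:,2]; pre=handle(1.74)-.11*tz; print(pre)
rows([(np.array([.48,.1,.38]),Rdown(np.radians(175))),(pre,R2)],165,lmax=58)
E
```

```text
[ 0.5094 -0.3773  0.3798]
linear [[-12.7, -30.0, -34.1], [-11.2, -30.6, -34.0], [-9.6, -31.2, -34.0], [-8.0, -31.7, -33.9], [-7.9, -52.5, 0.0], [-6.1, -52.8, 1.6], [-4.4, -52.9, 3.1], [-2.6, -52.9, 4.7]] 
turn [[0.05, -0.1, -3.06], [0.05, -0.1, -3.06], [0.05, -0.1, -3.06], [0.05, -0.1, -3.06], [1.65, -0.25, -1.89], [1.65, -0.25, -1.89], [1.65, -0.25, -1.89], [1.65, -0.25, -1.89]] 
f [165, 165, 165, 165, 165, 165, 165, 165]
linear [[-0.9, -52.8, 6.2], [0.9, -52.6, 7.7], [2.7, -52.3, 9.2], [4.4, -51.9, 10.7], [6.2, -51.4, 12.2]] 
turn [[1.65, -0.25, -1.89], [1.65, -0.25, -1.89], [1.65, -0.25, -1.89], [1.65, -0.25, -1.89], [1.65, -0.25, -1.89]] 
f [165, 165, 165, 165, 165]
```

{"op": "move_arm", "data": {"linear": [[-13,-30,-36],[-11,-31,-36],[-10,-31,-36],[-8,-32,-36],[-8,-52,0],[-6,-53,1],[-4,-53,3],[-3,-53,4]], "turn": [[0,0,-3],[0,0,-3],[0,0,-3],[0,0,-3],[1.6,-0.2,-1.9],[1.6,-0.2,-1.9],[1.6,-0.2,-1.9],[1.6,-0.2,-1.9]], "fingers": [165,165,165,165,165,165,165,165]}}

```text
time: 64.75
eef_pos: [0.4958, -0.1213, 0.3792]
eef_rot: [[-0.998, -0.06, -0.016], [-0.058, 0.992, -0.109], [0.023, -0.108, -0.994]]
wrist_force: [0.3, 0.1, -0.1]
opening: 0.0301
```

```bash
python3 - <<'E'
from lid import *
o=st()
s=r.camera('side');save(s,'s46')
R2=Rcase(np.radians(75)); tz=R2[:,2]; pre=handle(1.74)-.11*tz
rows([(pre,R2)],165,lmax=58)
E
```

```text
64.75 [ 0.4958 -0.1213  0.3792] F [ 0.2652  0.0506 -0.0674] op 0.0301 q [-0.3468  0.1766  0.2181  1.5905 -0.1083 -0.4073]
linear [[0.3, -50.0, 5.3], [1.8, -49.8, 6.8], [3.3, -49.5, 8.3], [4.9, -49.1, 9.8], [6.4, -48.6, 11.2]] 
turn [[1.74, -0.6, -1.68], [1.74, -0.6, -1.68], [1.74, -0.6, -1.68], [1.74, -0.6, -1.68], [1.74, -0.6, -1.68]] 
f [165, 165, 165, 165, 165]
```

View pics/s46.png

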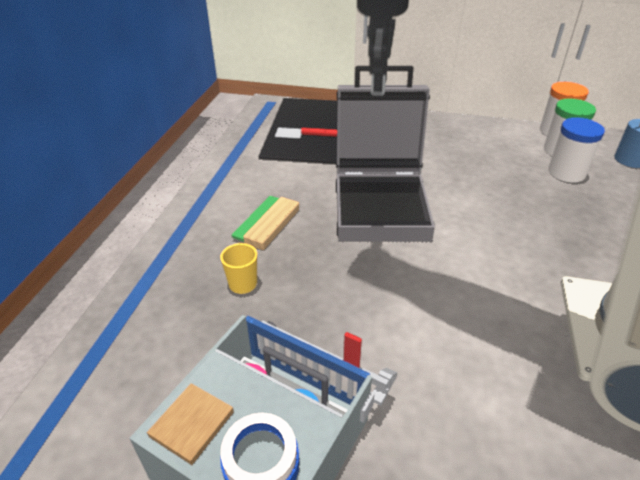

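The gate view matches the initial one (tab at (352,350)); now to the lid handle.

{"op": "move_arm", "data": {"linear": [[0,-50,4],[2,-50,5],[3,-50,7],[5,-49,9],[6,-48,10],[0,-6,0],[0,0,0]], "turn": [[1.7,-0.6,-1.7],[1.7,-0.6,-1.7],[1.7,-0.6,-1.7],[1.7,-0.6,-1.7],[1.7,-0.6,-1.7],[0,0,0],[0,0,0]], "fingers": [165,165,165,165,165,165,165]}}

```text
time: 65.68
eef_pos: [0.5107, -0.3921, 0.3731]
eef_rot: [[-0.977, -0.209, 0.039], [-0.212, 0.947, -0.241], [0.014, -0.243, -0.97]]
wrist_force: [0.6, -0.3, 0.8]
opening: 0.0303
```

```bash
python3 - <<'E'
from lid import *
o=st()
p=r.camera('wrist');save(p,'w47')
print(r.place_of(p,'lid_handle')[:1],[proj(p,handle(t)) for t in (1.7,1.75)])
R2=Rcase(np.radians(75)); tz=R2[:,2]; pre=handle(1.75)-.012*tz
rows([(pre-.04*tz,R2),(pre,R2)],165,lmax=30)
E
```

```text
65.675 [ 0.5107 -0.3921  0.3731] F [ 0.6094 -0.2861  0.8321] op 0.0303 q [-0.7195  0.3061  0.3568  1.4304 -0.1561 -0.9502]
[{'position': [264.2, 331.5], 'confidence': 0.6}] [[np.float64(262.54420835226506), np.float64(349.9576652367993)], [np.float64(259.2421720077945), np.float64(330.45617604047095)]]
linear [[-1.0, 4.5, 24.8], [-0.9, 4.7, 24.8], [0.0, 0.0, 20.0], [0.0, 0.0, 20.0]] 
turn [[0.44, -0.34, 0.21], [0.44, -0.34, 0.21], [0.0, 0.0, 0.0], [0.0, 0.0, 0.0]] 
f [165, 165, 165, 165]
```

View pics/w47.png

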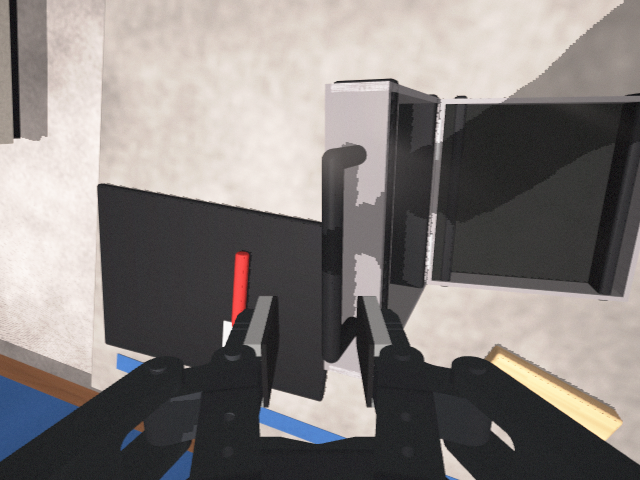

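{"op": "move_arm", "data": {"linear": [[-1,5,25],[-1,5,25],[0,0,20],[0,0,0]], "turn": [[0.4,-0.3,0.2],[0.4,-0.3,0.2],[0,0,0],[0,0,0]], "fingers": [165,165,165,165]}}

```text
time: 66.28
eef_pos: [0.5154, -0.3933, 0.3028]
eef_rot: [[-0.977, -0.207, 0.056], [-0.215, 0.944, -0.252], [-0.001, -0.258, -0.966]]
wrist_force: [-0.1, 0.5, 0.8]
opening: 0.03
```

```bash
python3 - <<'E'
from lid import *
o=st()
p=r.camera('wrist');save(p,'w48')
R2=Rcase(np.radians(75)); tz=R2[:,2]; pre=handle(1.75)-.012*tz
rows([(pre,R2)],165,lmax=30)
E
```

```text
66.275 [ 0.5154 -0.3933  0.3028] F [-0.0657  0.5192  0.8123] op 0.03 q [-0.7171  0.2962  0.1627  1.2256 -0.1539 -0.9496]
linear [[2.8, -5.2, 21.7]] 
turn [[-0.04, 0.17, 0.26]] 
f [165]
```

View pics/w48.png

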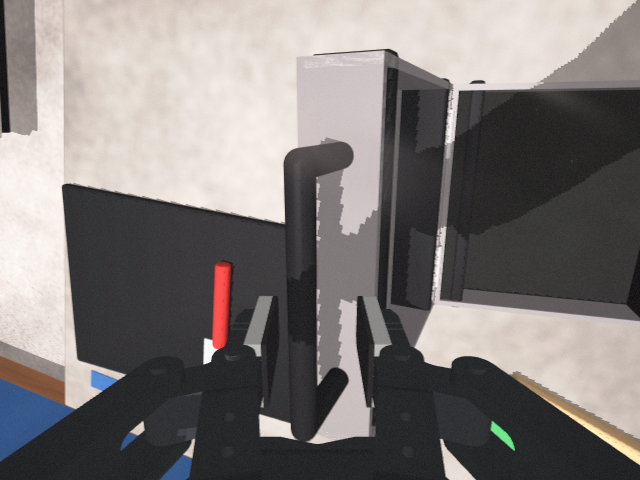

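{"op": "move_arm", "data": {"linear": [[2,-6,4],[1,0,16],[0,0,0]], "turn": [[0,0,0],[0,0,0],[0,0,0]], "fingers": [165,165,165]}}

```text
time: 66.7
eef_pos: [0.5158, -0.405, 0.2876]
eef_rot: [[-0.976, -0.207, 0.06], [-0.216, 0.943, -0.255], [-0.003, -0.262, -0.965]]
wrist_force: [-0.1, 0.3, 0.5]
opening: 0.0299
```

```bash
python3 - <<'E'
from lid import *
o=st();a=est(o)
p=r.camera('wrist');save(p,'w49')
rows(seq(a,.8,8),170)
E
```

```text
66.7 [ 0.5158 -0.405   0.2876] F [-0.089   0.2941  0.5319] op 0.0299 q [-0.7316  0.3066  0.1384  1.1835 -0.1505 -0.965 ]
tool theta 1.7497994851819574 radius 0.24384924897536076 side 0.00046572096021739397
linear [[0.4, 27.9, -9.0], [0.0, 27.0, -10.2], [0.0, 27.8, -7.8], [0.0, 28.4, -5.4], [0.0, 28.8, -2.8], [0.0, 28.9, -0.3], [0.0, 28.8, 2.2], [0.0, 28.5, 4.8]] 
turn [[1.45, 0.33, 0.28], [1.7, 0.0, 0.0], [1.7, 0.0, 0.0], [1.7, 0.0, 0.0], [1.7, 0.0, 0.0], [1.7, 0.0, 0.0], [1.7, 0.0, 0.0], [1.7, 0.0, 0.0]] 
f [170, 170, 170, 170, 170, 170, 170, 170]
```

View pics/w49.png

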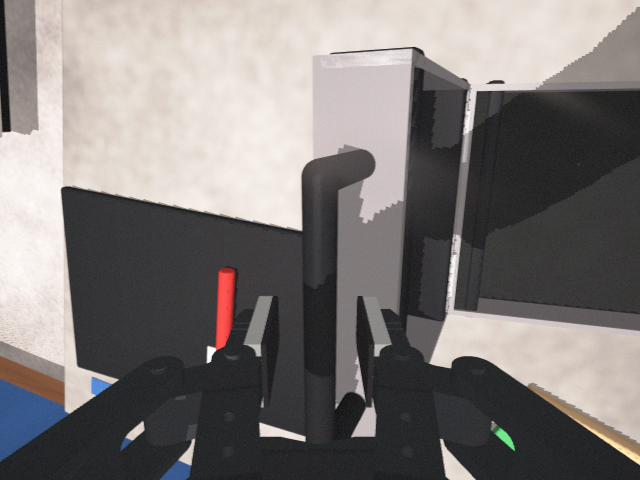

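{"op": "move_arm", "data": {"linear": [[0,20,-3],[0,24,-7],[0,26,-7],[0,28,-5.5],[0,28,-3]], "turn": [[1.4,0.3,0.2],[1.7,0,0],[1.7,0,0],[1.7,0,0],[1.7,0,0]], "fingers": [175,175,175,175,175]}}

```text
time: 67.38
eef_pos: [0.4894, -0.2813, 0.2742]
eef_rot: [[-0.978, -0.187, 0.087], [-0.206, 0.894, -0.397], [-0.004, -0.407, -0.914]]
wrist_force: [0.3, 0.0, 0.5]
opening: 0.0273
```

```bash
python3 - <<'E'
from lid import *
o=st();a=est(o)
p=r.camera('wrist');save(p,'w50')
rows(seq(a,a-.9,8),175)
E
```

```text
67.375 [ 0.4894 -0.2813  0.2742] F [0.3119 0.0203 0.474 ] op 0.0273 q [-0.5268  0.1224 -0.1781  0.9777 -0.304  -0.7788]
tool theta 1.2186368614286196 radius 0.23206915450566487 side 0.0005281627881629842
linear [[-0.1, 22.3, -10.6], [0.0, 27.4, 0.6], [0.0, 27.2, 2.9], [0.0, 26.9, 5.2], [0.0, 26.4, 7.4], [0.0, 25.6, 9.6], [0.0, 24.8, 11.7], [0.0, 23.7, 13.7]] 
turn [[0.29, 0.08, -0.15], [1.61, 0.0, 0.0], [1.61, 0.0, 0.0], [1.61, 0.0, 0.0], [1.61, 0.0, 0.0], [1.61, 0.0, 0.0], [1.61, 0.0, 0.0], [1.61, 0.0, 0.0]] 
f [175, 175, 175, 175, 175, 175, 175, 175]
```

View pics/w50.png

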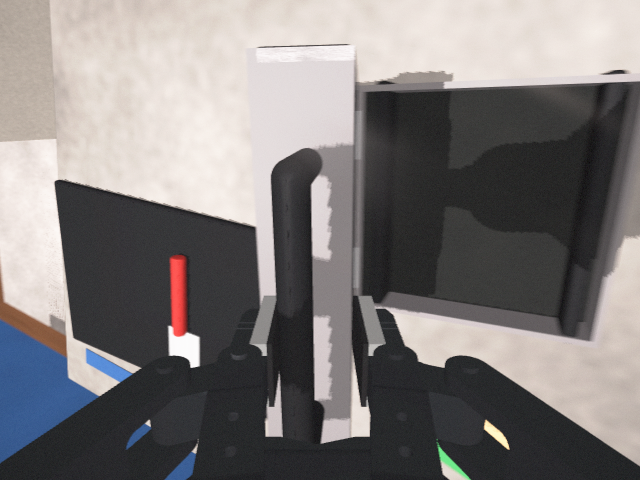

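{"op": "move_arm", "data": {"linear": [[0,18,-10],[0,24,-2],[0,26,3],[0,26,5]], "turn": [[0.5,0,0],[1.6,0,0],[1.6,0,0],[1.6,0,0]], "fingers": [175,175,175,175]}}

```text
time: 67.92
eef_pos: [0.4704, -0.1925, 0.2378]
eef_rot: [[-0.978, -0.177, 0.108], [-0.207, 0.852, -0.48], [-0.007, -0.492, -0.87]]
wrist_force: [0.4, 0.6, -0.2]
opening: 0.0269
```

```bash
python3 - <<'E'
from lid import *
o=st();a=est(o)
p=r.camera('wrist');save(p,'w51')
rows(seq(a,a-.8,8),175)
E
```

```text
67.925 [ 0.4704 -0.1925  0.2378] F [ 0.3548  0.5612 -0.2088] op 0.0269 q [-0.3303  0.0599 -0.3747  0.8483 -0.4328 -0.6008]
tool theta 0.8100977284591024 radius 0.24207995737504223 side 0.0006401780981241524
linear [[-0.6, 19.7, 5.6], [0.0, 23.2, 7.5], [0.0, 22.6, 9.1], [0.0, 21.8, 10.8], [0.0, 20.9, 12.4], [0.0, 19.9, 13.9], [0.0, 18.9, 15.3], [0.0, 17.7, 16.7]] 
turn [[0.48, 0.14, -0.18], [1.43, 0.0, 0.0], [1.43, 0.0, 0.0], [1.43, 0.0, 0.0], [1.43, 0.0, 0.0], [1.43, 0.0, 0.0], [1.43, 0.0, 0.0], [1.43, 0.0, 0.0]] 
f [175, 175, 175, 175, 175, 175, 175, 175]
```

View pics/w51.png

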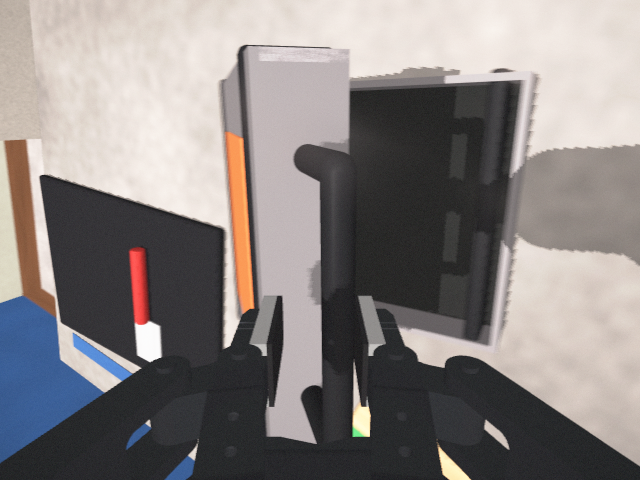

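{"op": "move_arm", "data": {"linear": [[0,20,5.5],[0,23,7.5],[0,22.5,9],[0,22,11],[0,21,12]], "turn": [[0.5,0.1,-0.2],[1.4,0,0],[1.4,0,0],[1.4,0,0],[1.4,0,0]], "fingers": [175,175,175,175,175]}}

```text
time: 68.6
eef_pos: [0.4554, -0.1212, 0.1403]
eef_rot: [[-0.978, -0.168, 0.127], [-0.211, 0.795, -0.569], [-0.005, -0.583, -0.813]]
wrist_force: [0.1, 0.3, -1.8]
opening: 0.0269
```

```bash
python3 - <<'E'
from lid import *
o=st();a=est(o)
rows(seq(a,0,int(np.ceil(a/.09))),175)
E
```

```text
68.6 [ 0.4554 -0.1212  0.1403] F [ 0.1105  0.2782 -1.7654] op 0.0269 q [-0.1232  0.1324 -0.6131  0.5887 -0.5808 -0.4049]
tool theta 0.3075868712003296 radius 0.24256727464478708 side 0.0008803381424270056
linear [[0.9, 14.4, 12.1], [0.0, 14.8, 11.4], [0.0, 14.1, 12.2], [0.0, 13.4, 13.0]] 
turn [[1.07, 0.29, -0.12], [1.1, 0.0, 0.0], [1.1, 0.0, 0.0], [1.1, 0.0, 0.0]] 
f [175, 175, 175, 175]
```

{"op": "move_arm", "data": {"linear": [[0,14.5,12],[0,15,11.5],[0,14,12],[0,11,11],[0,3,2],[0,0,0]], "turn": [[1.1,0.2,0],[1.1,0,0],[1.1,0,0],[0,0,0],[0,0,0],[0,0,0]], "fingers": [175,175,175,175,175,165]}}

```text
time: 69.35
eef_pos: [0.4529, -0.1036, 0.0643]
eef_rot: [[-0.977, -0.164, 0.133], [-0.211, 0.762, -0.613], [-0.001, -0.627, -0.779]]
wrist_force: [-0.2, -0.2, -0.7]
opening: 0.0301
```

```bash
python3 - <<'E'
from lid import *
o=st();a=est(o)
p=r.camera('wrist');save(p,'w52')
s=r.camera('side');save(s,'s52')
E
```

```text
69.35 [ 0.4529 -0.1036  0.0643] F [-0.2088 -0.2427 -0.7044] op 0.0301 q [-0.0528  0.2604 -0.736   0.3653 -0.6495 -0.3356]
tool theta -0.013055117874781204 radius 0.2427914232736699 side 0.002102269819345557
```

View pics/w52.png

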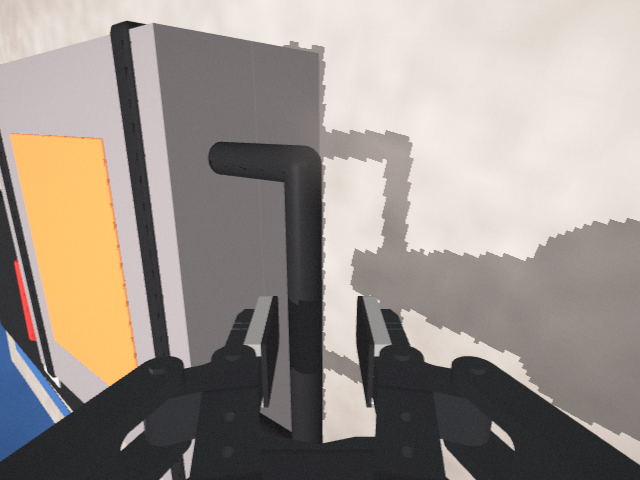

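{"op": "move_arm", "data": {"linear": [[0,-4,-3],[0,0,-30],[0,0,-45],[0,0,-55],[0,0,-55],[0,0,0]], "turn": [[0,0,0],[0,0,0],[0,0,0],[-8,0,0],[-10,0,0],[-10,0,0]], "fingers": [165,165,165,165,165,165]}}

```text
time: 70.2
eef_pos: [0.4284, 0.0064, 0.2277]
eef_rot: [[-0.977, -0.209, 0.044], [-0.213, 0.962, -0.171], [-0.007, -0.177, -0.984]]
wrist_force: [0.5, 0.2, -1.2]
opening: 0.0304
```

```bash
python3 - <<'E'
from tubs import *
o=st()
s=r.camera('side');save(s,'s53');t=r.camera('top');save(t,'t53')
for c in (s,t):
    for l,X in dict(lid_handle=handle(0),latch_tab=H+Rz(LY)@np.array([-.011,.18,.135]),shelf_pull=lock([.025,0,.092]),cup=[.719,.035,0]).items():
        q=r.place_of(c,l)[:1]; print(l,[ (a['position'],round(a['confidence'],2)) for a in q],np.round(proj(c,X),1))
a=s['pixels'][310:420,220:420]; cv2.imwrite('pics/z53.png',cv2.cvtColor(cv2.resize(a,(800,440),interpolation=3),cv2.COLOR_RGB2BGR))
E
```

```text
70.2 [0.4284 0.0064 0.2277] F [ 0.5335  0.2139 -1.1607] op 0.0304 q [-0.0749  0.0403 -0.3305  1.1424 -0.1682 -0.2939]
lid_handle [([234.6, 392.0], 0.78)] [232.6 389.6]
latch_tab [([343.5, 350.5], 0.74)] [343.4 352.7]
shelf_pull [([365.6, 294.6], 0.64)] [363.2 294.9]
cup [([287.6, 241.1], 0.89)] [283.8 240.4]
lid_handle [([302.7, 372.9], 0.75)] [305.2 369.1]
latch_tab [([294.7, 199.9], 0.85)] [295.3 195.9]
shelf_pull [([256.2, 193.0], 0.57)] [257.5 193.4]
cup [([191.3, 303.8], 0.84)] [188.6 301.3]
```

View pics/s53.png

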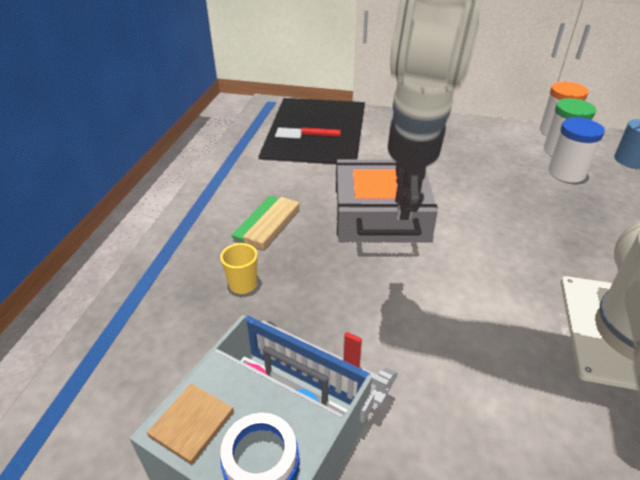

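View pics/z53.png

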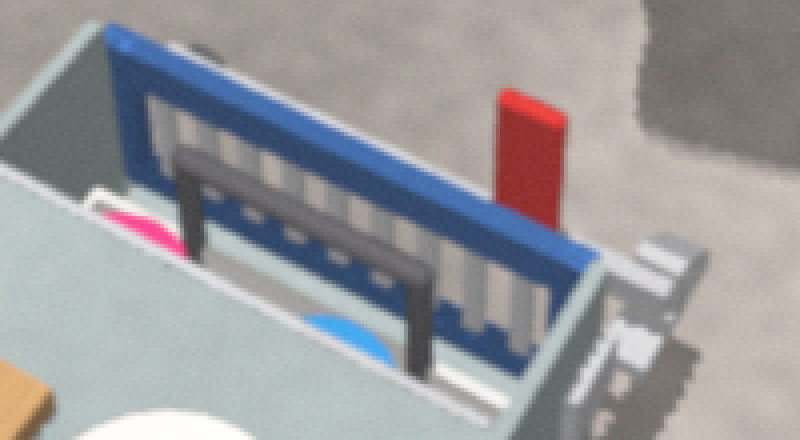

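View pics/t53.png

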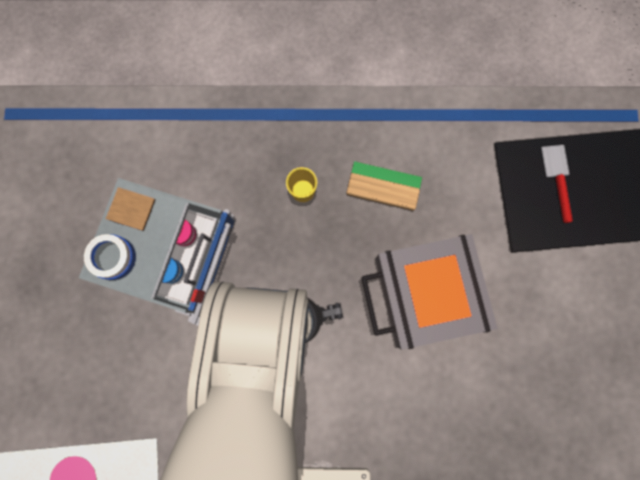

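```bash
python3 - <<'E'
import cv2,numpy as np
for n in ('side0','s53','top0','t53'):
    a=cv2.imread(f'pics/{n}.png').astype(int); m=(a[...,2]>120)&(a[...,1]<70)&(a[...,0]<70)
    m[:200]=0
    y,x=np.nonzero(m); print(n,m.sum(),y.mean(),x.mean(),y.min(),y.max(),x.min(),x.max())
a,b=[cv2.imread(f'pics/{n}.png') for n in ('side0','s53')]
d=np.abs(a.astype(int)-b).sum(2)[200:440,200:420]; cv2.imwrite('pics/diff.png',cv2.resize(np.clip(d,0,255).astype(np.uint8),(660,720)))
E
```

```text
side0 425 349.2964705882353 351.8494117647059 333 366 344 360
s53 410 349.4317073170732 351.8560975609756 334 366 344 360
top0 214 228.93457943925233 484.5093457943925 200 300 191 571
t53 210 228.08095238095237 488.34285714285716 200 300 191 571
```

View pics/diff.png

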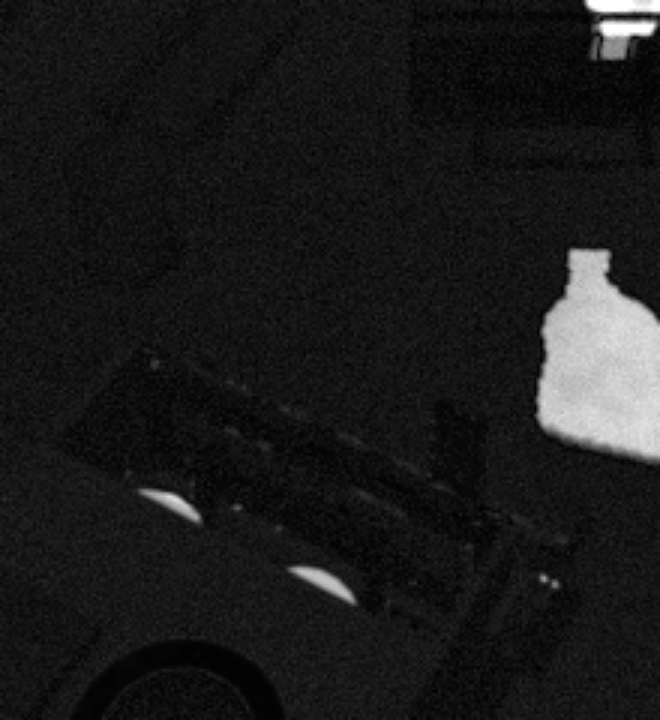

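The difference to the first picture shows only the tubs on the shelf and the arm with its shadow. Gate, latch, shelf, cup and squeegee match the start, so I hand in.

```bash
python3 - <<'E'
from h import *
print(r.job_done()); print(r.observe()['time'])
E
```

```text
the job is handed in; nothing more can be done
None
the job is handed in; nothing more can be done
```

The job is done and handed in at about 70 s of the 210 s. I did every step in the order asked:
- I opened the case lid to its stop.
- I lifted the latch and swung the gate out to about 1.73–1.75 rad.
- I pulled the shelf out until it hit its stop at about 0.18 m.
- I stood all four tubs (yellow, green, magenta, blue) upright in a 2×2 layout on the shelf.
- I pushed the shelf home until it hit its stop (about 22 N).
- I shut the gate with the latch held up and lowered the latch behind its prong.
- I guided the lid closed.

**Last checks:**
- Comparing the final side picture with the first, the red latch tab is within 0.2 pixels of where it started.
- In that comparison, around the locker, cup and squeegee, only the tubs now on the shelf and the arm with its shadow differ. The gate, latch, shelf bar, cup and squeegee show no shift.
- The lid looks shut in both the side and top views, and the gripper was clear of everything.

**What disagreed or is unverified:**
- The network once mistook the squeegee for the blue tub, at low confidence. I used the position I read from the picture instead.
- Its point readings were 2–5 pixels off the predicted positions here and there.
- With the gate shut, only the magenta and blue tubs can be seen through the gap. I last saw all four standing just before pushing the shelf in.

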